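# Close up the bench load frame for a test

## Robot

A 7-joint arm with a two-finger parallel gripper is mounted at the origin on the work surface. World frame = base frame: x ahead of the robot, y to its left, z up, the work surface at z = 0. Lengths are in m, angles in rad, forces in N, time in s.
With the tool pointing down it reaches from about 0.4 to 0.85 m from the base axis. Payload 4.5 kg.
Tool frame: the origin (TCP) lies midway between the tips of the shut fingers; the grasp point (between the pads) lies 19 mm behind it; z points along the fingers, x is the direction in which the jaws open and shut, and the axes are right-handed (so a half turn about z gives the same grasp; the last joint's range is limited). The gripper opens to 88 mm and grips with 3 to 60 N. Pads are 18 mm wide; open, the fingers measure 123 mm over their backs; the gripper's body (75 mm by 187 mm) begins 45 mm behind the grasp point.
Start: joints at [-1.187, 0.689, -0.195, 1.565, 0.157, 0.902, -0.215], TCP at [0.214, 0.587, 0.239] pointing down, gripper open.
Joint ranges: [-3.01, 3.01], [-0.46, 2.08], [-1.47, 1.51], [0.13, 2.56], [-1, 4.14], [0.04, 2.09], [-2.66, 2.66]. Speed limits (rad/s): [2.57, 2.57, 3.14, 3.14, 3.14, 3.14, 3.14].

## Interface

Orientations are given as a unit quaternion [x, y, z, w].
In Python, from plant import r gives the robot as it stands. The module is installed in compiled form; this text tells all that it offers.
- The arm moves only by the tool play_rows, never from a script. Its argument "increments" is a list of rows, each a list of 7 numbers: the opening, from 0 (shut) to 1 (fully open), then the shift along the tool's x, y, z in mm, then the turn, a rotation vector about the tool's x, y, z in rad. In form: [[hand, dx, dy, dz, wx, wy, wz], ...]. A call has exactly 8 rows; each row shifts and turns the pose as measured when the row begins, along the tool's axes as they then stand; what a row does not reach is not made up. A row lasts 1/8 s, in which the tool goes at most 62.5 mm and 10.7 degrees, less where a joint would pass 70% of its speed; a pose out of reach is approached as far as the arm can. A call is refused whole if a number of a shift passes 62.5 or a number of a turn 0.188, either way. A call with a gripper value outside its range is refused whole. The fingers move at their own pace and stop on an object; "grip_force" is the grip in N (left out, the last holds). Time passes only in rows, so rows that do not move let the fingers close, or fill a call up. It gives the time, the measured TCP pose, the force and the opening at its end, in the units of the state.
- r.get_state(): the state, without advancing time (a new reading comes with each control period).
- r.snapshot(name): name is "scene" or "top" or "wrist"; returns the picture (480x640x3 uint8, red, green, blue); there is no depth.
- r.get_calibration(name): a dict with "fx", "fy", "cx", "cy" (pixels), "dist" ([k1, k2, p1, p2, k3] as OpenCV has them; the pictures are not rectified), "R" (3x3) and "t" (3): a world point X has camera coordinates R X + t. Camera axes: x right, y down, z forward; pixel columns grow to the right and rows downward; lengths in m; the calibration is good to about 2 mm. A picture is of the moment at which its call begins: read the wrist's pose just before it. get_calibration takes no time and is no camera call; for the wrist camera it gives the pose at the moment of the call.
- r.finish_job(): hands the job in, once; it reports no verdict.
The state is a dict: "clock": time; "q": joint angles; "qd": joint speeds; "joint_torque": joint torques, N m; "tool_pos": TCP position; "eef_rot": TCP orientation; "contact_force": force on the tool from outside, world axes, zero at the start; "moment": the same for the moment, N m; "opening": opening from 0.0 (shut) to 1.0 (fully open).
Only numpy, scipy, OpenCV 4.12 (cv2) and the standard library are available. Lean on these libraries where they do the work, as an engineer would, in place of code of your own. Each camera call takes 0.05 s, during which the arm holds its last target.

## Task

Get the bench load frame ready for its test: with the tommy bar from the rest, turn the eight-sided jack collar clockwise (seen from above), moving the bar on to the next hole because the frame's legs limit its swing, until the die on the platen comes up tight against the anvil under the top plate. Lay the bar back in both vees of its rest as it lay before, then push the guard door shut, without flinging it, until it clicks fully home on its catch. Leave the other things on the bench where they are.

Things in the scene. Friction and masses are not known exactly. Their poses are not given: they have to be found in the camera images.
- press: Bench load frame, fixed: aluminium base plate 230 x 320 x 30 mm, two side plates with clear windows, top plate with a drive on it; open front and back, a sill (top 56 mm up) under the door. Origin on the table under the vertical axis of the jack; own x axis to the back (the door side is -x), y axis to the side with the door hinge, z up. Turned -0.78 to -0.52 rad about z.
- front_leg (a point): Front face of the frame's right front leg (on the side away from the door hinge), at x = -78, y = -139 mm in the press's frame, 120 mm above the table. The legs are 28 mm deep (x -78 to -50) and 12 mm thick (y 133 to 145 on either side), so the front opening is 266 mm wide. They limit a bar in the collar to about 55 degrees either side of straight out of the front.
- brow (a point): Middle of the lower front edge of the top plate, at x = -135 mm in the press's frame and 250 mm above the table: the plate overhangs the door by 44 mm across the whole width (y -160 to 160). A lamp strip hangs under it (x -133 to -115, underside 238 mm above the table). A hand at the door or at the bar must lean back out of the frame by about 25 to 45 degrees to clear it.
- capstan (a joint): Turn of the steel jack collar about its vertical axis, rad. Negative at the start (about -1.29 to -1.47), grows as the collar is turned clockwise seen from above, 0 is a hard stop: the die tight against the anvil. A fast thread lifts the platen 4.8 mm per rad. It stays where it is left, takes about 0.25 N m to turn, and the bar has about 9 deg of play in a hole before it drives.
- capstan_hub (a point): On the collar's axis at the height of its holes (80 mm above the table). Steel octagon 100 mm across flats, 36 mm high plus a 6 mm cap; a level radial round hole, 16 mm wide and 27 mm deep (bottom 23 mm from the axis), in the middle of each flat. This point's own x axis points out along a hole; in the press's frame that is at angle -10 deg - (capstan) about z, the others every 45 deg.
- die_top (a point): Centre of the top of the steel die that stands on the platen (die 68 mm in diameter, punch 36 mm in diameter on top). It rises as the collar turns; tight against the anvil it is 235 mm above the table. Die and collar are seen through the open front (the robot's side) and the clear side windows.
- bar: Tommy bar, loose: round dark steel bar 14 mm in diameter and 220 mm long with a tapered tip and a black plastic knob (25 mm diameter, 18 mm long) on the other end, 0.25 kg. Origin on its axis at mid length (110 mm from the tip), x axis along the bar to the tip. It starts level in the two vees of the rest, knob end towards the robot, tip away.
- bar_tip (a point): The end of the tapered tip of the bar, on its axis.
- bar_rest: Grey steel bar rest, fixed: foot plate 210 x 70 x 6 mm with two uprights 12 mm thick at x = -85 and 85 mm in its frame, each with an open 90 degree vee at the top (37 mm wide across its mouth, mouth about 44 mm above the table). Origin on the table under its middle, x axis along the bar's direction.
- rest_seat (a point): Point midway between the two vees, 35.9 mm above the table: the bar's origin is here and its axis runs along this point's x when the bar lies home in the rest. The knob clears the rear vee. The door swings over the lying bar with about 10 mm to spare.
- guard_door (a joint): Opening angle of the guard door, rad: 0 shut on its stop, about 1.92 to 2.2 at the start. Seen from above it closes counter-clockwise. A stiff hinge (0.12 N m) keeps it where it is left. From about 0.1 rad a sprung roller catch resists (up to about 8 N at the free edge); past about 0.04 rad it snaps in, draws the door to 0 and holds it.
- door_hinge (a point): Point on the door's vertical hinge line (x = -85, y = 142 mm in the press's frame), 100 mm above the table; turns with the door. The leaf runs from here along this point's own -y axis, its outer face looks along its own -x axis. The leaf is 60 to 235 mm above the table.
- door_edge (a point): On the door's outer face at the free edge, 274 mm from the hinge line, 100 mm above the table. Aluminium frame 12 mm thick, 20 mm wide, around a 4 mm clear panel set 4 mm back from the frame's outer face. A black D-handle (9 mm bar) stands out 32 mm from the face on the free-edge stile, 264 mm from the hinge, 65 to 135 mm above the table. Shut, the outer face is at x = -91 mm in the press's frame.
- tin_a: Bystander: round aluminium sample tin, 70 mm diameter, 42 mm high, origin under its centre.
- tin_b: Bystander: round aluminium sample tin, 60 mm diameter, 36 mm high, origin under its centre.
- spare_die: Bystander: spare steel die, 74 mm diameter, 85 mm high with its punch, origin under its centre.
- jar: Bystander: brown glass jar with a black cap, 64 mm diameter, 100 mm high, origin under its centre.
- wrench: Bystander: steel spanner, 180 mm long, lying flat (8 mm high), origin under its middle, x along it.
- brush: Bystander: wooden-handled brush, 200 mm long, lying flat, origin under its middle, x along it.
Not all that is in view belongs to the job. Of the things shaped like the bar_rest, the grey one is meant.

How it is judged:
By the outcome, as a careful person would: the job done as asked, in the order asked, and still so for the second after the job is handed in, with the robot touching nothing.
It also fails if it takes over 72 s, if anything falls off the work surface, if the arm or the gripper's body presses on something with over 40 N, if the wrist force passes 120 N, or if a joint passes its speed limit or range.

## Working session

There is one attempt and no reset: what is moved stays moved. The work goes in short steps, Python scripts to look and compute and a tool call to move; the robot and the scene stay as the last step left them, time stands still between calls to the robot, and variables do not carry over. Pictures are saved under pics/ and viewed, and the job is handed in when it is done.

Besides the shell and the picture viewer there is one more tool, called after ">>>" in YAML: its name, and indented under it one key for each argument. play_rows: Moves the arm, as the interface text tells. Its arguments: {"type":"object","properties":{"increments":{"type":"array"},"grip_force":{"type":"number"}},"required":["increments"]}

```bash
mkdir -p pics; ls
python3 - <<'E'
from plant import r
import cv2,numpy as np
s=r.get_state()
for k,v in s.items(): print(k,np.round(v,4))
for n in ["scene","top","wrist"]:
    c=r.get_calibration(n); print(n,{k:np.round(v,4).tolist() for k,v in c.items()})
    im=r.snapshot(n); cv2.imwrite(f"pics/{n}0.png",im[:,:,::-1])
E
```

```text
pics
clock 0.0
q [-1.1872  0.69   -0.1945  1.5664  0.1573  0.9025 -0.2151]
qd [ 0.001   0.0003 -0.0004 -0.0012  0.0004 -0.0005  0.0014]
joint_torque [-3.00000e-04 -5.27562e+01 -1.26670e+00 -1.53424e+01 -5.26000e-02
  6.30000e-03  2.00000e-04]
tool_pos [0.214  0.5865 0.2379]
eef_rot [ 8.193e-01  5.733e-01 -7.000e-04  6.000e-04]
contact_force [-0.2396  0.0948  0.2029]
moment [-0.034   0.0091  0.0185]
opening 1.004
scene {'fx': 445.3057, 'fy': 445.3057, 'cx': 334.9301, 'cy': 231.8412, 'dist': [-0.0361, 0.0, 0.0, 0.0, 0.0], 'R': [[-0.9811, 0.1934, 0.0026], [0.1836, 0.9353, -0.3024], [-0.0609, -0.2962, -0.9532]], 't': [0.486, 0.0369, 1.1562]}
top {'fx': 467.616, 'fy': 467.616, 'cx': 321.3992, 'cy': 238.6351, 'dist': [-0.0111, 0.0, 0.0, 0.0, 0.0], 'R': [[-0.0257, -0.9996, -0.0085], [-0.9979, 0.0262, -0.0593], [0.0595, 0.007, -0.9982]], 't': [-0.0616, 0.5038, 1.487]}
wrist {'fx': 369.4296, 'fy': 369.4296, 'cx': 321.6719, 'cy': 240.8532, 'dist': [-0.0718, 0.0, 0.0, 0.0, 0.0], 'R': [[0.3429, 0.9394, -0.0016], [0.9081, -0.331, 0.2566], [0.2405, -0.0894, -0.9665]], 't': [-0.6241, -0.0348, 0.3892]}
```

View pics/scene0.png

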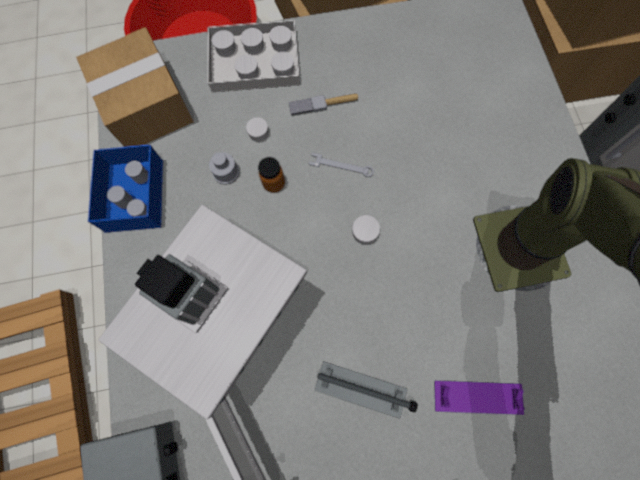

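View pics/top0.png

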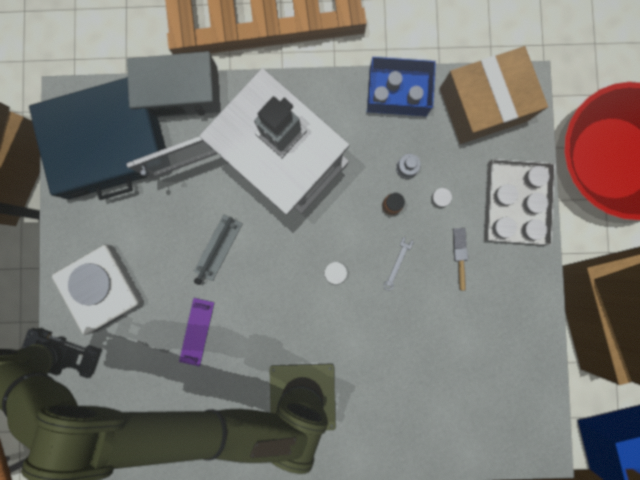

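View pics/wrist0.png

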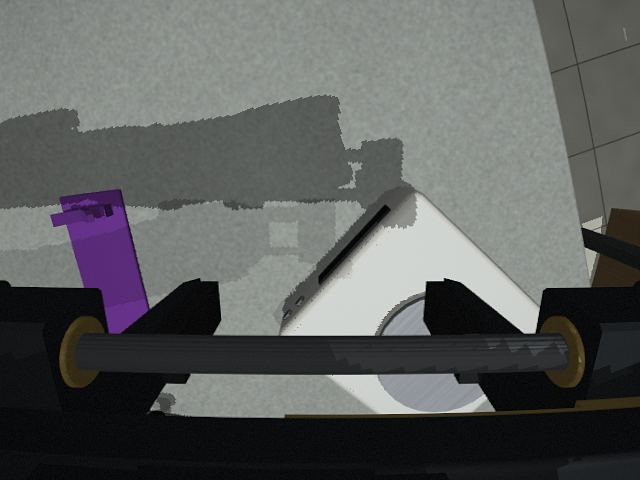

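```bash
cat > h.py <<'E'
from plant import r
import cv2,numpy as np
from scipy.spatial.transform import Rotation as Rot
def cal(n):
    c=r.get_calibration(n); return dict(K=np.array([[c['fx'],0,c['cx']],[0,c['fy'],c['cy']],[0,0,1]]),d=np.array(c['dist'],float),R=np.array(c['R']),t=np.array(c['t']))
def ray(c,uv):
    p=cv2.undistortPoints(np.array([[uv]],float),c['K'],c['d'])[0,0]
    d=c['R'].T@np.array([p[0],p[1],1]); return -c['R'].T@c['t'], d/np.linalg.norm(d)
def proj(c,X):
    return cv2.projectPoints(np.atleast_2d(np.array(X,float)),cv2.Rodrigues(c['R'])[0],c['t'],c['K'],c['d'])[0][:,0]
def atz(c,uv,z):
    o,d=ray(c,uv); return o+d*(z-o[2])/d[2]
def tri(*obs):
    A=np.zeros((3,3));b=np.zeros(3);L=[]
    for c,uv in obs:
        o,d=ray(c,uv);P=np.eye(3)-np.outer(d,d);A+=P;b+=P@o;L.append((o,P))
    X=np.linalg.solve(A,b); return X,[round(1000*np.linalg.norm(P@(X-o)),1) for o,P in L]
def snap(n,name):
    c=cal(n); im=r.snapshot(n)[:,:,::-1].copy(); cv2.imwrite(f"pics/{name}.png",im); return c,im
def crop(im,x0,y0,x1,y1,f,name):
    cv2.imwrite(f"pics/{name}.png",cv2.resize(im[y0:y1,x0:x1],None,fx=f,fy=f,interpolation=cv2.INTER_CUBIC))
E
python3 - <<'E'
from h import *
s=cv2.imread("pics/scene0.png");t=cv2.imread("pics/top0.png")
crop(s,300,340,440,440,5,"s_bar");crop(t,180,200,260,300,6,"t_bar")
crop(s,95,200,315,425,3,"s_press");crop(t,120,60,360,220,3,"t_press")
E
```

```text
(no output)
```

View pics/s_bar.png

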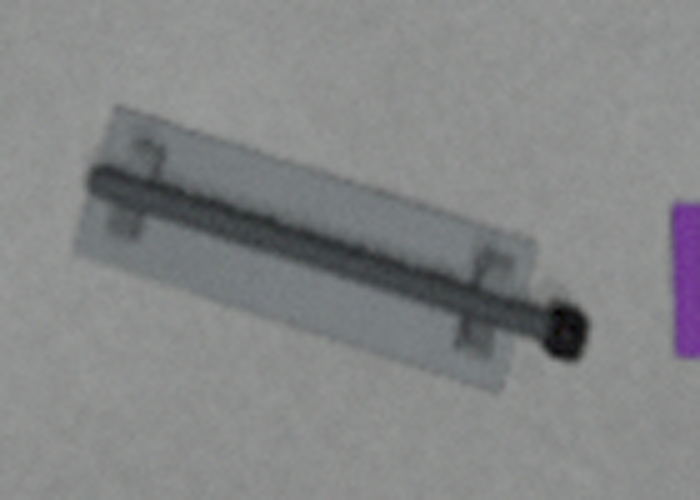

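View pics/t_bar.png

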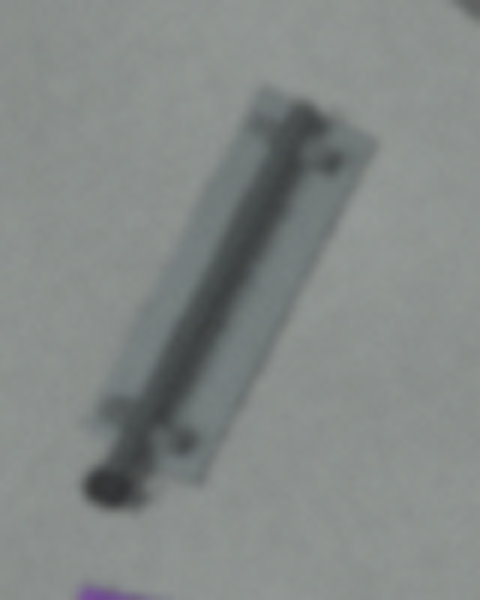

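View pics/s_press.png

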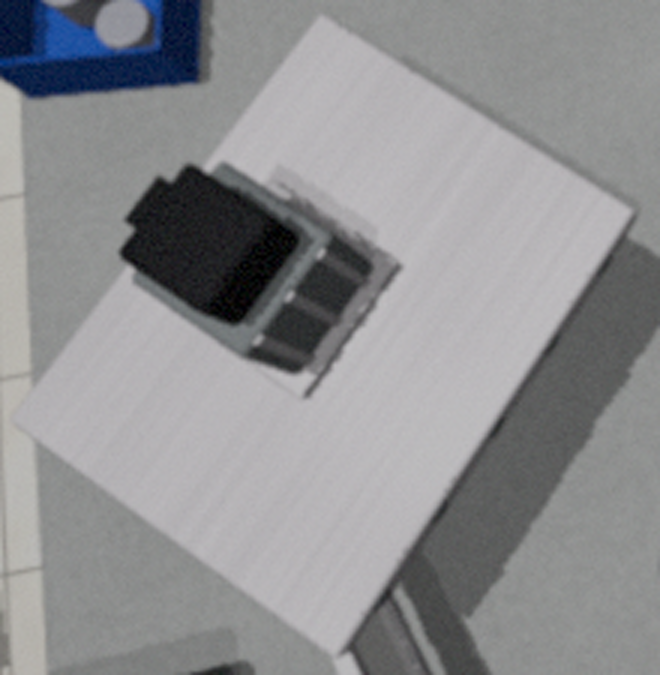

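View pics/t_press.png

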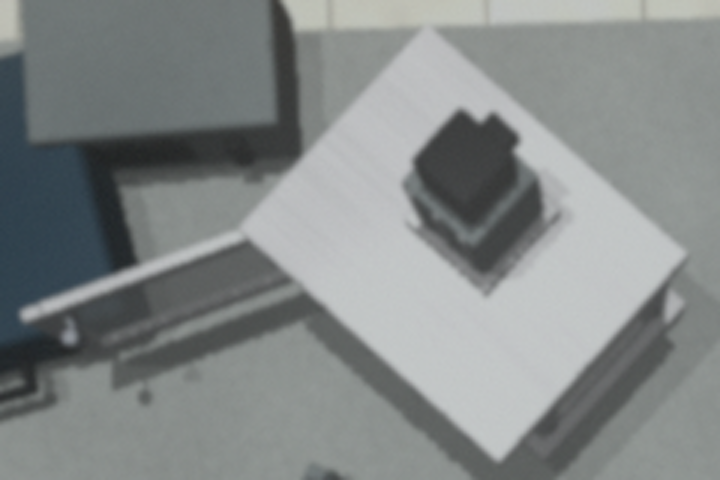

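Run:
```python
from h import *
np.set_printoptions(precision=4,suppress=True)
s=cal("scene");t=cal("top")
for n,a,b in [("A",(100,338.3),(262.3,69)),("B",(207.7,418.3),(201,138.3)),("C",(306.7,270.7),(285.7,214.3)),("D",(201.7,205),(348.7,146)),
 ("tip",(319.4,376.2),(231.3,218)),("knob",(413.4,406),(197.8,281.3)),
 ("f1",(323.4,360.6),(243.3,223.8)),("f2",(408,388),(213.3,281.2)),("f3",(400,418.6),(195.3,270.8)),("f4",(314.6,391),(223.7,214.7))]:
    print(n,*tri((s,a),(t,b)))
```

```text
A [0.9543 0.0727 0.2729] [np.float64(0.5), np.float64(0.5)]
B [0.7773 0.2488 0.2463] [np.float64(2.9), np.float64(2.9)]
C [0.5553 0.0177 0.2639] [np.float64(0.1), np.float64(0.1)]
D [ 0.7388 -0.1569  0.2661] [np.float64(2.7), np.float64(2.7)]
tip [0.576  0.2152 0.0112] [np.float64(0.8), np.float64(0.8)]
knob [0.3757 0.3217 0.0259] [np.float64(0.1), np.float64(0.1)]
f1 [ 0.5598  0.1815 -0.0187] [np.float64(0.0), np.float64(0.0)]
f2 [ 0.3729  0.2832 -0.0171] [np.float64(1.1), np.float64(1.1)]
f3 [ 0.4071  0.3475 -0.0337] [np.float64(2.6), np.float64(2.6)]
f4 [ 0.5933  0.2473 -0.0269] [np.float64(0.8), np.float64(0.8)]
```

Run:
```python
from h import *
np.set_printoptions(precision=4,suppress=True)
s=cal("scene");t=cal("top");w=cal("wrist");st=r.get_state()
Rt=Rot.from_quat(st['eef_rot']).as_matrix()
for c in (s,t,w): print(-c['R'].T@c['t'])
print("cam in tool",Rt.T@(-w['R'].T@w['t']-st['tool_pos']),w['R']@Rt)
for n,a,b,z in [("tip",(319.4,376.2),(231.3,218),.036),("knob",(413.4,406),(197.8,281.3),.036),
 ("f1",(323.4,360.6),(243.3,223.8),.006),("f2",(408,388),(213.3,281.2),.006),("f3",(400,418.6),(195.3,270.8),.006),("f4",(314.6,391),(223.7,214.7),.006)]:
    print(n,atz(s,a,z),atz(t,b,z))
```

```text
[0.5405 0.2141 1.1119]
[ 0.4128 -0.0852  1.5137]
[0.1519 0.6096 0.3842]
cam in tool [ 0.0001 -0.0662 -0.1461] [[ 1.      0.0002 -0.    ]
 [-0.0002  0.9666 -0.2565]
 [-0.0001  0.2565  0.9666]]
tip [0.5744 0.2155 0.036 ] [0.574  0.2099 0.036 ]
knob [0.3771 0.3208 0.036 ] [0.3761 0.3189 0.036 ]
f1 [0.5594 0.1822 0.006 ] [0.5574 0.1772 0.006 ]
f2 [0.3755 0.2824 0.006 ] [0.3744 0.277  0.006 ]
f3 [0.4097 0.3444 0.006 ] [0.4093 0.3348 0.006 ]
f4 [0.5925 0.2461 0.006 ] [0.5887 0.2405 0.006 ]
```

```bash
cat >> h.py <<'E'
np.set_printoptions(precision=4,suppress=True)
def ori(yaw,lean,roll=0):
    p,l=np.radians(yaw),np.radians(lean)
    z=np.array([np.cos(p)*np.sin(l),np.sin(p)*np.sin(l),-np.cos(l)]);x=np.array([-np.sin(p),np.cos(p),0])
    M=np.stack([x,np.cross(z,x),z],1)
    return M
def plan(wps,pos=None,R=None,rowsonly=True):
    """wps: list of (pos,R,hand,nrows)"""
    st=r.get_state()
    if pos is None: pos=np.array(st['tool_pos']);R=Rot.from_quat(st['eef_rot']).as_matrix()
    out=[]
    for P,Rt,h,n in wps:
        for k in range(n):
            rem=n-k
            d=R.T@(np.array(P)-pos)/rem*1000
            w=Rot.from_matrix(R.T@Rt).as_rotvec()/rem
            d=np.round(d,1);w=np.round(w,3)
            out.append([h]+[float(v)+0 for v in d]+[float(v)+0 for v in w])
            pos=pos+R@d/1000;R=R@Rot.from_rotvec(w).as_matrix()
    for i in range(0,len(out),8):
        print("["+",".join("["+",".join(f"{v:g}" for v in o)+"]" for o in out[i:i+8])+"]")
    a=np.array(out); print("max shift",abs(a[:,1:4]).max(),np.linalg.norm(a[:,1:4],axis=1).max(),"turn",np.degrees(np.linalg.norm(a[:,4:],axis=1).max()))
    return pos,R
def where():
    st=r.get_state();R=Rot.from_quat(st['eef_rot']).as_matrix()
    z=R[:,2];y=R[:,1]
    print("t",round(st['clock'],2),"pos",st['tool_pos'],"yaw",np.degrees(np.arctan2(-R[0,0],R[1,0])).round(2),"lean",np.degrees(np.arccos(-z[2])).round(2),"xz",R[2,0].round(4),"F",st['contact_force'],"open",st['opening'],"q",st['q'])
E
python3 - <<'E'
from h import *
plan([((0.448,0.281,0.21),ori(-28.4,0),1,8)])
E
```

```text
[[1,-25.9,40.6,3.6,0,0,0.018],[1,-25.1,41,3.5,0,0,0.018],[1,-24.4,41.5,3.6,0,0,0.018],[1,-23.7,41.9,3.5,0,0,0.018],[1,-22.9,42.3,3.6,0,0,0.018],[1,-22.1,42.7,3.5,0,0,0.019],[1,-21.3,43.1,3.6,0,0.001,0.018],[1,-20.5,43.5,3.5,0,0,0.019]]
max shift 43.5 48.29213186431098 turn 1.088619810748564
```

>>> play_rows:
  increments:
    - [1, -26, 40.6, 3.6, 0, 0, 0.018]
    - [1, -25, 41, 3.5, 0, 0, 0.018]
    - [1, -24.4, 41.5, 3.6, 0, 0, 0.018]
    - [1, -23.7, 41.9, 3.5, 0, 0, 0.018]
    - [1, -23, 42.3, 3.6, 0, 0, 0.018]
    - [1, -22, 42.7, 3.5, 0, 0, 0.019]
    - [1, -21.3, 43, 3.6, 0, 0, 0.018]
    - [1, -20.5, 43.5, 3.5, 0, 0, 0.019]

```text
clock: 1.15
tool_pos: [0.4511, 0.2762, 0.2066]
eef_rot: [0.858, 0.514, -0.001, -0.001]
contact_force: [0.7, 1.1, -0.1]
opening: 0.997
```

Run:
```python
from h import *
where()
snap("wrist","w1")
```

```text
t 1.15 pos [0.4511 0.2762 0.2066] yaw -28.13 lean 0.19 xz -0.0009 F [ 0.7309  1.0795 -0.0752] open 0.9969862473083819 q [-0.5091  0.6122 -0.203   1.8873  0.1851  0.6623  0.2571]
```

View pics/w1.png

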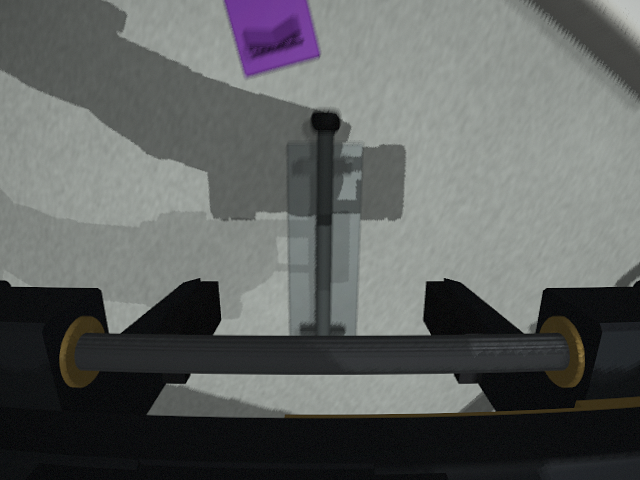

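Run:
```python
from h import *
w=cal("wrist");im=cv2.imread("pics/w1.png")
crop(im,270,90,380,345,3,"w1c")
for n,uv,z in [("bar far",(325,140),.0359),("bar near",(322.5,325),.0359),("knob",(325,121),.0359),("foot tl",(287.5,144),.006),("foot tr",(362.5,143),.006),("fbl",(290,333),.006),("fbr",(358.5,333),.006)]:
    print(n,atz(w,uv,z))
```

```text
bar far [0.3967 0.3025 0.0359]
bar near [0.5439 0.2194 0.0359]
knob [0.3834 0.3098 0.0359]
foot tl [0.3832 0.2711 0.006 ]
foot tr [0.4153 0.3313 0.006 ]
fbl [0.5497 0.1774 0.006 ]
fbr [0.584  0.2402 0.006 ]
```

View pics/w1c.png

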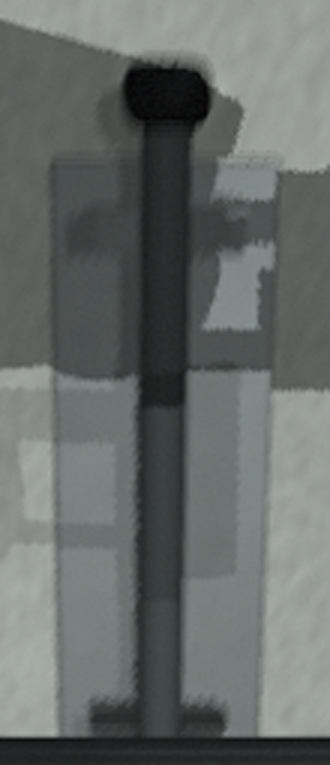

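```bash
cat >> h.py <<'E'
import pickle
def snap(n,name):
    c=cal(n); im=r.snapshot(n)[:,:,::-1].copy(); cv2.imwrite(f"pics/{name}.png",im); pickle.dump(c,open(f"pics/{name}.pkl","wb")); return c,im
def lc(name): return pickle.load(open(f"pics/{name}.pkl","rb"))
E
python3 - <<'E'
from h import *
where()
w,im=snap("wrist","w2")
crop(im,270,90,380,345,3,"w2c")
where()
E
```

```text
t 1.2 pos [0.4559 0.268  0.2059] yaw -28.77 lean 0.35 xz -0.0057 F [ 3.2685 -5.3708  0.0972] open 0.9973941257967635 q [-0.5013  0.613  -0.1935  1.8872  0.1878  0.6631  0.2593]
t 1.25 pos [0.454  0.2707 0.206 ] yaw -28.72 lean 0.27 xz -0.0047 F [ 0.5079 -0.6917  0.2786] open 1.0001374834601613 q [-0.5047  0.6128 -0.1961  1.8875  0.1865  0.6632  0.2557]
```

View pics/w2c.png

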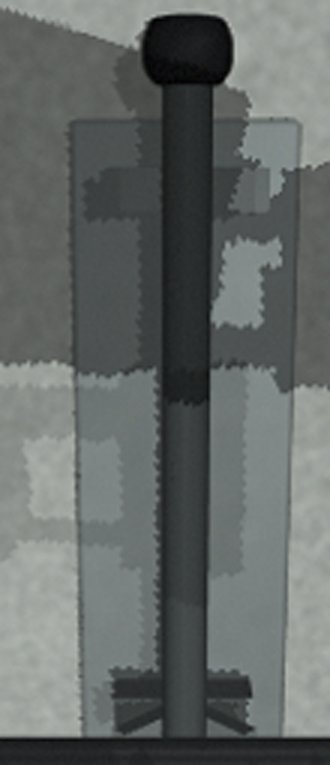

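Run:
```python
from h import *
w=lc("w2")
for n,uv,z in [("bar far",(332.5,123.3),.0359),("bar near",(332.2,333.3),.0359),("knobend",(332.7,96),.0359),("knob inner",(332.7,118),.0359),("foot tl",(293.3,130.3),.006),("foot tr",(370,130.3),.006),("fbl",(298.3,333.3),.006),("fbr",(364.7,333.3),.006)]:
    print(n,atz(w,uv,z))
a,b=[atz(w,u,.0359) for u in((332.5,123.3),(332.2,333.3))];d=b-a;print(np.degrees(np.arctan2(d[1],d[0])))
where()
```

```text
bar far [0.3879 0.3143 0.0359]
bar near [0.5561 0.2233 0.0359]
knobend [0.3692 0.3247 0.0359]
knob inner [0.3843 0.3165 0.0359]
foot tl [0.3753 0.2817 0.006 ]
foot tr [0.4086 0.3425 0.006 ]
fbl [0.5541 0.1848 0.006 ]
fbr [0.5874 0.2457 0.006 ]
-28.44268520888897
t 1.25 pos [0.454  0.2707 0.206 ] yaw -28.72 lean 0.27 xz -0.0047 F [ 0.5079 -0.6917  0.2786] open 1.0001374834601613 q [-0.5047  0.6128 -0.1961  1.8875  0.1865  0.6632  0.2557]
```

Run:
```python
from h import *
p,R=plan([((0.60,0.195,0.225),ori(-44,45),1,6),((0.60,0.195,0.225),ori(-44,45),1,2)])
w=cal("wrist");st=r.get_state();T=Rot.from_quat(st['eef_rot']).as_matrix()
Rc=w['R']@T; tc=T.T@(-w['R'].T@w['t']-st['tool_pos'])
c=dict(w);c['R']=Rc@R.T;c['t']=-c['R']@(p+R@tc)
print(proj(c,[(0.763,0.039,0.08),(0.727,0.075,0.08),(0.763,0.039,0.2)]))
```

```text
[[1,0.6,27.4,-3.2,-0.13,-0.017,0.042],[1,1.7,27.5,0.4,-0.13,-0.017,0.043],[1,3,27.2,3.9,-0.13,-0.017,0.042],[1,4.2,26.3,7.4,-0.13,-0.017,0.043],[1,5.4,24.9,10.6,-0.13,-0.016,0.043],[1,6.6,23,13.6,-0.13,-0.016,0.042],[1,0,0,0,0,0,0],[1,0,0,0,0,0,0]]
max shift 27.5 27.64217791708895 turn 7.905571914259182
[[322.497  253.2776]
 [323.4677 230.0157]
 [322.7002 359.2199]]
```

>>> play_rows:
  increments:
    - [1, 0.6, 27.4, -3.2, -0.13, -0.017, 0.042]
    - [1, 1.7, 27.5, 0.4, -0.13, -0.017, 0.043]
    - [1, 3, 27.2, 3.9, -0.13, -0.017, 0.042]
    - [1, 4.2, 26.3, 7.4, -0.13, -0.017, 0.043]
    - [1, 5.4, 25, 10.6, -0.13, -0.016, 0.043]
    - [1, 6.6, 23, 13.6, -0.13, -0.016, 0.042]
    - [1, 0, 0, 0, 0, 0, 0]
    - [1, 0, 0, 0, 0, 0, 0]

```text
clock: 2.25
tool_pos: [0.601, 0.1967, 0.2257]
eef_rot: [0.848, 0.358, 0.154, 0.359]
contact_force: [0.6, -0.3, 0.2]
opening: 0.999
```

Run:
```python
from h import *
where()
w,im=snap("wrist","w3")
cv2.imwrite("pics/w3b.png",cv2.resize(im[::-1,::-1],(800,600)))
where()
```

```text
t 2.25 pos [0.601  0.1967 0.2257] yaw -44.13 lean 45.98 xz 0.0047 F [ 0.6301 -0.2742  0.2238] open 0.998710726067067 q [-1.1237  0.8689  0.6301  1.8822  0.7175  0.5167 -0.541 ]
t 2.3 pos [0.6009 0.1969 0.2256] yaw -44.12 lean 45.94 xz 0.0052 F [ 0.3013 -0.5534 -0.7099] open 0.9946139258623815 q [-1.1233  0.8685  0.6293  1.8822  0.7176  0.5165 -0.5413]
```

View pics/w3b.png

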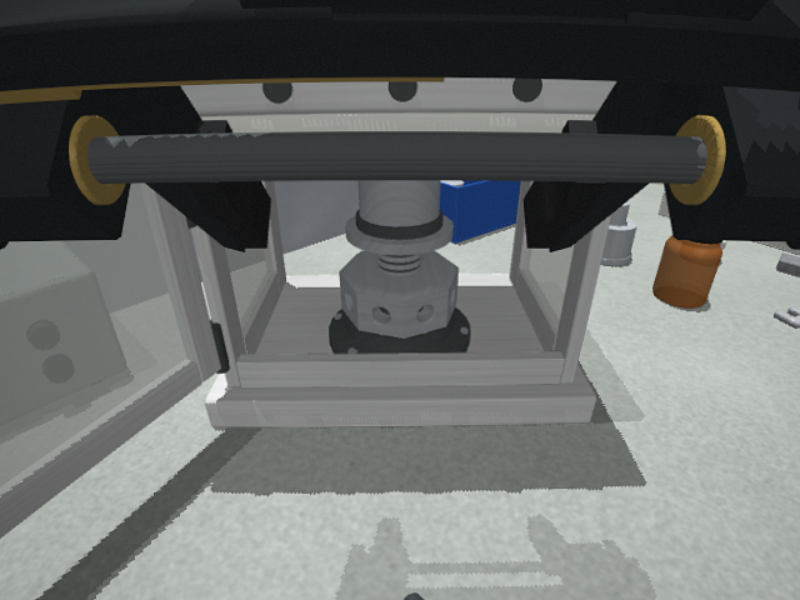

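Run:
```python
from h import *
im=cv2.imread("pics/w3.png")[::-1,::-1]
crop(im,150,130,500,350,2.25,"w3c")
crop(im,250,180,390,290,5.5,"w3d")
```

```text
(no output)
```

View pics/w3c.png

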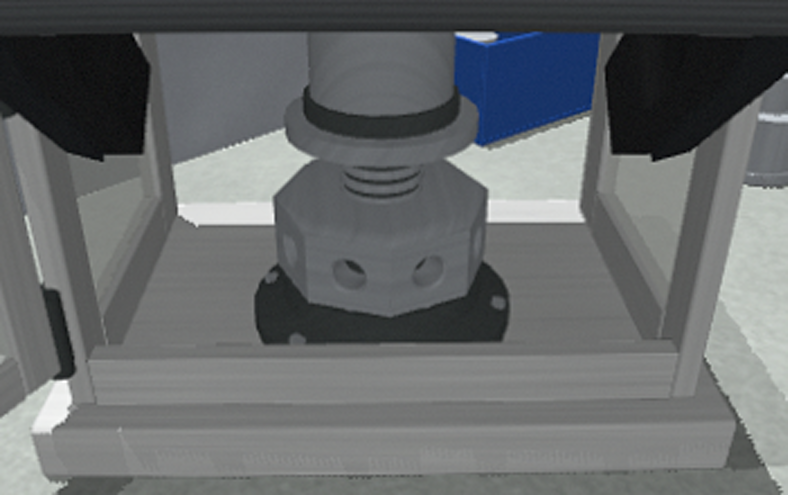

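View pics/w3d.png

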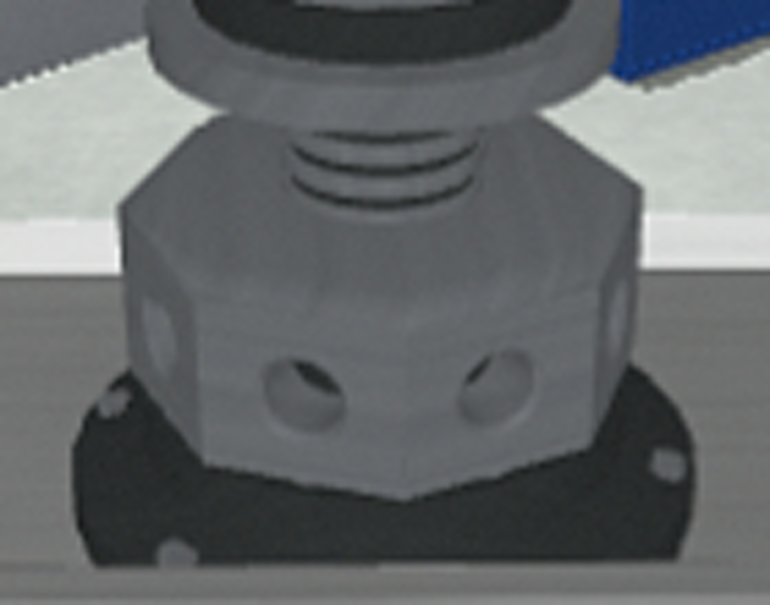

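```bash
cat > fit.py <<'E'
from h import *
from scipy.optimize import least_squares
w=lc("w3")
fl=lambda x,y:(639-x,479-y)
holes=[fl(279.1,240.9),fl(305.5,252.2),fl(340.4,250.7),fl(363.1,237.3)]
base=[fl(164.7,322),fl(476.7,318.9),fl(170,342.4),fl(474.4,338)]
def P(p,L):
    c,s=np.cos(p[2]),np.sin(p[2]);return np.array([[p[0]+c*a-s*b,p[1]+s*a+c*b,z] for a,b,z in L])
def model(p,useb=True):
    # a: hole angle rel front, toward -y positive
    H=[]
    for k in range(4):
        a=p[3]+np.radians(45)*(k-2); H.append((-.05*np.cos(a),-.05*np.sin(a),.08))
    B=[(p[4],.16,.03),(p[4],-.16,.03),(p[4],.16,0),(p[4],-.16,0)]
    return proj(w,P(p,H+B))
obs=np.array(holes+base)
if __name__=="__main__":
    for W in ([1]*8,[1]*4+[0]*4,[1]*4+[1,1,0,0]):
        W=np.array(W)
        if W[4]==0: f=lambda q:((model([q[0],q[1],np.radians(-44),q[2],-.115])-obs)*W[:,None]).ravel();x0=[.763,.039,.4]
        else: f=lambda q:((model(q)-obs)*W[:,None]).ravel();x0=[.763,.039,-.76,.4,-.115]
        s=least_squares(f,x0);print(s.x,np.degrees(s.x[2:4]),"\n",s.fun.reshape(-1,2).round(1).tolist())
E
python3 fit.py
```

```text
[ 0.7605  0.0379 -0.7588  0.4424 -0.0954] [-43.4734  25.3485] 
 [[-0.5, 0.5], [0.6, -0.1], [-1.0, -0.2], [0.5, -0.2], [1.5, 1.1], [-2.8, 1.9], [0.6, -0.2], [1.1, -0.7]]
[0.7607 0.0381 0.4576] [26.2173] 
 [[-0.3, 0.4], [0.6, -0.1], [-1.0, -0.2], [0.7, -0.1], [0.0, -0.0], [-0.0, -0.0], [0.0, -0.0], [-0.0, -0.0]]
[ 0.7608  0.0382 -0.7622  0.4549 -0.0958] [-43.6699  26.0656] 
 [[-0.2, 0.3], [0.6, -0.1], [-1.0, -0.1], [0.8, -0.0], [2.2, 1.2], [-2.4, 1.3], [0.0, -0.0], [0.0, -0.0]]
```

```bash
cat >> h.py <<'E'
HUB=np.array([.7607,.0381,.08]); REST=np.array([.4843,.2621,.0359]); RY=-28.45
def b(y): return np.array([np.cos(np.radians(y)),np.sin(np.radians(y)),0])
GX=-0.05
def tcp_for_bar(origin,yaw,lean,back=0):
    O=ori(yaw,lean); return origin+GX*b(yaw)+(0.019-back)*O[:,2],O
E
python3 - <<'E'
from h import *
t=cal("top")
e=atz(t,(127.3,165),.235);hp=HUB[:2]+np.array([[np.cos(-.761),-np.sin(-.761)],[np.sin(-.761),np.cos(-.761)]])@[-.085,.142]
d=e[:2]-hp;print("edge",e,"hinge",hp,np.linalg.norm(d),np.degrees(np.arctan2(d[1],d[0])))
p,O=tcp_for_bar(REST,RY,40,.09);print(p)
plan([(p,O,1,7),(p,O,1,1)])
E
```

```text
edge [0.7082 0.4582 0.235 ] hinge [0.7971 0.1995] 0.27345600130775294 108.97110747834019
[0.4002 0.3077 0.0903]
[[1,-8.7,-35.8,-9.3,0.015,0.026,-0.029],[1,-7.4,-36.2,-9,0.015,0.026,-0.029],[1,-6.1,-36.5,-8.6,0.015,0.026,-0.029],[1,-4.9,-36.8,-8.2,0.015,0.026,-0.029],[1,-3.6,-37.1,-7.7,0.015,0.026,-0.029],[1,-2.3,-37.3,-7.2,0.014,0.026,-0.029],[1,-1.1,-37.4,-6.8,0.015,0.027,-0.03],[1,0,0,0,0,0,0]]
max shift 37.4 38.06126640037086 turn 2.4670474200796733
```

>>> play_rows:
  increments:
    - [1, -8.7, -35.8, -9.3, 0.015, 0.026, -0.029]
    - [1, -7.4, -36.2, -9, 0.015, 0.026, -0.029]
    - [1, -6, -36.5, -8.6, 0.015, 0.026, -0.029]
    - [1, -5, -36.8, -8.2, 0.015, 0.026, -0.029]
    - [1, -3.6, -37, -7.7, 0.015, 0.026, -0.029]
    - [1, -2.3, -37.3, -7.2, 0.014, 0.026, -0.029]
    - [1, -1, -37.4, -6.8, 0.015, 0.027, -0.03]
    - [1, 0, 0, 0, 0, 0, 0]

```text
clock: 3.3
tool_pos: [0.3953, 0.3136, 0.0927]
eef_rot: [0.813, 0.48, 0.177, 0.279]
contact_force: [0.7, -0.4, 0.3]
opening: 0.999
```

Run:
```python
from h import *
where()
w,im=snap("wrist","w4")
p,O=tcp_for_bar(REST,RY,40,0)
plan([(p,O,1,5),(p,O,1,1),(p,O,0,2)])
print(proj(w,[REST+x*b(RY) for x in (-.128,-.11,-.05,.03,.11)]))
```

```text
t 3.3 pos [0.3953 0.3136 0.0927] yaw -28.48 lean 38.62 xz 0.0193 F [ 0.7038 -0.4268  0.3368] open 0.9988339674901995 q [-1.5956  1.0893  0.7385  2.2186  0.8408  0.0433 -0.9505]
[[1,-0.9,0.8,19.2,-0.005,-0.003,-0.003],[1,-0.9,0.8,19.2,-0.005,-0.003,-0.003],[1,-0.8,0.7,19.3,-0.004,-0.003,-0.003],[1,-0.7,0.5,19.2,-0.005,-0.003,-0.004],[1,-0.7,0.5,19.3,-0.004,-0.003,-0.003],[1,0,0,0,0,0,0],[0,0,0,0,0,0,0],[0,0,0,0,0,0,0]]
max shift 19.3 19.329252442864934 turn 0.40514234227069773
[[313.3159 167.1347]
 [313.9755 193.8993]
 [315.6169 259.644 ]
 [317.0014 314.1913]
 [317.8988 349.1088]]
```

View pics/w4.png

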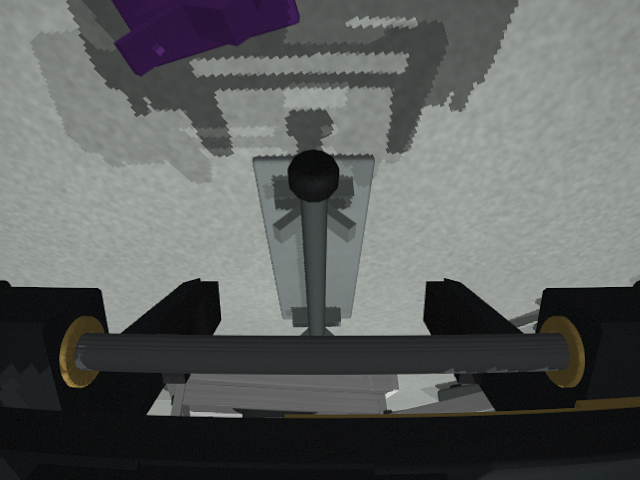

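Run:
```python
from h import *
p,O=tcp_for_bar(REST,RY,37,0)
plan([(p,O,1,5),(p,O,1,1),(p,O,0,2)])
```

```text
[[1,-0.9,0.7,19.2,0.006,-0.003,-0.003],[1,-0.9,0.8,19.2,0.006,-0.003,-0.003],[1,-0.8,0.8,19.2,0.006,-0.003,-0.003],[1,-0.7,1,19.3,0.006,-0.003,-0.003],[1,-0.7,1.1,19.2,0.005,-0.003,-0.004],[1,0,0,0,0,0,0],[0,0,0,0,0,0,0],[0,0,0,0,0,0,0]]
max shift 19.3 19.3385625112106 turn 0.4210362726661851
```

>>> play_rows:
  increments:
    - [1, -0.9, 0.7, 19.2, 0.006, -0.003, -0.003]
    - [1, -0.9, 0.8, 19.2, 0.006, -0.003, -0.003]
    - [1, -0.8, 0.8, 19.2, 0.006, -0.003, -0.003]
    - [1, -0.7, 1, 19.3, 0.006, -0.003, -0.003]
    - [1, -0.7, 1, 19.2, 0.005, -0.003, -0.004]
    - [0.6, 0, 0, 0, 0, 0, 0]
    - [0.4, 0, 0, 0, 0, 0, 0]
    - [0.4, 0, 0, 0, 0, 0, 0]
  grip_force: 55

```text
clock: 4.35
tool_pos: [0.4506, 0.2809, 0.0441]
eef_rot: [0.821, 0.472, 0.166, 0.275]
contact_force: [-0.7, 0.5, 0.2]
opening: 0.68
```

Run:
```python
from h import *
where()
p,O=tcp_for_bar(REST,RY,37,0)
plan([(p,O,.4,1)])
```

```text
t 4.35 pos [0.4506 0.2809 0.0441] yaw -29.92 lean 37.5 xz 0.0131 F [-0.6696  0.4571  0.1577] open 0.6799777221403617 q [-1.2994  1.085   0.4487  2.1805  1.8329  0.2702 -1.8759]
[[0.4,-0.8,-14.2,18.6,0.009,0.005,-0.028]]
max shift 18.6 23.414525406251563 turn 1.70929741458602
```

Run:
```python
from h import *
p,O=tcp_for_bar(REST,RY,37,0)
plan([(p,O,.5,4),(p,O,0.5,2)])
```

```text
[[0.5,-0.2,-3.5,4.7,0.002,0.001,-0.007],[0.5,-0.2,-3.6,4.6,0.002,0.001,-0.007],[0.5,-0.1,-3.5,4.7,0.002,0.002,-0.007],[0.5,-0.2,-3.5,4.6,0.003,0.001,-0.007],[0.5,0,0,0,0,0,0],[0.5,0,0,0,0,0,0]]
max shift 4.7 5.863446085707619 turn 0.44009723317772964
```

>>> play_rows:
  increments:
    - [0.5, -0.2, -3.5, 4.7, 0.002, 0.001, -0.007]
    - [0.5, -0.2, -3.6, 4.6, 0.002, 0.001, -0.007]
    - [0.5, -0.1, -3.5, 4.7, 0.002, 0.002, -0.007]
    - [0.5, -0.2, -3.5, 4.6, 0.003, 0.001, -0.007]
    - [0.5, 0, 0, 0, 0, 0, 0]
    - [0.5, 0, 0, 0, 0, 0, 0]
    - [0.5, 0, 0, 0, 0, 0, 0]
    - [0.5, 0, 0, 0, 0, 0, 0]

```text
clock: 5.35
tool_pos: [0.4495, 0.2816, 0.0193]
eef_rot: [0.814, 0.487, 0.162, 0.272]
contact_force: [1.0, 0.2, -0.1]
opening: 0.499
```

Run:
```python
from h import *
where()
p,O=tcp_for_bar(REST,RY,37,0);print(p)
plan([(p,O,.5,2)])
```

```text
t 5.35 pos [0.4495 0.2816 0.0193] yaw -28.21 lean 36.95 xz -0.0009 F [ 0.9664  0.2065 -0.1448] open 0.4994896429900349 q [-1.2523  1.1142  0.3673  2.176   1.9108  0.3368 -1.9349]
[0.4504 0.2805 0.0207]
[[0.5,-0.3,1,-0.2,0,-0.001,0.002],[0.5,-0.3,1,-0.1,-0.001,-0.001,0.002]]
max shift 1.0 1.063014581273465 turn 0.14034542422206173
```

>>> play_rows:
  increments:
    - [0.3, -0.3, 1, -0.2, 0, 0, 0.002]
    - [0, 0, 0, 0, 0, 0, 0]
    - [0, 0, 0, 0, 0, 0, 0]
    - [0, 0, 0, 0, 0, 0, 0]
    - [0, 0, 0, 0, 0, 0, 0]
    - [0, 0, 6, -8, 0, 0, 0]
    - [0, 0, 9, -12, 0, 0, 0]
    - [0, 0, 9, -12, 0, 0, 0]
  grip_force: 60

```text
clock: 6.35
tool_pos: [0.448, 0.2816, 0.0599]
eef_rot: [0.815, 0.487, 0.16, 0.27]
contact_force: [-0.7, 0.6, -2.8]
opening: 0.131
```

Run:
```python
from h import *
where()
snap("wrist","w5")
```

```text
t 6.35 pos [0.448  0.2816 0.0599] yaw -28.25 lean 36.62 xz -0.0022 F [-0.7129  0.5554 -2.7566] open 0.13137032037029656 q [-1.3173  1.0547  0.4892  2.1921  1.83    0.2257 -1.8194]
```

View pics/w5.png

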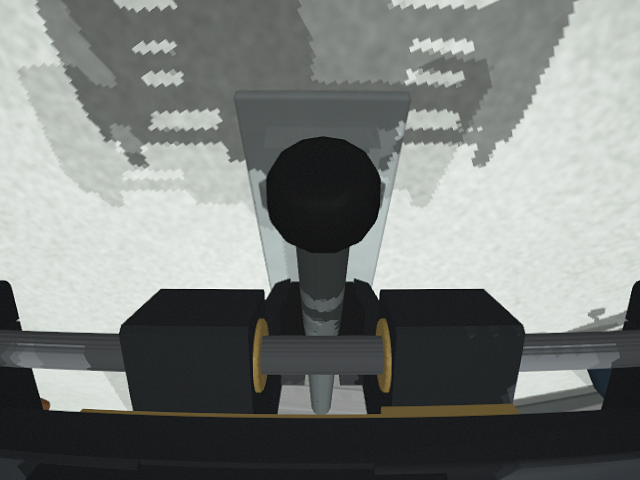

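```bash
cat >> h.py <<'E'
def tfc(c,pos,R):  # camera model when tool at pos,R : uses cam-in-tool constants
    Rc=np.array([[1,0,0],[0,.9666,-.2565],[0,.2565,.9666]]);tc=np.array([0,-.0662,-.1461])
    d=dict(c);d['R']=Rc@R.T;d['t']=-d['R']@(pos+R@tc);return d
E
python3 - <<'E'
from h import *
w=lc("w5");st=r.get_state();R=Rot.from_quat(st['eef_rot']).as_matrix();p=np.array(st['tool_pos'])
print(p)
g=R@np.array([0,0,-.019])+p
print("grip pt",g)
for pitch in (-10,-5,0,5,10):
    a=np.radians(pitch);yb=np.degrees(np.arctan2(-R[0,0],R[1,0]));d=b(yb)*np.cos(a)+np.array([0,0,np.sin(a)])
    print(pitch,proj(w,[g+d*x for x in(-.078,-.069,-.06,.16)]).round(1).tolist())
E
```

```text
[0.4486 0.2818 0.0616]
grip pt [0.4386 0.2872 0.0769]
-10 [[324.0, 216.5], [323.8, 239.1], [323.7, 257.5], [322.5, 383.0]]
-5 [[324.0, 188.8], [323.8, 215.9], [323.6, 238.5], [322.4, 402.2]]
0 [[323.9, 165.8], [323.8, 196.0], [323.6, 221.7], [322.4, 422.0]]
5 [[323.9, 147.2], [323.7, 179.3], [323.6, 207.2], [322.4, 442.5]]
10 [[323.8, 132.8], [323.7, 165.8], [323.5, 195.1], [322.4, 463.8]]
```

```bash
cat >> h.py <<'E'
GX=-0.0514
LEAN=37
def ins(yaw,rr,z=.08,lean=None):
    o=HUB-b(yaw)*(rr+.11);o[2]=z
    return tcp_for_bar(o,yaw,LEAN if lean is None else lean)
E
python3 - <<'E'
from h import *
where()
p,O=ins(-17.9,.075);print(p)
plan([(p,O,0,7),(p,O,0,1)])
E
```

```text
t 6.4 pos [0.4486 0.2818 0.0616] yaw -28.25 lean 36.72 xz -0.0003 F [ 0.2198 -0.0879 -1.1928] open 0.13051843030340032 q [-1.3191  1.0524  0.4924  2.1926  1.829   0.2252 -1.818 ]
[0.5466 0.1072 0.0648]
[[0,-15.3,19.6,14.1,-0.001,0.016,-0.021],[0,-16,19.3,13.8,-0.001,0.015,-0.021],[0,-16.6,18.9,13.6,-0.001,0.016,-0.02],[0,-17.2,18.6,13.4,0,0.015,-0.021],[0,-17.7,18.2,13.1,-0.001,0.016,-0.02],[0,-18.3,17.8,12.8,0,0.015,-0.021],[0,-18.9,17.4,12.6,-0.001,0.016,-0.02],[0,0,0,0,0,0,0]]
max shift 19.6 28.659378918601845 turn 1.5137367116867442
```

>>> play_rows:
  increments:
    - [0, -15.3, 19.6, 14, -0.001, 0.016, -0.021]
    - [0, -16, 19.3, 13.8, -0.001, 0.015, -0.021]
    - [0, -16.6, 19, 13.6, -0.001, 0.016, -0.02]
    - [0, -17.2, 18.6, 13.4, 0, 0.015, -0.021]
    - [0, -17.7, 18.2, 13, -0.001, 0.016, -0.02]
    - [0, -18.3, 17.8, 12.8, 0, 0.015, -0.021]
    - [0, -19, 17.4, 12.6, -0.001, 0.016, -0.02]
    - [0, 0, 0, 0, 0, 0, 0]

```text
clock: 7.4
tool_pos: [0.5498, 0.1083, 0.0641]
eef_rot: [0.764, 0.563, 0.19, 0.252]
contact_force: [-0.6, 0.5, -3.1]
opening: 0.129
```

Run:
```python
from h import *
where()
w,im=snap("wrist","w6")
s,im=snap("scene","s6");crop(im,180,200,420,400,3,"s6c")
p,O=ins(-17.9,.06);print(p)
plan([(p,O,0,2)])
```

```text
t 7.4 pos [0.5498 0.1083 0.0641] yaw -17.09 lean 36.8 xz 0.0067 F [-0.6261  0.5368 -3.0619] open 0.12905849101820097 q [-0.6342  0.9923  0.1585  2.3794  2.6187  0.7351 -1.9663]
[0.5609 0.1026 0.0648]
[[0,-2.8,6.1,3.7,-0.003,-0.009,0.005],[0,-2.8,6,3.7,-0.002,-0.009,0.005]]
max shift 6.1 7.664202502543888 turn 0.6144287837100004
```

View pics/w6.png

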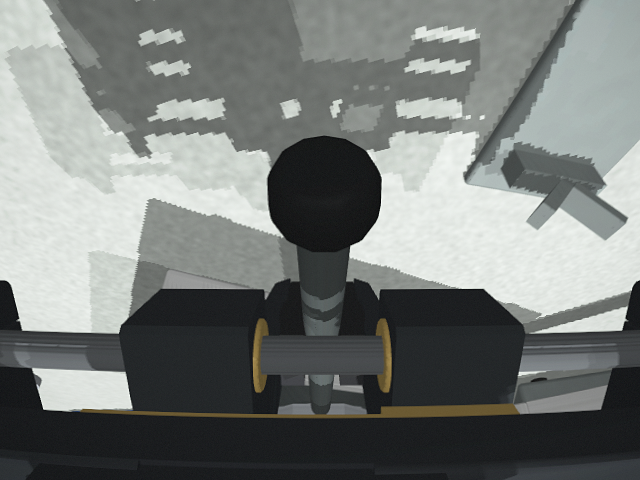

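View pics/s6c.png

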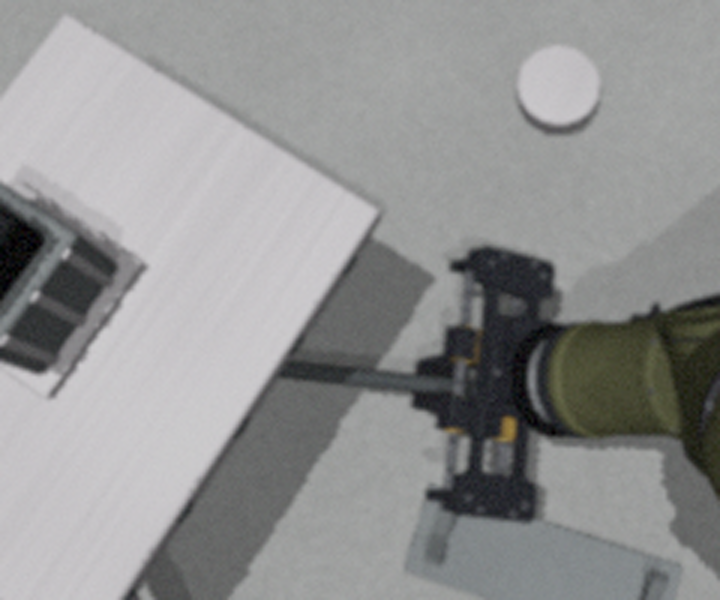

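Run:
```python
from h import *
where()
p,O=ins(-17.9,.066);p2,_=ins(-17.9,.036)
plan([(p,O,0,3),(p2,O,0,4),(p2,O,0,1)])
```

```text
t 7.5 pos [0.549  0.1122 0.0636] yaw -16.79 lean 36.7 xz 0.0085 F [ 0.3492  0.0769 -2.7589] open 0.1320603927571067 q [-0.6384  0.9923  0.1557  2.3787  2.6184  0.7345 -1.9665]
[[0,-1.9,2.4,1.3,-0.002,-0.006,0.003],[0,-1.8,2.5,1.3,-0.002,-0.006,0.004],[0,-1.8,2.4,1.3,-0.001,-0.006,0.003],[0,0,6,4.5,0,0,0],[0,0,6,4.5,0,0,0],[0,0,6,4.5,0,0,0],[0,0,6,4.5,0,0,0],[0,0,0,0,0,0,0]]
max shift 6.0 7.5 turn 0.4287623532921911
```

>>> play_rows:
  increments:
    - [0, -1.9, 2.4, 1.3, -0.002, -0.006, 0.003]
    - [0, -1.8, 2.5, 1.3, -0.002, -0.006, 0.004]
    - [0, -1.8, 2.4, 1.3, -0.001, -0.006, 0.003]
    - [0, 0, 6, 4.5, 0, 0, 0]
    - [0, 0, 6, 4.5, 0, 0, 0]
    - [0, 0, 6, 4.5, 0, 0, 0]
    - [0, 0, 6, 4.5, 0, 0, 0]
    - [0, 0, 0, 0, 0, 0, 0]

```text
clock: 8.5
tool_pos: [0.5738, 0.1011, 0.0589]
eef_rot: [0.766, 0.566, 0.178, 0.247]
contact_force: [0.2, -0.5, -2.6]
opening: 0.127
```

```bash
cat >> h.py <<'E'
def barstate():
    st=r.get_state();R=Rot.from_quat(st['eef_rot']).as_matrix();p=np.array(st['tool_pos'])
    y=np.degrees(np.arctan2(-R[0,0],R[1,0]));g=p-.019*R[:,2];lean=np.degrees(np.arccos(-R[2,2]))
    pitch=np.radians(LEAN-lean)*-1
    pitch=np.radians(LEAN-lean) # smaller lean -> bar nose down?
    tip=g+(.11-GX)*(b(y)*1)-HUB
    out=-b(y);lat=np.array([-np.sin(np.radians(y)),np.cos(np.radians(y)),0])
    # bar dir from tool axes: level at lean LEAN
    L=np.radians(LEAN);d=R@np.array([0,np.cos(L),np.sin(L)])
    tip=g+(.11-GX)*d-HUB
    f=np.array(st['contact_force'])
    print("t",round(st['clock'],2),"yaw",y.round(2),"tip r",(tip@out*1000).round(1),"lat",(tip@lat*1000).round(1),"dz",(tip[2]*1000).round(1),"gripz",(g[2]*1000).round(1),"F ax/lat/z",(f@b(y)).round(2),(f@lat).round(2),f[2].round(2),"lean",lean.round(1),"q",np.round(st['q'],2))
E
python3 - <<'E'
from h import *
barstate()
w,im=snap("wrist","w7")
barstate()
E
```

```text
t 8.5 yaw -17.24 tip r 46.8 lat 4.8 dz -10.1 gripz 74.4 F ax/lat/z 0.35 -0.47 -2.61 lean 35.4 q [-0.6   0.99  0.19  2.3   2.63  0.63 -1.92]
t 8.55 yaw -17.26 tip r 46.5 lat 4.8 dz -9.8 gripz 74.5 F ax/lat/z -0.56 -0.1 -2.43 lean 35.4 q [-0.6   0.99  0.19  2.3   2.63  0.63 -1.92]
```

View pics/w7.png

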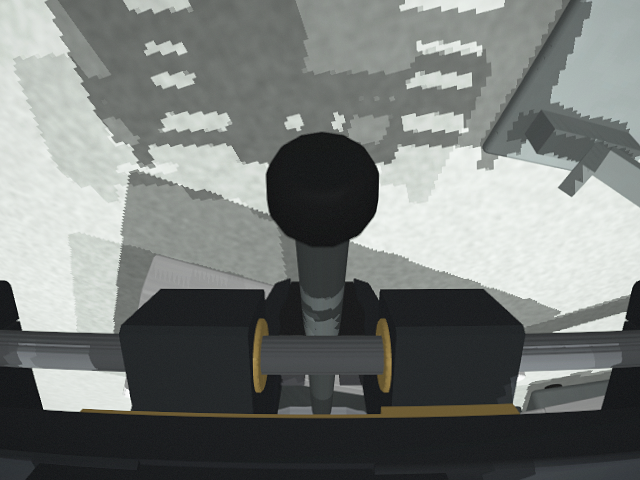

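```bash
cat >> h.py <<'E'
def plan2(wps,bz=0.6,bl=-0.003):
    st=r.get_state();pos=np.array(st['tool_pos']);R=Rot.from_quat(st['eef_rot']).as_matrix();out=[]
    for P,Rt,h,n in wps:
        for k in range(n):
            rem=n-k
            d=R.T@(np.array(P)-pos)/rem*1000; w=Rot.from_matrix(R.T@Rt).as_rotvec()/rem
            pos=pos+R@d/1000;Rn=R@Rot.from_rotvec(w).as_matrix()
            d=d+R.T@np.array([0,0,bz]);w=w+np.array([bl,0,0])
            out.append([h]+[round(float(v),1)+0 for v in d]+[round(float(v),3)+0 for v in w]);R=Rn
    for i in range(0,len(out),8): print("["+",".join("["+",".join(f"{v:g}" for v in o)+"]" for o in out[i:i+8])+"]")
    a=np.array(out); print("max shift",np.linalg.norm(a[:,1:4],axis=1).max(),"turn",np.degrees(np.linalg.norm(a[:,4:],axis=1).max()))
E
python3 - <<'E'
from h import *
p,O=ins(-17.9,.062)
plan2([(p,O,0,4),(p,O,0,4)])
E
```

```text
[[0,-0.6,-1.9,-3.9,-0.01,0,0.003],[0,-0.6,-1.9,-3.9,-0.01,0,0.003],[0,-0.6,-1.8,-3.9,-0.01,0,0.003],[0,-0.6,-1.8,-3.9,-0.01,0,0.003],[0,0,0.4,-0.5,-0.003,0,0],[0,0,0.4,-0.5,-0.003,0,0],[0,0,0.4,-0.5,-0.003,0,0],[0,0,0.4,-0.5,-0.003,0,0]]
max shift 4.379497688091638 turn 0.5981854997835372
```

>>> play_rows:
  increments:
    - [0, -0.6, -1.9, -3.9, -0.01, 0, 0.003]
    - [0, -0.6, -1.9, -3.9, -0.01, 0, 0.003]
    - [0, -0.6, -1.8, -3.9, -0.01, 0, 0.003]
    - [0, -0.6, -1.8, -3.9, -0.01, 0, 0.003]
    - [0, 0, 0.4, -0.5, -0.003, 0, 0]
    - [0, 0, 0.4, -0.5, -0.003, 0, 0]
    - [0, 0, 0.4, -0.5, -0.003, 0, 0]
    - [0, 0, 0.4, -0.5, -0.003, 0, 0]

```text
clock: 9.55
tool_pos: [0.5604, 0.103, 0.0715]
eef_rot: [0.763, 0.554, 0.197, 0.268]
contact_force: [0.1, -0.3, -2.9]
opening: 0.127
```

Run:
```python
from h import *
barstate()
w,im=snap("wrist","w8")
barstate()
p,O=ins(-17.9,.062)
plan2([(p,O,0,2)])
```

```text
t 9.55 yaw -17.91 tip r 61.2 lat 0.1 dz 11.7 gripz 86.3 F ax/lat/z 0.15 -0.28 -2.89 lean 38.9 q [-0.65  0.99  0.18  2.37  2.6   0.75 -1.96]
t 9.6 yaw -17.91 tip r 61.2 lat 0.1 dz 11.7 gripz 86.3 F ax/lat/z 0.42 0.01 -2.29 lean 38.9 q [-0.65  0.99  0.18  2.37  2.6   0.75 -1.96]
[[0,-0.1,-2.3,1.7,0.014,-0.001,-0.001],[0,-0.1,-2.2,1.8,0.014,-0.001,-0.001]]
max shift 2.8618176042508368 turn 0.8062230815985891
```

View pics/w8.png

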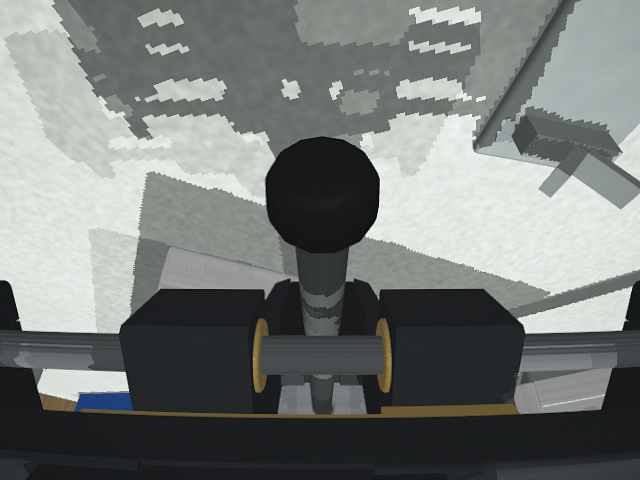

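Run:
```python
from h import *
p,O=ins(-17.9,.062);p2,_=ins(-17.9,.034)
plan2([(p,O,0,3),(p,O,0,1),(p2,O,0,4)],0,0)
```

```text
[[0,-0.1,-1.8,1.5,0.011,-0.001,-0.001],[0,-0.1,-1.7,1.5,0.011,-0.001,-0.001],[0,-0.1,-1.7,1.5,0.011,-0.001,-0.001],[0,0,0,0,0,0,0],[0,0,5.6,4.2,0,0,0],[0,0,5.6,4.2,0,0,0],[0,0,5.6,4.2,0,0,0],[0,0,5.6,4.2,0,0,0]]
max shift 7.0 turn 0.6354409343530242
```

>>> play_rows:
  increments:
    - [0, -0.1, -1.8, 1.5, 0.011, -0.001, -0.001]
    - [0, -0.1, -1.7, 1.5, 0.011, -0.001, -0.001]
    - [0, -0.1, -1.7, 1.5, 0.011, -0.001, -0.001]
    - [0, 0, 0, 0, 0, 0, 0]
    - [0, 0, 5.6, 4.2, 0, 0, 0]
    - [0, 0, 5.6, 4.2, 0, 0, 0]
    - [0, 0, 5.6, 4.2, 0, 0, 0]
    - [0, 0, 5.6, 4.2, 0, 0, 0]

```text
clock: 10.6
tool_pos: [0.5736, 0.0968, 0.0578]
eef_rot: [0.768, 0.565, 0.174, 0.246]
contact_force: [-16.5, 6.4, -1.5]
opening: 0.127
```

Run:
```python
from h import *
barstate()
```

```text
t 10.6 yaw -17.46 tip r 45.7 lat 0.0 dz -12.0 gripz 73.3 F ax/lat/z -17.62 1.16 -1.46 lean 35.1 q [-0.6   0.99  0.19  2.3   2.64  0.63 -1.91]
```

Run:
```python
from h import *
a=[cv2.resize(cv2.imread(f"pics/{n}.png")[330:415,260:385],None,fx=3,fy=3,interpolation=cv2.INTER_CUBIC) for n in("w5","w6","w7","w8")]
cv2.imwrite("pics/tips.png",np.vstack([np.hstack(a[:2]),np.hstack(a[2:])]))
for n in("w5","w6","w7","w8"):
    c=lc(n);R=c['R'].T@np.array([[1,0,0],[0,.9666,-.2565],[0,.2565,.9666]]);
    pos=-c['R'].T@c['t']-R@np.array([0,-.0662,-.1461])
    L=np.radians(37);d=R@np.array([0,np.cos(L),np.sin(L)]);g=pos-.019*R[:,2]
    print(n,proj(c,[g+x*d for x in(.1614,.14,.12,.1)]).round(1).tolist(),(g+.1614*d).round(4))
    print("  hole",proj(c,[HUB-.05*b(-17.9),HUB-.05*b(-17.9)+[0,0,.008]]).round(1).tolist())
```

```text
w5 [[321.7, 419.2], [321.7, 412.3], [321.7, 404.8], [321.7, 396.3]] [0.5801 0.2106 0.0747]
  hole [[256.3, 461.4], [255.7, 469.1]]
w6 [[321.7, 419.2], [321.7, 412.3], [321.7, 404.8], [321.7, 396.3]] [0.6931 0.0642 0.0794]
  hole [[316.1, 426.4], [316.1, 437.4]]
w7 [[321.7, 419.2], [321.7, 412.3], [321.7, 404.8], [321.7, 396.3]] [0.7173 0.0567 0.0705]
  hole [[315.6, 432.0], [315.4, 444.1]]
w8 [[321.7, 419.2], [321.7, 412.3], [321.7, 404.8], [321.7, 396.3]] [0.7024 0.0571 0.0924]
  hole [[321.5, 405.1], [321.5, 415.9]]
```

View pics/tips.png

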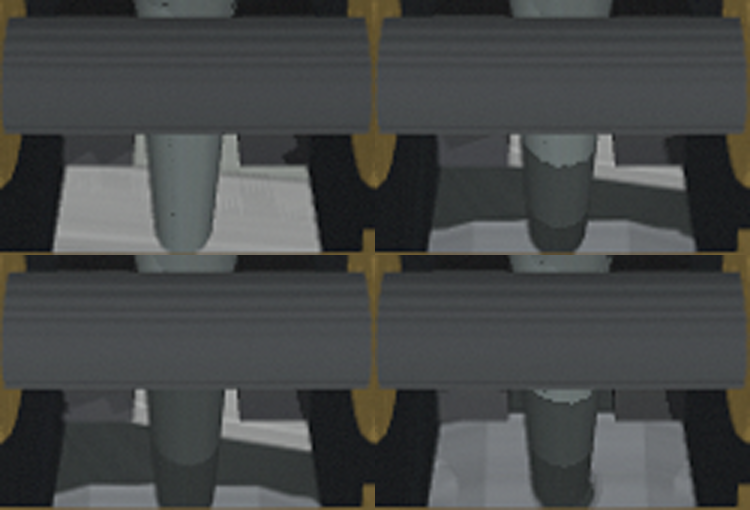

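Run:
```python
from h import *
c=lc("w8")
# in tool frame: cam
Rc=np.array([[1,0,0],[0,.9666,-.2565],[0,.2565,.9666]]);tc=np.array([0,-.0662,-.1461])
c['R']=Rc;c['t']=-Rc@tc
th=np.linspace(0,2*np.pi,60)
for zz in (-3,0,3):
  for pitch in(-6,-4,-2,0):
    L=np.radians(37+pitch*-1*-1) 
    # nose down => bar dir rotates toward +z tool
    L=np.radians(37-pitch);d=np.array([0,np.cos(L),np.sin(L)]);u=np.array([0,-np.sin(L),np.cos(L)]);e=np.array([1,0,0])
    g=np.array([0,0,-.019+zz/1000])
    def ring(x,rad): return [g+x*d+rad*(np.cos(t)*u+np.sin(t)*e) for t in th]
    x0=.1614
    k=proj(c,ring(x0-.238,.0115)+ring(x0-.235,.0125)+ring(x0-.222,.0125))
    t=proj(c,ring(x0,.005)+ring(x0-.004,.006))
    print(zz,pitch,"knob rows",k[:,1].min().round(0),k[:,1].max().round(0),"cols",k[:,0].min().round(0),k[:,0].max().round(0),"tip",t[:,1].max().round(1))
im=cv2.imread("pics/w8.png");crop(im,240,120,400,420,2.5,"w8k")
```

```text
-3 -6 knob rows 155.0 290.0 cols 260.0 384.0 tip 405.7
-3 -4 knob rows 147.0 280.0 cols 261.0 382.0 tip 413.6
-3 -2 knob rows 141.0 271.0 cols 262.0 381.0 tip 421.7
-3 0 knob rows 135.0 261.0 cols 263.0 380.0 tip 429.8
0 -6 knob rows 154.0 285.0 cols 262.0 381.0 tip 403.0
0 -4 knob rows 147.0 275.0 cols 263.0 380.0 tip 410.8
0 -2 knob rows 141.0 266.0 cols 264.0 379.0 tip 418.7
0 0 knob rows 135.0 257.0 cols 265.0 378.0 tip 426.7
3 -6 knob rows 154.0 280.0 cols 264.0 379.0 tip 400.3
3 -4 knob rows 147.0 271.0 cols 265.0 378.0 tip 408.0
3 -2 knob rows 141.0 262.0 cols 266.0 377.0 tip 415.8
3 0 knob rows 135.0 254.0 cols 267.0 376.0 tip 423.7
```

View pics/w8k.png

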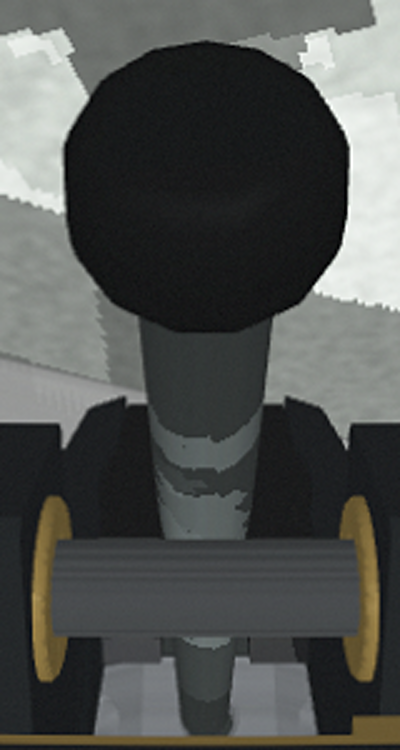

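Run:
```python
from h import *
from scipy.optimize import least_squares
c=lc("w8");Rc=np.array([[1,0,0],[0,.9666,-.2565],[0,.2565,.9666]]);tc=np.array([0,-.0662,-.1461])
c['R']=Rc;c['t']=-Rc@tc;th=np.linspace(0,2*np.pi,60)
def f(q,tr,rd):
    x0,pitch,zz=q[0]/1000,q[1],q[2]
    L=np.radians(37-pitch);d=np.array([0,np.cos(L),np.sin(L)]);u=np.array([0,-np.sin(L),np.cos(L)]);e=np.array([1,0,0])
    g=np.array([0,0,-.019+zz/1000])
    def ring(x,rad): return [g+x*d+rad*(np.cos(t)*u+np.sin(t)*e) for t in th]
    k=proj(c,ring(x0-.238,.0125-rd)+ring(x0-.238+rd,.0125)+ring(x0-.220-rd,.0125)+ring(x0-.22,.0125-rd))
    t=proj(c,ring(x0,tr))
    return np.array([k[:,1].min()-136.5,k[:,1].max()-252.5,(np.ptp(k[:,0])-113),(t[:,1].max()-413)])
for tr in(.003,.0045,.006):
  for rd in(0.0005,.003):
    s=least_squares(f,[160,0,0],args=(tr,rd));print(tr,rd,s.x,s.fun)
```

```text
0.003 0.0005 [160.2667  -1.1026   5.9531] [-2.9971  2.9064 -3.0768  0.1202]
0.003 0.003 [158.8669  -1.7252   3.0451] [ 0.2681 -0.2589  0.2638 -0.0123]
0.0045 0.0005 [159.9379  -1.4766   6.5524] [-3.0213  2.9381 -3.1032  0.1145]
0.0045 0.003 [158.5061  -2.0954   3.6635] [ 0.2351 -0.2276  0.2315 -0.0103]
0.006 0.0005 [159.6018  -1.8514   7.1568] [-3.0439  2.9686 -3.128   0.1086]
0.006 0.003 [158.1377  -2.4662   4.2878] [ 0.2037 -0.1977  0.2007 -0.0085]
```

```bash
cat >> h.py <<'E'
GX=-0.0485; LEAN=39.1; OFF=0.0155
def tcp_for_bar(origin,yaw,lean,back=0):
    O=ori(yaw,lean); return origin+GX*b(yaw)+(OFF-back)*O[:,2],O
def bargeo(pos,R):
    g=pos-OFF*R[:,2];L=np.radians(LEAN);d=R@np.array([0,np.cos(L),np.sin(L)]);return g,d
def barstate():
    st=r.get_state();R=Rot.from_quat(st['eef_rot']).as_matrix();p=np.array(st['tool_pos'])
    g,d=bargeo(p,R);y=np.degrees(np.arctan2(d[1],d[0]));lean=np.degrees(np.arccos(-R[2,2]))
    out=-b(y);lat=np.array([-np.sin(np.radians(y)),np.cos(np.radians(y)),0])
    tip=g+(.11-GX)*d-HUB; f=np.array(st['contact_force'])
    print("t",round(st['clock'],2),"yaw",y.round(2),"tip r",(tip@out*1000).round(1),"lat",(tip@lat*1000).round(1),"dz",(tip[2]*1000).round(1),"gripz",(g[2]*1000).round(1),"F ax/lat/z",(f@b(y)).round(2),(f@lat).round(2),f[2].round(2),"lean",lean.round(1),"q",np.round(st['q'],2))
E
python3 - <<'E'
from h import *
barstate()
p,O=ins(-17.9,.063);p2,_=ins(-17.9,.034)
plan2([(p,O,0,5),(p,O,0,3)],0,0)
E
```

```text
t 10.6 yaw -17.5 tip r 46.9 lat -0.1 dz -20.6 gripz 70.5 F ax/lat/z -17.62 1.15 -1.46 lean 35.1 q [-0.6   0.99  0.19  2.3   2.64  0.63 -1.91]
[[0,0.3,-1.4,-3.5,-0.014,0.001,0.002],[0,0.3,-1.3,-3.5,-0.014,0.001,0.002],[0,0.3,-1.3,-3.5,-0.014,0.001,0.002],[0,0.3,-1.2,-3.5,-0.014,0.001,0.002],[0,0.3,-1.2,-3.5,-0.014,0.001,0.002],[0,0,0,0,0,0,0],[0,0,0,0,0,0,0],[0,0,0,0,0,0,0]]
max shift 3.7815340802378077 turn 0.8123078704237455
```

>>> play_rows:
  increments:
    - [0, 0.3, -3, -5, -0.008, 0.001, 0.002]
    - [0, 0.3, -1.3, -3.5, -0.014, 0.001, 0.002]
    - [0, 0.3, -1.3, -3.5, -0.016, 0.001, 0.002]
    - [0, 0.3, -0.6, -2.8, -0.016, 0.001, 0.002]
    - [0, 0.3, -0.6, -2.8, -0.016, 0.001, 0.002]
    - [0, 0, 0, 0, 0, 0, 0]
    - [0, 0, 0, 0, 0, 0, 0]
    - [0, 0, 0, 0, 0, 0, 0]

```text
clock: 11.6
tool_pos: [0.5601, 0.1033, 0.0691]
eef_rot: [0.76, 0.554, 0.2, 0.273]
contact_force: [0.4, 0.4, -3.5]
opening: 0.125
```

Run:
```python
from h import *
barstate()
snap("wrist","w9")
p,O=ins(-17.9,.062);p2,_=ins(-17.9,.036)
plan2([(p,O,0,3),(p,O,0,1),(p2,O,0,4)],0,0)
```

```text
t 11.6 yaw -17.78 tip r 62.3 lat 0.8 dz 2.3 gripz 81.1 F ax/lat/z 0.26 0.51 -3.51 lean 39.6 q [-0.65  1.01  0.18  2.38  2.59  0.77 -1.97]
[[0,-0.1,-0.2,0.3,0.003,-0.001,0],[0,-0.1,-0.2,0.3,0.003,-0.001,0],[0,-0.1,-0.2,0.3,0.003,-0.001,0],[0,0,0,0,0,0,0],[0,0,5,4.1,0,0,0],[0,0,5,4.1,0,0,0],[0,0,5,4.1,0,0,0],[0,0,5,4.1,0,0,0]]
max shift 6.466065264130885 turn 0.18118516357615333
```

View pics/w9.png

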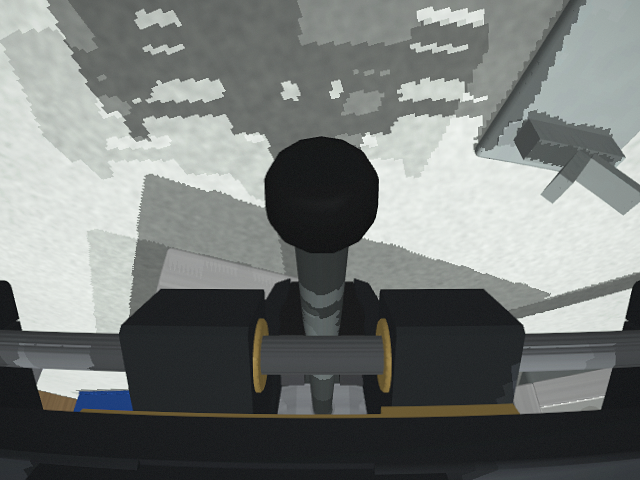

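>>> play_rows:
  increments:
    - [0, -0.2, -0.4, 0.5, 0.005, -0.002, 0]
    - [0, -0.2, -0.3, 0.4, 0.005, -0.002, 0]
    - [0, 0, 0, 0, 0, 0, 0]
    - [0, 0, 5, 4.1, 0, 0, 0]
    - [0, 0, 5, 4.1, 0, 0, 0]
    - [0, 0, 5, 4.1, 0, 0, 0]
    - [0, 0, 5, 4.1, 0, 0, 0]
    - [0, 0, 0, 0, 0, 0, 0]

```text
clock: 12.65
tool_pos: [0.5873, 0.0941, 0.0681]
eef_rot: [0.762, 0.554, 0.196, 0.27]
contact_force: [0.6, -0.0, -2.4]
opening: 0.129
```

Run:
```python
from h import *
barstate()
c,im=snap("wrist","w10");crop(im,260,120,390,420,2.5,"w10k")
```

```text
t 12.65 yaw -17.97 tip r 33.4 lat -0.2 dz -0.1 gripz 80.1 F ax/lat/z 0.57 0.15 -2.38 lean 39.0 q [-0.61  1.    0.2   2.31  2.62  0.7  -1.93]
```

View pics/w10k.png

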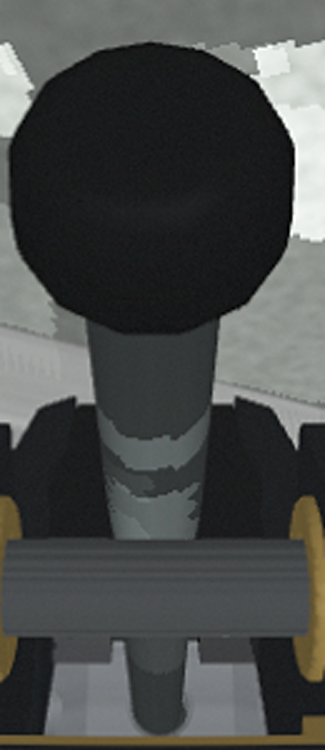

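```bash
cat > clr.py <<'E'
from h import *
PY=-43.6
hinge=np.array([.7971,.1995]); leaf=np.array([np.cos(np.radians(109)),np.sin(np.radians(109))]);nrm=np.array([leaf[1],-leaf[0]])
ex=b(PY)[:2];ey=np.array([-ex[1],ex[0]])
def box(p,R):
    P=[]
    for x in np.linspace(-.0935,.0935,15):
        for y in np.linspace(-.0375,.0375,7):
            for z in np.linspace(-.064,-.30,30):
                P.append((x,y,z))
    # fingers
    for x in np.linspace(-.03,.03,5):
        for y in (-.011,.011):
            for z in np.linspace(0,-.064,8): P.append((x,y,z))
    return p+np.array(P)@R.T
def clear(p,R):
    X=box(p,R)
    d=X[:,:2]-hinge;u=d@leaf;v=d@nrm  # v>0 beyond
    m=(X[:,2]>.055)&(X[:,2]<.24)&(u<.28)&(u>-.01)
    door=(-v[m]).min() if m.any() else 9
    q=X[:,:2]-HUB[:2];xp=q@ex;
    m=X[:,2]>.236
    brow=(-.135-xp[m]).min() if m.any() else 9
    leg=q@ey; m2=(X[:,2]<.236);lg=(-.091-xp[m2]).min()
    return np.round([door*1000,brow*1000,lg*1000],0)
if __name__=="__main__":
    for y in (5,0,-5,-10,-18,-50,-55,-60,-65,-68): print(y,"door,brow,legplane",clear(*ins(y,.028)))
E
python3 clr.py
```

```text
5 door,brow,legplane [247. -30. -37.]
0 door,brow,legplane [234.  -8. -19.]
-5 door,brow,legplane [221.  14.  -2.]
-10 door,brow,legplane [206.  34.  14.]
-18 door,brow,legplane [181.  64.  38.]
-50 door,brow,legplane [ 67. 118.  73.]
-55 door,brow,legplane [ 49. 106.  68.]
-60 door,brow,legplane [31. 93. 62.]
-65 door,brow,legplane [14. 78. 50.]
-68 door,brow,legplane [ 3. 68. 42.]
```

```bash
cat >> h.py <<'E'
def sweep(y0,y1,n,rr=.028,hold=0):
    w=[]
    for k in range(1,n+1):
        p,O=ins(y0+(y1-y0)*k/n,rr);w.append((p,O,0,1))
    for k in range(hold): w.append((p,O,0,1))
    plan2(w,0,0)
E
python3 - <<'E'
from h import *
barstate()
sweep(-17.9,-42,7,hold=1)
E
```

```text
t 12.7 yaw -17.95 tip r 33.8 lat -0.2 dz -0.3 gripz 80.0 F ax/lat/z 1.08 0.33 -2.24 lean 39.0 q [-0.61  1.    0.2   2.31  2.62  0.7  -1.93]
[[0,10.7,4.8,3.9,-0.002,-0.036,0.047],[0,10.6,0.2,0.2,0,-0.038,0.047],[0,10.6,0.2,0.2,0,-0.038,0.047],[0,10.6,0.2,0.2,0,-0.038,0.047],[0,10.6,0.2,0.2,0,-0.038,0.047],[0,10.6,0.2,0.2,0,-0.038,0.047],[0,10.6,0.2,0.2,0,-0.038,0.047],[0,0,0,0,0,0,0]]
max shift 12.358802530989804 turn 3.4629599472983945
```

>>> play_rows:
  increments:
    - [0, 10.7, 4.8, 3.9, -0.002, -0.036, 0.047]
    - [0, 10.6, 0.2, 0.2, 0, -0.038, 0.047]
    - [0, 10.6, 0.2, 0.2, 0, -0.038, 0.047]
    - [0, 10.6, 0.2, 0.2, 0, -0.038, 0.047]
    - [0, 10.6, 0.2, 0.2, 0, -0.038, 0.047]
    - [0, 10.6, 0.2, 0.2, 0, -0.038, 0.047]
    - [0, 10.6, 0.2, 0.2, 0, -0.038, 0.047]
    - [0, 0, 0, 0, 0, 0, 0]

```text
clock: 13.7
tool_pos: [0.6202, 0.1473, 0.0626]
eef_rot: [0.855, 0.397, 0.143, 0.303]
contact_force: [2.1, -5.2, -2.3]
opening: 0.131
```

Run:
```python
from h import *
barstate()
sweep(-42,-59,6,hold=2)
```

```text
t 13.7 yaw -40.1 tip r 29.1 lat -7.0 dz -5.2 gripz 74.7 F ax/lat/z 4.93 -2.64 -2.31 lean 39.1 q [-0.94  1.1   0.56  1.97  1.54  0.18 -1.35]
[[0,21.6,4.7,-3,0.001,-0.055,0.062],[0,8.7,0.2,0.1,0,-0.031,0.038],[0,8.7,0.2,0.1,0,-0.031,0.038],[0,8.7,0.2,0.1,0,-0.031,0.038],[0,8.7,0.2,0.1,0,-0.031,0.038],[0,8.7,0.2,0.1,0,-0.031,0.038],[0,0,0,0,0,0,0],[0,0,0,0,0,0,0]]
max shift 22.308070288574942 turn 4.748987220932552
```

Run:
```python
from h import *
where()
sweep(-42,-42,2)
sweep(-40,-49,8)
```

```text
t 13.7 pos [0.6202 0.1473 0.0626] yaw -40.1 lean 39.15 xz 0.0035 F [ 2.0696 -5.1965 -2.3089] open 0.13106239217441454 q [-0.9435  1.0979  0.5605  1.974   1.5376  0.1779 -1.3549]
[[0,12.9,4.3,-3.3,0.001,-0.024,0.023],[0,0,0,0,0,0,0]]
max shift 13.992497989994495 turn 1.9054615774433736
[[0,10.2,4.2,-3.4,0.001,-0.014,0.012],[0,3.5,0,0,0,-0.012,0.015],[0,3.5,0,0,0,-0.012,0.015],[0,3.5,0,0,0,-0.012,0.015],[0,3.5,0,0,0,-0.012,0.015],[0,3.5,0,0,0,-0.012,0.015],[0,3.5,0,0,0,-0.012,0.015],[0,3.5,0,0,0,-0.012,0.015]]
max shift 11.54296322440646 turn 1.1006159835084777
```

Spread the correction over the call while sweeping slowly.

>>> play_rows:
  increments:
    - [0, 6, 2, -1.7, 0, -0.012, 0.014]
    - [0, 6, 2, -1.7, 0, -0.012, 0.014]
    - [0, 5, 0.5, 0, 0, -0.013, 0.016]
    - [0, 4.5, 0.1, 0, 0, -0.014, 0.017]
    - [0, 4.5, 0.1, 0, 0, -0.014, 0.017]
    - [0, 4.5, 0.1, 0, 0, -0.014, 0.017]
    - [0, 4.5, 0.1, 0, 0, -0.014, 0.017]
    - [0, 0, 0, 0, 0, 0, 0]

```text
clock: 14.7
tool_pos: [0.6334, 0.1633, 0.0637]
eef_rot: [0.883, 0.329, 0.108, 0.316]
contact_force: [-2.5, -0.1, -2.4]
opening: 0.127
```

Run:
```python
from h import *
barstate()
c,im=snap("wrist","w11")
sweep(-49,-59,6,hold=2)
```

```text
t 14.7 yaw -49.45 tip r 29.2 lat -15.1 dz -4.4 gripz 75.8 F ax/lat/z -1.53 -1.99 -2.36 lean 39.0 q [-0.82  1.05  0.31  1.79  0.98  0.51 -0.86]
[[0,19.3,3.9,-2.8,-0.001,0,0.028],[0,5.1,0.1,0,0,-0.018,0.023],[0,5.1,0.1,0,0,-0.018,0.023],[0,5.1,0.1,0,0,-0.018,0.023],[0,5.1,0.1,0,0,-0.018,0.023],[0,5.1,0.1,0,0,-0.018,0.023],[0,0,0,0,0,0,0],[0,0,0,0,0,0,0]]
max shift 19.888187448835048 turn 1.673389917670122
```

View pics/w11.png

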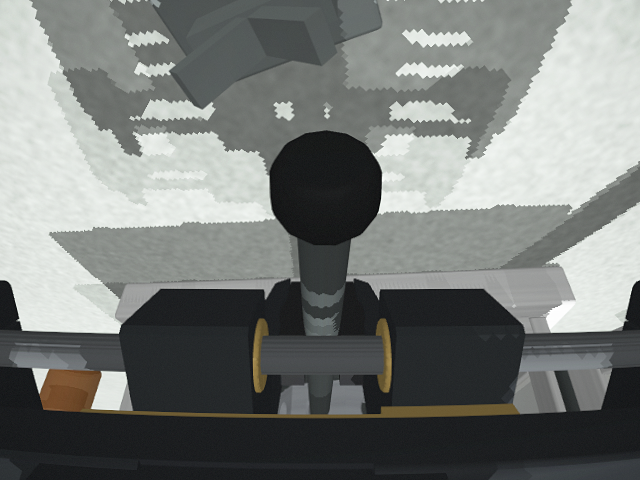

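Run:
```python
from h import *
a=[cv2.convertScaleAbs(cv2.resize(cv2.imread(f"pics/{n}.png")[370:416,260:385],None,fx=6,fy=6,interpolation=cv2.INTER_CUBIC),alpha=1.3,beta=20) for n in("w10","w11")]
cv2.imwrite("pics/tips2.png",np.vstack(a))
s,im=snap("scene","s11");crop(im,180,200,420,400,3,"s11c")
```

```text
(no output)
```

View pics/tips2.png

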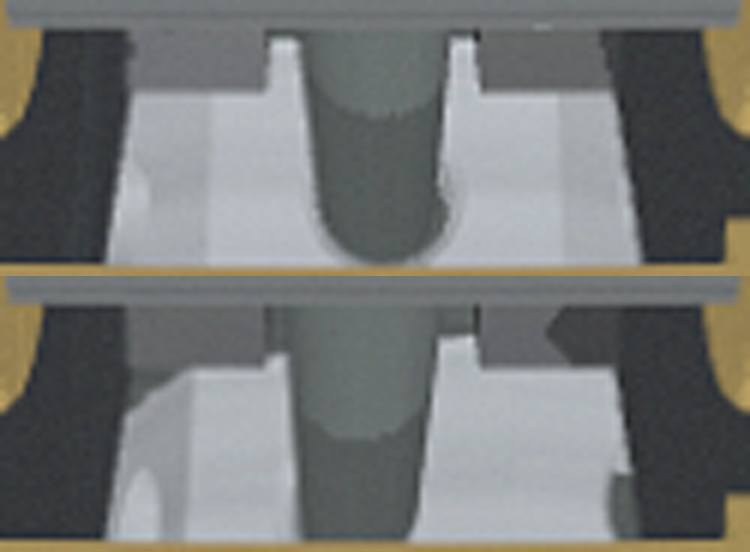

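View pics/s11c.png

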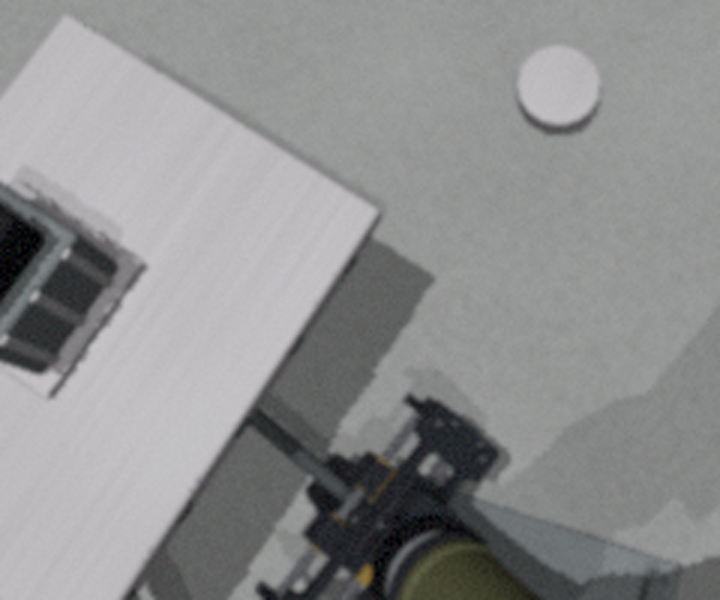

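Run:
```python
from h import *
c=lc("w11")
Rr=.05/np.cos(np.pi/8)
def feat(hx,hy,al):
    H=np.array([hx,hy,0])
    # flats at angle al (tip yaw); outward dir = -b(al)
    cor=lambda k,z:H-Rr*b(al+22.5+45*k)+[0,0,z]
    hole=lambda k:H-.05*b(al+45*k)+[0,0,.08]
    return proj(c,[cor(0,.062),cor(-1,.062),cor(0,.08),cor(-1,.08),hole(1),hole(0),hole(-1)])
for al in(-25,-30,-35,-40,-45,-50): print(al,feat(HUB[0],HUB[1],al).round(0).tolist())
```

```text
-25 [[290.0, 384.0], [341.0, 379.0], [289.0, 409.0], [342.0, 405.0], [281.0, 414.0], [314.0, 407.0], [369.0, 408.0]]
-30 [[294.0, 383.0], [348.0, 379.0], [293.0, 408.0], [349.0, 405.0], [283.0, 413.0], [320.0, 407.0], [374.0, 408.0]]
-35 [[299.0, 382.0], [355.0, 379.0], [298.0, 408.0], [355.0, 405.0], [285.0, 412.0], [326.0, 407.0], [379.0, 409.0]]
-40 [[304.0, 381.0], [361.0, 379.0], [303.0, 407.0], [362.0, 406.0], [288.0, 412.0], [332.0, 406.0], [384.0, 410.0]]
-45 [[310.0, 380.0], [367.0, 380.0], [309.0, 406.0], [369.0, 406.0], [291.0, 411.0], [339.0, 406.0], [388.0, 410.0]]
-50 [[316.0, 380.0], [373.0, 381.0], [315.0, 406.0], [375.0, 407.0], [295.0, 410.0], [345.0, 406.0], [392.0, 411.0]]
```

>>> play_rows:
  increments:
    - [0, 8, 0.6, -0.8, 0, 0, 0]
    - [0, 8, 0.6, -0.8, 0, 0, 0]
    - [0, 8, 0.6, -0.8, 0, -0.01, 0.012]
    - [0, 8, 0.6, -0.8, 0, -0.012, 0.015]
    - [0, 8, 0.6, -0.8, 0, -0.012, 0.015]
    - [0, 0, 0, 0, 0, 0, 0]
    - [0, 0, 0, 0, 0, 0, 0]
    - [0, 0, 0, 0, 0, 0, 0]

```text
clock: 15.8
tool_pos: [0.6508, 0.1796, 0.0634]
eef_rot: [0.895, 0.294, 0.085, 0.324]
contact_force: [-4.1, 0.4, -2.5]
opening: 0.13
```

Run:
```python
from h import *
barstate()
c,im=snap("wrist","w12")
cv2.imwrite("pics/tips3.png",cv2.convertScaleAbs(cv2.resize(im[370:416,260:385],None,fx=6,fy=6,interpolation=cv2.INTER_CUBIC),alpha=1.3,beta=20))
```

```text
t 15.8 yaw -54.43 tip r 30.3 lat -6.6 dz -4.6 gripz 75.4 F ax/lat/z -2.72 -3.07 -2.5 lean 39.2 q [-0.77  1.07  0.22  1.64  0.83  0.69 -0.74]
```

View pics/tips3.png

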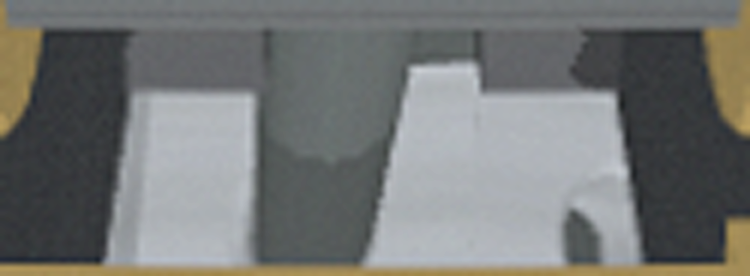

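```bash
cat > col.py <<'E'
from h import *
import sys
from scipy.optimize import least_squares
Rr=.05/np.cos(np.pi/8)
def feat(c,al,H=HUB):
    H=np.array([H[0],H[1],0])
    cor=lambda k,z:H-Rr*b(al+22.5+45*k)+[0,0,z]
    hole=lambda k:H-.05*b(al+45*k)+[0,0,.08]
    return proj(c,[cor(0,.075),cor(-1,.075),hole(1),hole(0),hole(-1)])
if __name__=="__main__":
    c=lc(sys.argv[1])
    print("cols: Ledge Redge; holes L,C,R")
    for al in range(int(sys.argv[2]),int(sys.argv[3]),-3):
        f=feat(c,al);print(al,f[:2,0].round(0),f[2:].round(0).tolist())
E
python3 col.py w12 -20 -60
```

```text
cols: Ledge Redge; holes L,C,R
-20 [271. 316.] [[268.0, 415.0], [292.0, 408.0], [345.0, 408.0]]
-23 [273. 320.] [[269.0, 415.0], [295.0, 408.0], [348.0, 408.0]]
-26 [275. 324.] [[269.0, 414.0], [298.0, 408.0], [352.0, 409.0]]
-29 [277. 328.] [[270.0, 414.0], [301.0, 407.0], [355.0, 409.0]]
-32 [279. 332.] [[271.0, 413.0], [305.0, 407.0], [359.0, 409.0]]
-35 [282. 336.] [[272.0, 412.0], [308.0, 407.0], [362.0, 410.0]]
-38 [285. 340.] [[273.0, 412.0], [311.0, 407.0], [365.0, 410.0]]
-41 [287. 344.] [[274.0, 411.0], [315.0, 407.0], [368.0, 411.0]]
-44 [291. 348.] [[276.0, 411.0], [319.0, 407.0], [371.0, 411.0]]
-47 [294. 352.] [[278.0, 410.0], [322.0, 407.0], [374.0, 412.0]]
-50 [297. 356.] [[280.0, 410.0], [326.0, 407.0], [376.0, 412.0]]
-53 [301. 360.] [[282.0, 410.0], [330.0, 407.0], [379.0, 413.0]]
-56 [304. 363.] [[284.0, 409.0], [334.0, 407.0], [381.0, 413.0]]
-59 [308. 367.] [[287.0, 409.0], [337.0, 407.0], [383.0, 414.0]]
```

>>> play_rows:
  increments:
    - [0, 0, 3.7, 1.5, 0, 0.01, -0.012]
    - [0, 4, 3.7, 1.5, 0, 0.005, -0.006]
    - [0, 9, 0.6, -0.3, 0, -0.005, 0.006]
    - [0, 9, 0.6, -0.3, 0, -0.01, 0.012]
    - [0, 9, 0.6, -0.3, 0, -0.01, 0.012]
    - [0, 9, 0.6, -0.3, 0, -0.01, 0.012]
    - [0, 9, 0.6, -0.3, 0, -0.01, 0.012]
    - [0, 0, 0, 0, 0, 0, 0]

```text
clock: 16.85
tool_pos: [0.6764, 0.1964, 0.0588]
eef_rot: [0.906, 0.263, 0.058, 0.327]
contact_force: [-6.0, 0.5, -1.3]
opening: 0.133
```

```bash
cat >> h.py <<'E'
def tips(name):
    c,im=snap("wrist",name)
    cv2.imwrite(f"pics/{name}t.png",cv2.convertScaleAbs(cv2.resize(im[370:416,260:385],None,fx=6,fy=6,interpolation=cv2.INTER_CUBIC),alpha=1.3,beta=20))
E
python3 - <<'E'
from h import *
barstate()
tips("w13")
E
python3 col.py w13 -30 -60;  python3 -c "
from clr import *
st=r.get_state();print(clear(np.array(st['tool_pos']),Rot.from_quat(st['eef_rot']).as_matrix()))"
```

```text
t 16.85 yaw -58.97 tip r 30.3 lat 10.2 dz -10.4 gripz 70.9 F ax/lat/z -3.58 -4.9 -1.29 lean 38.8 q [-0.72  1.12  0.15  1.45  0.72  0.86 -0.63]
cols: Ledge Redge; holes L,C,R
-30 [251. 298.] [[247.0, 419.0], [273.0, 413.0], [327.0, 416.0]]
-33 [253. 303.] [[247.0, 418.0], [276.0, 413.0], [330.0, 417.0]]
-36 [255. 307.] [[248.0, 418.0], [279.0, 413.0], [334.0, 417.0]]
-39 [258. 311.] [[249.0, 417.0], [283.0, 413.0], [337.0, 418.0]]
-42 [260. 315.] [[250.0, 417.0], [286.0, 413.0], [341.0, 418.0]]
-45 [263. 319.] [[251.0, 416.0], [290.0, 413.0], [344.0, 419.0]]
-48 [266. 323.] [[252.0, 416.0], [293.0, 414.0], [347.0, 420.0]]
-51 [269. 327.] [[254.0, 416.0], [297.0, 414.0], [350.0, 420.0]]
-54 [272. 331.] [[256.0, 415.0], [301.0, 414.0], [352.0, 421.0]]
-57 [276. 335.] [[258.0, 415.0], [304.0, 414.0], [355.0, 421.0]]
[ 22. 106.  63.]
```

View pics/w13t.png

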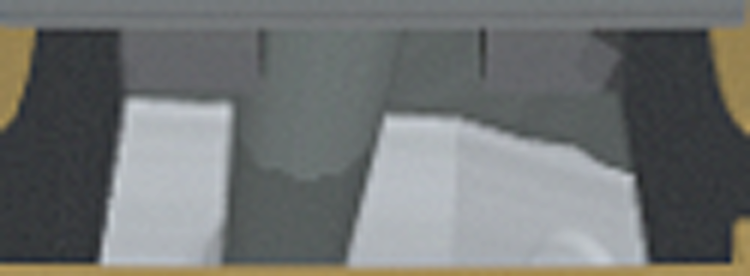

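View pics/w13.png

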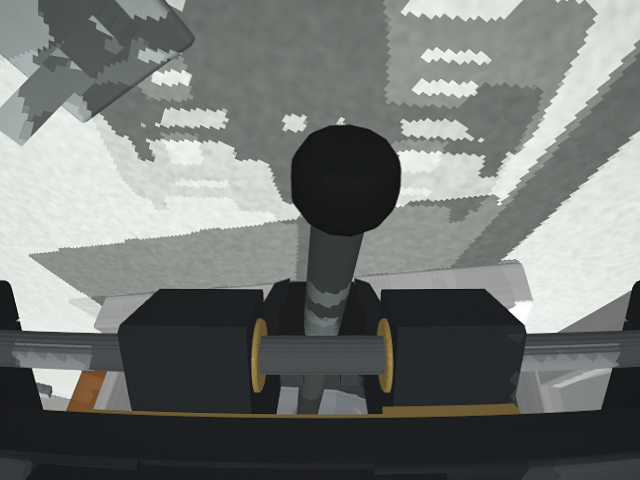

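>>> play_rows:
  increments:
    - [0, -3, 1, -1.5, 0, 0, 0]
    - [0, 0.8, -5.5, -5.6, 0, 0, 0]
    - [0, 0.8, -6, -5.2, 0, 0, 0]
    - [0, 0.8, -6, -5.2, 0, 0, 0]
    - [0, 0.8, -6, -5.2, 0, 0, 0]
    - [0, 0.8, -6, -5.2, 0, 0, 0]
    - [0, 0.8, -6, -5.2, 0, 0, 0]
    - [0, 0, 0, 0, 0, 0, 0]

```text
clock: 17.9
tool_pos: [0.6546, 0.2433, 0.0639]
eef_rot: [0.905, 0.265, 0.06, 0.327]
contact_force: [-0.9, 0.0, -2.8]
opening: 0.13
```

```bash
python3 - <<'E'
from h import *
barstate()
tips("w14")
E
python3 col.py w14 -40 -64
```

```text
t 17.9 yaw -58.63 tip r 81.7 lat 17.0 dz -5.1 gripz 76.0 F ax/lat/z -0.48 -0.73 -2.78 lean 38.8 q [-0.78  1.11  0.14  1.42  0.69  0.92 -0.65]
cols: Ledge Redge; holes L,C,R
-40 [260. 306.] [[252.0, 422.0], [282.0, 419.0], [328.0, 423.0]]
-43 [263. 309.] [[253.0, 422.0], [285.0, 419.0], [331.0, 423.0]]
-46 [265. 313.] [[254.0, 421.0], [288.0, 419.0], [334.0, 424.0]]
-49 [267. 316.] [[255.0, 421.0], [291.0, 419.0], [336.0, 424.0]]
-52 [270. 320.] [[257.0, 421.0], [294.0, 419.0], [339.0, 425.0]]
-55 [273. 323.] [[258.0, 420.0], [297.0, 420.0], [341.0, 425.0]]
-58 [276. 326.] [[260.0, 420.0], [300.0, 420.0], [343.0, 426.0]]
-61 [279. 329.] [[262.0, 420.0], [304.0, 420.0], [345.0, 426.0]]
```

View pics/w14t.png

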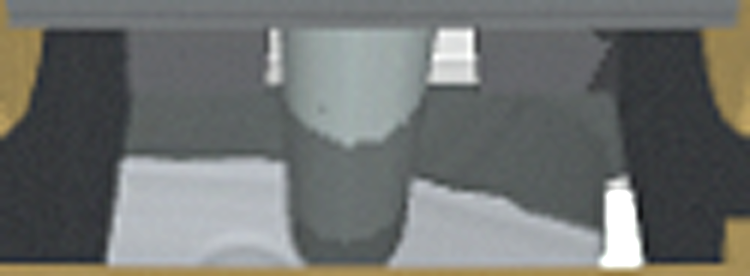

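View pics/w14.png

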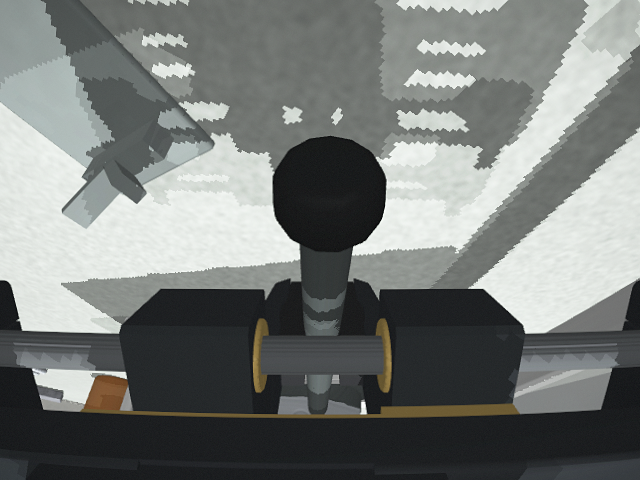

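```bash
cat > ov.py <<'E'
from h import *
import sys
Rr=.05/np.cos(np.pi/8)
def ov(name,als,dx=0,dy=0):
    c=lc(name);im=cv2.imread(f"pics/{name}.png");out=[]
    for al in als:
        a=cv2.convertScaleAbs(cv2.resize(im[370:416,260:385],None,fx=6,fy=6,interpolation=cv2.INTER_CUBIC),alpha=1.3,beta=20)
        H=np.array([HUB[0]+dx,HUB[1]+dy,0])
        T=lambda X:((proj(c,X)-[260,370])*6+3).astype(np.int32)
        for z in(.062,.098): cv2.polylines(a,[T([H-Rr*b(al+22.5+45*k)+[0,0,z] for k in range(-2,2)])],False,(0,0,255),1)
        for k in(-1,0,1):
            e=np.array([-np.sin(np.radians(al+45*k)),np.cos(np.radians(al+45*k)),0])
            cv2.polylines(a,[T([H-.05*b(al+45*k)+[0,0,.08]+.008*(np.cos(t)*e+np.sin(t)*np.array([0,0,1])) for t in np.linspace(0,6.28,30)])],True,(0,160,0),1)
            cv2.polylines(a,[T([H-Rr*b(al+22.5+45*k)+[0,0,.062],H-Rr*b(al+22.5+45*k)+[0,0,.098]])],False,(255,0,0),1)
        cv2.putText(a,str(al),(10,40),0,1,(0,255,255),2);out.append(a)
    cv2.imwrite(f"pics/{name}ov.png",cv2.resize(np.vstack(out),None,fx=.8,fy=.8))
if __name__=="__main__": ov(sys.argv[1],[float(x) for x in sys.argv[2:5]],*[float(x) for x in sys.argv[5:]])
E
python3 ov.py w14 -48 -53 -58
```

```text
(no output)
```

View pics/w14ov.png

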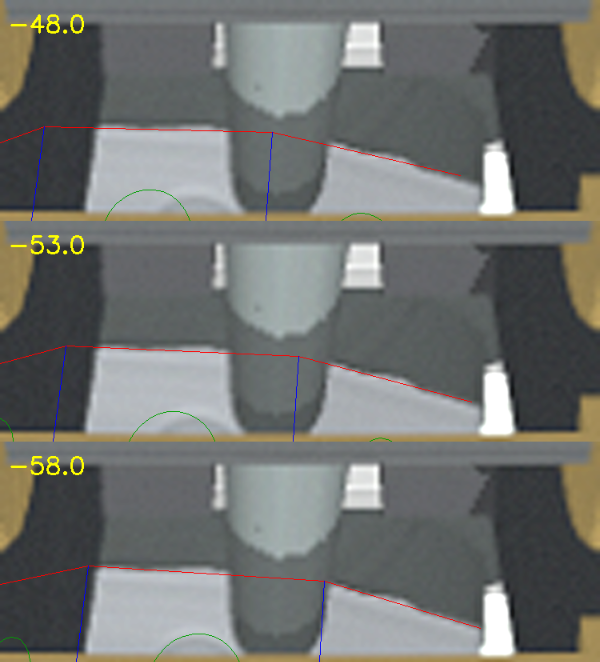

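```bash
cat >> h.py <<'E'
YO=-1.2
def tcp_for_bar(origin,yaw,lean,back=0):
    O=ori(yaw-YO,lean); return origin+GX*b(yaw)+(OFF-back)*O[:,2],O
def bargeo(pos,R):
    g=pos-OFF*R[:,2];L=np.radians(LEAN);d=R@np.array([0,np.cos(L),np.sin(L)])
    return g,Rot.from_rotvec([0,0,np.radians(YO)]).as_matrix()@d
E
python3 - <<'E'
from h import *
barstate()
sweep(-58,-11.5,12,rr=.08)
E
```

```text
t 17.95 yaw -59.87 tip r 81.1 lat 11.6 dz -4.8 gripz 76.2 F ax/lat/z 0.39 -0.38 -3.5 lean 38.9 q [-0.78  1.11  0.14  1.42  0.69  0.92 -0.65]
[[0,-33.9,2.3,-0.3,-0.01,0.113,-0.037],[0,-15.5,0.1,0.1,0,0.043,-0.052],[0,-15.5,0.1,0.1,0,0.043,-0.052],[0,-15.5,0.1,0.1,0,0.043,-0.052],[0,-15.5,0.1,0.1,0,0.043,-0.052],[0,-15.5,0.1,0.1,0,0.043,-0.052],[0,-15.5,0.1,0.1,0,0.043,-0.052],[0,-15.5,0.1,0.1,0,0.043,-0.052]]
[[0,-15.5,0.1,0.1,0,0.043,-0.052],[0,-15.5,0.1,0.1,0,0.043,-0.052],[0,-15.5,0.1,0.1,0,0.043,-0.052],[0,-15.5,0.1,0.1,0,0.043,-0.052]]
max shift 33.97925837919362 turn 6.8367095017608595
```

>>> play_rows:
  increments:
    - [0, -18, 1, 0, -0.005, 0.07, -0.045]
    - [0, -18, 1, 0, -0.005, 0.06, -0.045]
    - [0, -18, 0.5, 0, 0, 0.055, -0.05]
    - [0, -17, 0.2, 0, 0, 0.05, -0.052]
    - [0, -17, 0.1, 0.1, 0, 0.043, -0.052]
    - [0, -16, 0.1, 0.1, 0, 0.043, -0.052]
    - [0, -15.5, 0.1, 0.1, 0, 0.043, -0.052]
    - [0, -15.5, 0.1, 0.1, 0, 0.043, -0.052]

```text
clock: 18.95
tool_pos: [0.5795, 0.1554, 0.0703]
eef_rot: [0.807, 0.48, 0.18, 0.292]
contact_force: [0.2, -0.7, -3.1]
opening: 0.127
```

Run:
```python
from h import *
barstate()
p,O=ins(-11.5,.072)
plan2([(p,O,0,6),(p,O,0,2)],0,0)
```

```text
t 18.95 yaw -29.48 tip r 67.0 lat 12.6 dz 5.0 gripz 82.1 F ax/lat/z 0.56 -0.52 -3.07 lean 40.1 q [-0.83  1.    0.27  2.18  2.17  0.51 -1.81]
[[0,-13.5,0.3,0.6,0.003,0.032,-0.041],[0,-13.5,-0.2,0.2,0.003,0.032,-0.041],[0,-13.5,-0.8,-0.3,0.003,0.032,-0.041],[0,-13.4,-1.4,-0.7,0.003,0.032,-0.041],[0,-13.3,-1.9,-1.1,0.003,0.032,-0.041],[0,-13.2,-2.5,-1.5,0.003,0.032,-0.041],[0,0,0,0,0,0,0],[0,0,0,0,0,0,0]]
max shift 13.527010016999322 turn 2.9848846600717884
```

>>> play_rows:
  increments:
    - [0, -13.5, -1, -0.5, 0.003, 0.032, -0.041]
    - [0, -13.5, -1, -0.5, 0.003, 0.032, -0.041]
    - [0, -13.5, -1, -0.5, 0.003, 0.032, -0.041]
    - [0, -13.4, -1, -0.5, 0.003, 0.032, -0.041]
    - [0, -13.3, -1, -0.5, 0.003, 0.032, -0.041]
    - [0, -13.2, -1.5, -0.5, 0.003, 0.032, -0.041]
    - [0, 0, 0, 0, 0, 0, 0]
    - [0, 0, 0, 0, 0, 0, 0]

```text
clock: 19.95
tool_pos: [0.5479, 0.0781, 0.0701]
eef_rot: [0.721, 0.605, 0.219, 0.256]
contact_force: [0.8, -0.3, -2.7]
opening: 0.128
```

```bash
python3 - <<'E'
from h import *
barstate()
tips("w15")
p,O=ins(-11.5,.064)
plan2([(p,O,0,3)],0,0)
E
python3 ov.py w15 -8.5 -11.5 -14.5
```

```text
t 19.95 yaw -11.11 tip r 67.8 lat -2.0 dz 2.9 gripz 82.1 F ax/lat/z 0.81 -0.15 -2.67 lean 39.4 q [-0.49  1.02  0.08  2.48  2.75  0.97 -1.89]
[[0,1.1,0.5,1.4,0.002,-0.003,0.001],[0,1.1,0.5,1.4,0.002,-0.003,0.001],[0,1.1,0.5,1.4,0.002,-0.003,0.001]]
max shift 1.849324200890693 turn 0.21438117664609554
```

View pics/w15ov.png

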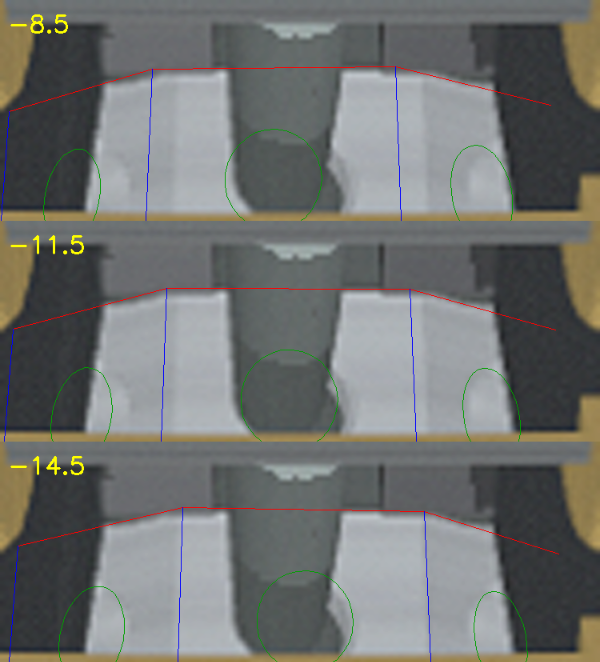

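View pics/w15.png

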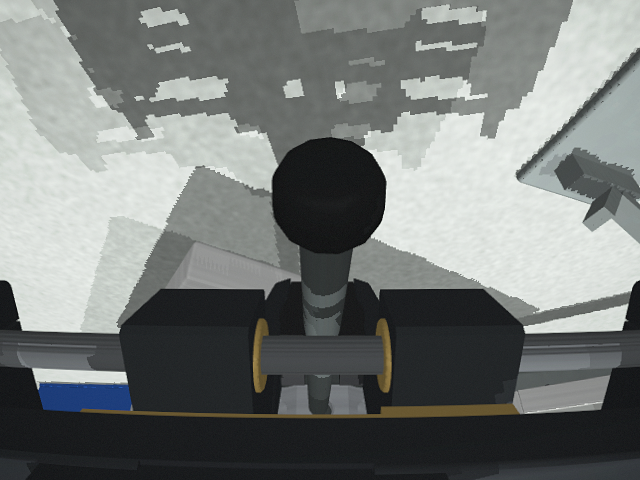

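Run:
```python
from h import *
p,O=ins(-13.7,.066);p2,_=ins(-13.7,.035)
plan2([(p,O,0,3),(p2,O,0,4),(p2,O,0,1)],0,0)
```

```text
[[0,3.9,0.1,1.1,0.002,-0.011,0.011],[0,3.9,0.1,1,0.002,-0.011,0.011],[0,3.9,0,1,0.002,-0.011,0.011],[0,-0.2,6,4.9,0,0,0],[0,-0.2,6,4.9,0,0,0],[0,-0.2,6,4.9,0,0,0],[0,-0.2,6,4.9,0,0,0],[0,0,0,0,0,0,0]]
max shift 7.749193506423749 turn 0.8986491874490784
```

>>> play_rows:
  increments:
    - [0, 3.9, 0.1, 1, 0.002, -0.011, 0.011]
    - [0, 3.9, 0.1, 1, 0.002, -0.011, 0.011]
    - [0, 3.9, 0, 1, 0.002, -0.011, 0.011]
    - [0, 0, 0, 0, 0, 0, 0]
    - [0, -0.2, 6, 4.9, 0, 0, 0]
    - [0, -0.2, 6, 4.9, 0, 0, 0]
    - [0, -0.2, 6, 4.9, 0, 0, 0]
    - [0, -0.2, 6, 4.9, 0, 0, 0]

```text
clock: 21.0
tool_pos: [0.5721, 0.0869, 0.0619]
eef_rot: [0.737, 0.596, 0.199, 0.25]
contact_force: [-19.3, 4.8, -1.8]
opening: 0.124
```

```bash
python3 - <<'E'
from h import *
barstate()
tips("w16")
barstate()
E
python3 ov.py w16 -10 -13.5 -17
```

```text
t 21.0 yaw -13.4 tip r 45.7 lat 3.6 dz -10.7 gripz 74.2 F ax/lat/z -19.92 0.18 -1.81 lean 37.3 q [-0.51  0.99  0.11  2.37  2.7   0.79 -1.85]
t 21.05 yaw -13.42 tip r 45.7 lat 3.2 dz -11.0 gripz 74.0 F ax/lat/z -16.54 -0.04 -2.59 lean 37.3 q [-0.51  0.99  0.11  2.37  2.7   0.79 -1.85]
```

View pics/w16ov.png

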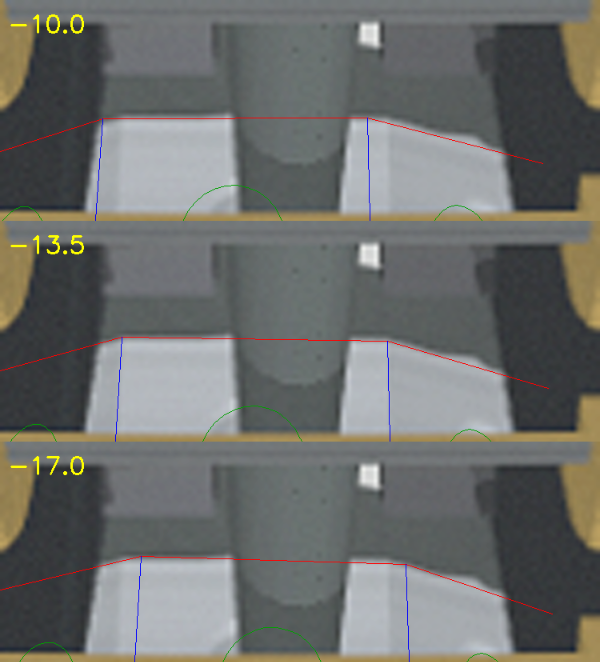

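Run:
```python
from h import *
p,O=ins(-13.6,.066);
plan2([(p,O,0,5),(p,O,0,3)],0,0)
```

```text
[[0,-0.4,-2.4,-3.4,-0.006,0,0.001],[0,-0.4,-2.4,-3.4,-0.006,0,0.001],[0,-0.4,-2.4,-3.5,-0.006,0,0.001],[0,-0.4,-2.4,-3.5,-0.006,0,0.001],[0,-0.4,-2.3,-3.5,-0.006,0,0.001],[0,0,0,0,0,0,0],[0,0,0,0,0,0,0],[0,0,0,0,0,0,0]]
max shift 4.262628297189424 turn 0.34851662076640555
```

>>> play_rows:
  increments:
    - [0, -0.4, -3.4, -4, -0.004, 0, 0.001]
    - [0, -0.4, -2.4, -3.4, -0.006, 0, 0.001]
    - [0, -0.4, -2.4, -3.5, -0.006, 0, 0.001]
    - [0, -0.4, -2, -3.3, -0.007, 0, 0.001]
    - [0, -0.4, -1.8, -3.2, -0.007, 0, 0.001]
    - [0, 0, 0, 0, 0, 0, 0]
    - [0, 0, 0, 0, 0, 0, 0]
    - [0, 0, 0, 0, 0, 0, 0]

```text
clock: 22.05
tool_pos: [0.5529, 0.0878, 0.0691]
eef_rot: [0.735, 0.589, 0.21, 0.263]
contact_force: [0.8, 0.3, -2.9]
opening: 0.127
```

```bash
python3 - <<'E'
from h import *
barstate()
tips("w17")
barstate()
p,O=ins(-13.6,.066);p2,_=ins(-13.6,.034)
plan2([(p,O,0,2)],0,0)
plan2([(p2,O,0,5)],0,0)
E
python3 ov.py w17 -10 -13.6 -17
```

```text
t 22.05 yaw -13.77 tip r 65.0 lat -1.4 dz 1.6 gripz 81.1 F ax/lat/z 0.68 0.48 -2.87 lean 39.3 q [-0.54  1.01  0.09  2.44  2.68  0.9  -1.9 ]
t 22.1 yaw -13.78 tip r 65.0 lat -1.5 dz 1.6 gripz 81.1 F ax/lat/z -0.12 -0.29 -3.03 lean 39.3 q [-0.54  1.01  0.09  2.44  2.68  0.9  -1.9 ]
[[0,0.4,-0.8,0.1,0.002,0.001,-0.001],[0,0.4,-0.8,0.1,0.002,0.001,-0.001]]
max shift 0.9000000000000001 turn 0.1403454242220617
[[0,0.1,4.6,4.1,0.001,0.001,0],[0,0,4.6,4.1,0.001,0.001,0],[0,0,4.7,4.1,0.001,0.001,0],[0,0,4.7,4.1,0.001,0.001,0],[0,0,4.7,4.1,0.001,0.001,0]]
max shift 6.236986451805071 turn 0.08102846845413955
```

View pics/w17ov.png

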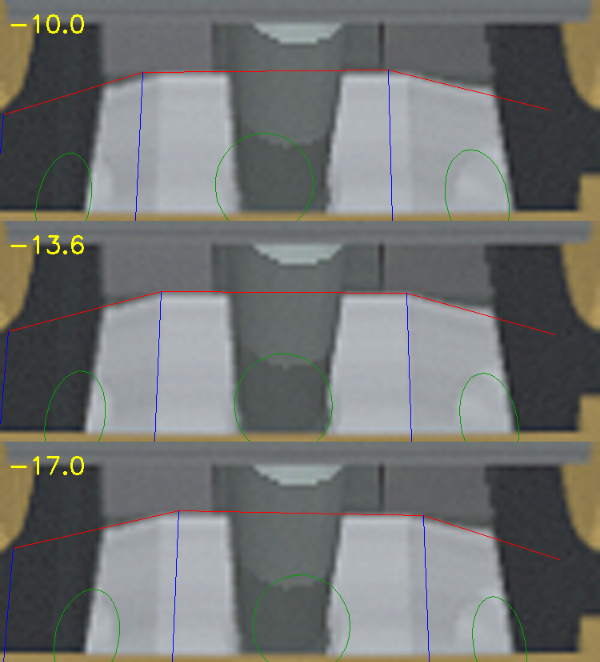

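View pics/w17.png

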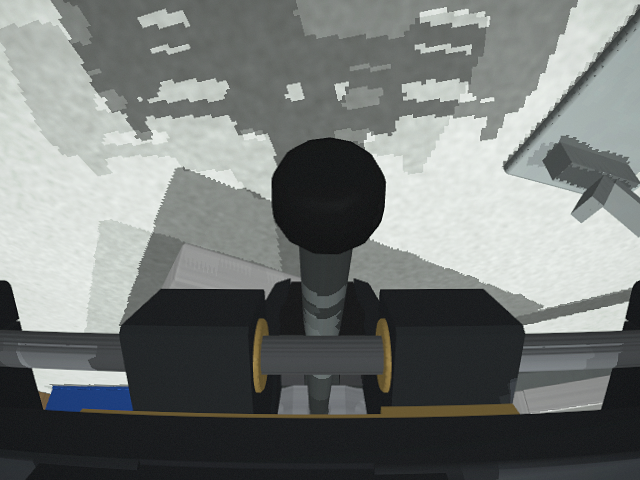

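Run:
```python
from h import *
p,O=ins(-13.5,.064,.079,38.8);p2,_=ins(-13.5,.034,.079,38.8)
plan2([(p,O,0,2),(p,O,0,2),(p2,O,0,4)],0,0)
```

```text
[[0,0.2,-0.4,1.1,0.004,0.002,-0.002],[0,0.2,-0.3,1.1,0.004,0.002,-0.002],[0,0,0,0,0,0,0],[0,0,0,0,0,0,0],[0,-0.2,5.8,4.7,0,0,0],[0,-0.2,5.8,4.7,0,0,0],[0,-0.2,5.8,4.7,0,0,0],[0,-0.2,5.8,4.7,0,0,0]]
max shift 7.467931440499437 turn 0.2806908484441234
```

>>> play_rows:
  increments:
    - [0, 0.3, -0.4, 1.1, 0.004, 0.002, -0.002]
    - [0, 0.3, -0.3, 1.1, 0.004, 0.002, -0.002]
    - [0, 0, 0, 0, 0, 0, 0]
    - [0, -0.1, 4, 3.2, 0, 0, 0]
    - [0, -0.1, 5, 4, 0, 0, 0]
    - [0, -0.1, 5, 4, 0, 0, 0]
    - [0, -0.1, 5, 4, 0, 0, 0]
    - [0, -0.1, 5, 4, 0, 0, 0]

```text
clock: 23.1
tool_pos: [0.5861, 0.0803, 0.067]
eef_rot: [0.734, 0.592, 0.208, 0.259]
contact_force: [1.1, 0.0, -1.7]
opening: 0.128
```

```bash
python3 - <<'E'
from h import *
barstate()
tips("w18")
E
python3 ov.py w18 -10 -13.6 -17
```

```text
t 23.1 yaw -13.46 tip r 30.9 lat 0.2 dz -1.6 gripz 79.1 F ax/lat/z 1.08 0.28 -1.75 lean 38.8 q [-0.49  0.99  0.12  2.35  2.71  0.8  -1.85]
```

View pics/w18ov.png

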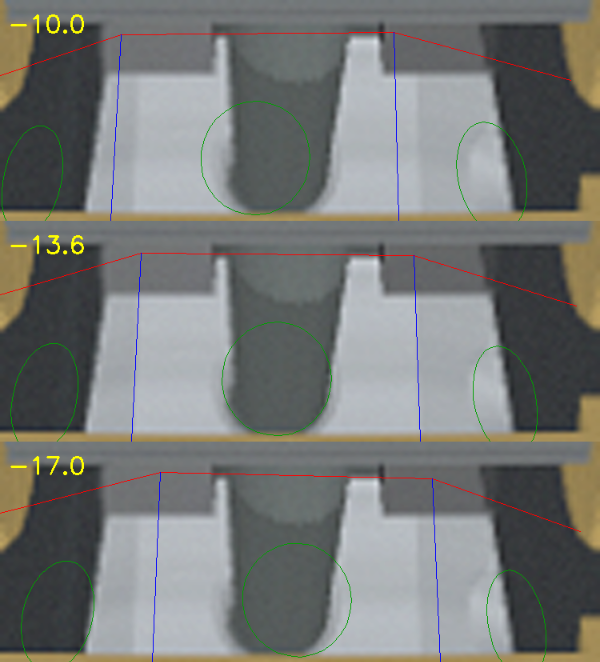

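>>> play_rows:
  increments:
    - [0, 4, 3.1, 2.5, 0, -0.01, 0.012]
    - [0, 12, 0.8, 0, 0, -0.03, 0.037]
    - [0, 12, 0.8, -0.3, 0, -0.03, 0.037]
    - [0, 12, 0.8, -0.3, 0, -0.03, 0.037]
    - [0, 12, 0.8, -0.3, 0, -0.03, 0.037]
    - [0, 12, 0.8, -0.3, 0, -0.03, 0.037]
    - [0, 12, 0.8, -0.3, 0, -0.03, 0.037]
    - [0, 12, 0.8, -0.3, 0, -0.03, 0.037]

```text
clock: 24.15
tool_pos: [0.6203, 0.1423, 0.0715]
eef_rot: [0.838, 0.433, 0.147, 0.297]
contact_force: [1.9, -8.8, -3.9]
opening: 0.136
```

```bash
python3 - <<'E'
from h import *
barstate()
tips("w19")
E
python3 ov.py w19 -22 -27 -32
```

```text
t 24.15 yaw -36.81 tip r 26.0 lat -0.8 dz 2.5 gripz 83.6 F ax/lat/z 6.79 -5.94 -3.94 lean 38.7 q [-0.94  1.08  0.58  2.02  1.98  0.16 -1.7 ]
```

View pics/w19ov.png

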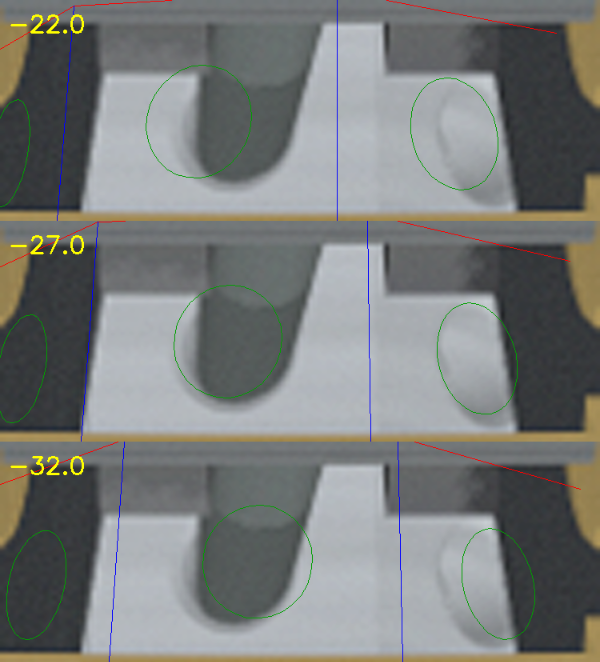

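>>> play_rows:
  increments:
    - [0, 11, 0.2, 0.2, 0, -0.022, 0.027]
    - [0, 11, 0.2, 0.2, 0, -0.022, 0.027]
    - [0, 11, 0.2, 0.2, 0, -0.022, 0.027]
    - [0, 11, 0.3, 0.1, 0, -0.022, 0.027]
    - [0, 11, 0.3, 0, 0, -0.022, 0.027]
    - [0, 11, 0.3, 0, 0, -0.022, 0.027]
    - [0, 11, 0.3, 0, 0, -0.022, 0.027]
    - [0, 3, 0, 0, 0, 0, 0]

```text
clock: 25.2
tool_pos: [0.6532, 0.177, 0.0652]
eef_rot: [0.884, 0.321, 0.094, 0.326]
contact_force: [-4.9, -1.7, -1.2]
opening: 0.132
```

```bash
python3 - <<'E'
from h import *
barstate()
tips("w20")
from clr import *
st=r.get_state();print(clear(np.array(st['tool_pos']),Rot.from_quat(st['eef_rot']).as_matrix()))
E
python3 ov.py w20 -38 -43 -48
```

```text
t 25.2 yaw -52.13 tip r 27.0 lat 0.7 dz -1.5 gripz 77.2 F ax/lat/z -1.67 -4.9 -1.19 lean 39.6 q [-0.79  1.07  0.26  1.68  0.87  0.62 -0.73]
[ 57. 125.  70.]
```

View pics/w20ov.png

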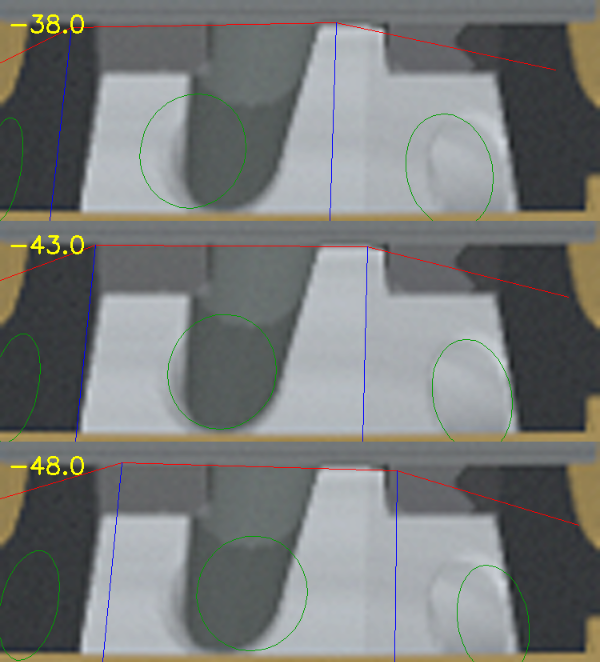

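>>> play_rows:
  increments:
    - [0, 9, 0.6, -0.4, 0, -0.014, 0.017]
    - [0, 9, 0.6, -0.4, 0, -0.014, 0.017]
    - [0, 9, 0.6, -0.4, 0, -0.014, 0.017]
    - [0, 9, 0.6, -0.4, 0, -0.014, 0.017]
    - [0, 9, 0.6, -0.4, 0, -0.01, 0.012]
    - [0, 8, 0.6, -0.4, 0, -0.01, 0.012]
    - [0, 8, 0.6, -0.4, 0, -0.01, 0.012]
    - [0, 4, 0, 0, 0, 0, 0]

```text
clock: 26.25
tool_pos: [0.6837, 0.1956, 0.0605]
eef_rot: [0.904, 0.249, 0.047, 0.345]
contact_force: [-7.6, -2.0, -0.8]
opening: 0.136
```

```bash
python3 - <<'E'
from h import *
barstate()
tips("w21")
from clr import *
st=r.get_state();print(st['moment'],clear(np.array(st['tool_pos']),Rot.from_quat(st['eef_rot']).as_matrix()))
E
python3 ov.py w21 -49 -53.6 -58
```

```text
t 26.25 yaw -62.14 tip r 26.8 lat 6.3 dz -3.9 gripz 72.3 F ax/lat/z -1.76 -7.72 -0.8 lean 40.7 q [-0.73  1.15  0.18  1.38  0.67  0.93 -0.6 ]
[ 0.3207  1.5031 -2.0795] [ 13. 104.  56.]
```

View pics/w21ov.png

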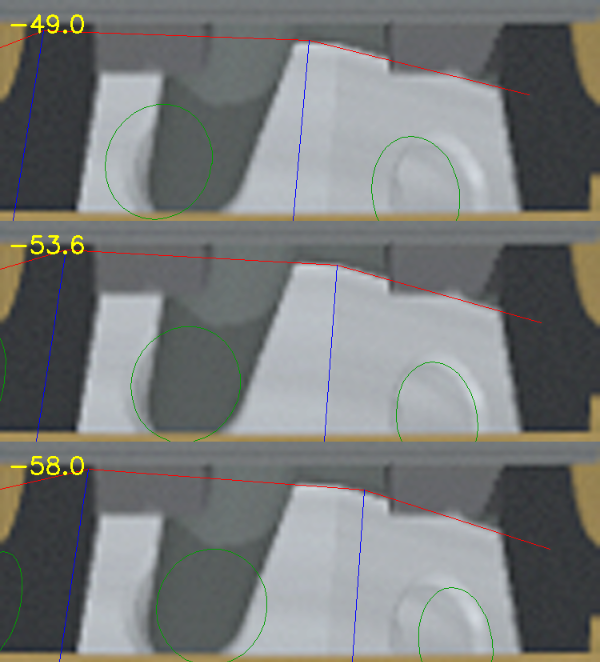

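>>> play_rows:
  increments:
    - [0, 0, 0.6, -0.8, 0.005, 0.006, -0.007]
    - [0, 8, 0.6, -0.8, 0.005, 0.006, -0.007]
    - [0, 8, 0.6, -0.8, 0.005, 0.006, -0.007]
    - [0, 8, 0.6, -0.8, 0.005, 0.006, -0.007]
    - [0, 8, 0.6, -0.8, 0, 0.006, -0.007]
    - [0, 8, 0, 0, 0, 0.006, -0.007]
    - [0, 8, 0, 0, 0, 0.006, -0.007]
    - [0, 8, 0, 0, 0, 0.006, -0.007]

```text
clock: 27.3
tool_pos: [0.6902, 0.1979, 0.0489]
eef_rot: [0.9, 0.265, 0.01, 0.346]
contact_force: [-14.6, -5.0, 1.7]
opening: 0.141
```

```bash
python3 - <<'E'
from h import *
barstate()
tips("w22")
from clr import *
st=r.get_state();print(st['moment'],clear(np.array(st['tool_pos']),Rot.from_quat(st['eef_rot']).as_matrix()))
E
python3 ov.py w22 -51 -53.6 -56
```

```text
t 27.3 yaw -61.69 tip r 25.5 lat 15.5 dz -18.0 gripz 60.7 F ax/lat/z -2.53 -15.17 1.66 lean 40.5 q [-0.69  1.18  0.14  1.28  0.64  1.03 -0.49]
[-0.2493  1.9964 -3.1753] [ -1. 109.  51.]
```

View pics/w22ov.png

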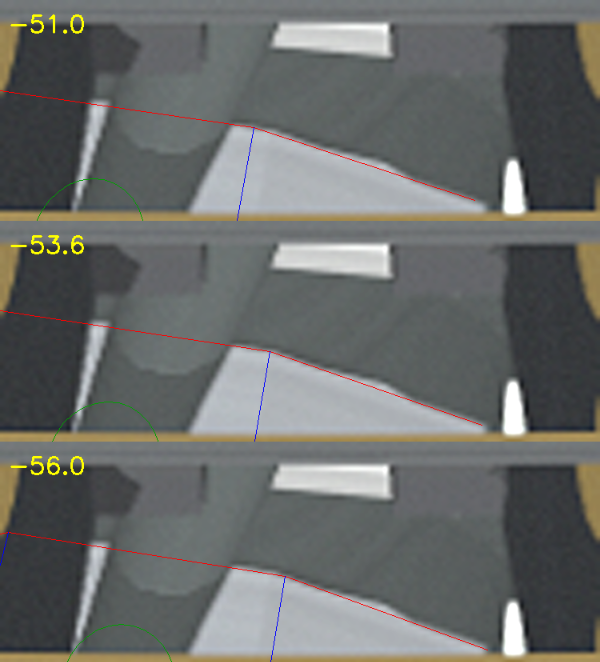

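View pics/w22.png

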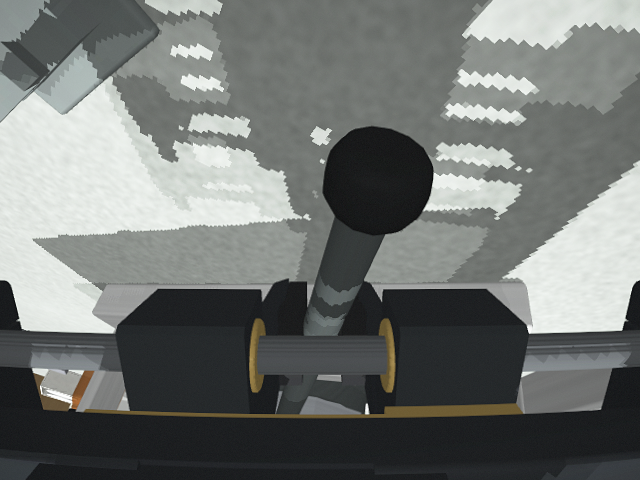

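Run:
```python
from h import *
p,O=ins(-56,.029)
plan2([(p,O,0,6),(p,O,0,2)],0,0)
```

```text
[[0,-5.7,1,-2.2,0,0.032,0.005],[0,-5.6,1.1,-2.3,0,0.032,0.005],[0,-5.5,1.1,-2.5,0,0.032,0.005],[0,-5.4,1.1,-2.7,0,0.032,0.005],[0,-5.3,1.2,-2.9,0,0.032,0.005],[0,-5.2,1.2,-3,0,0.032,0.005],[0,0,0,0,0,0,0],[0,0,0,0,0,0,0]]
max shift 6.191122676865643 turn 1.8557111470167764
```

>>> play_rows:
  increments:
    - [0, -5.7, 1, -2.2, 0, 0.032, 0.005]
    - [0, -5.6, 1.1, -2.3, 0, 0.032, 0.005]
    - [0, -5.5, 1.1, -2.5, 0, 0.032, 0.005]
    - [0, -5.4, 1.1, -2.7, 0, 0.032, 0.005]
    - [0, -5.3, 1.2, -2.9, 0, 0.032, 0.005]
    - [0, -5.2, 1.2, -3, 0, 0.032, 0.005]
    - [0, 0, 0, 0, 0, 0, 0]
    - [0, 0, 0, 0, 0, 0, 0]

```text
clock: 28.35
tool_pos: [0.6569, 0.1903, 0.0669]
eef_rot: [0.897, 0.292, 0.104, 0.316]
contact_force: [1.0, -0.8, -3.0]
opening: 0.123
```

```bash
python3 - <<'E'
from h import *
barstate()
tips("w23")
E
python3 ov.py w23 -51 -53.6 -56
```

```text
t 28.35 yaw -55.09 tip r 35.4 lat 1.8 dz -1.7 gripz 79.0 F ax/lat/z 1.18 0.39 -2.96 lean 38.8 q [-0.79  1.07  0.26  1.64  0.82  0.64 -0.75]
```

View pics/w23ov.png

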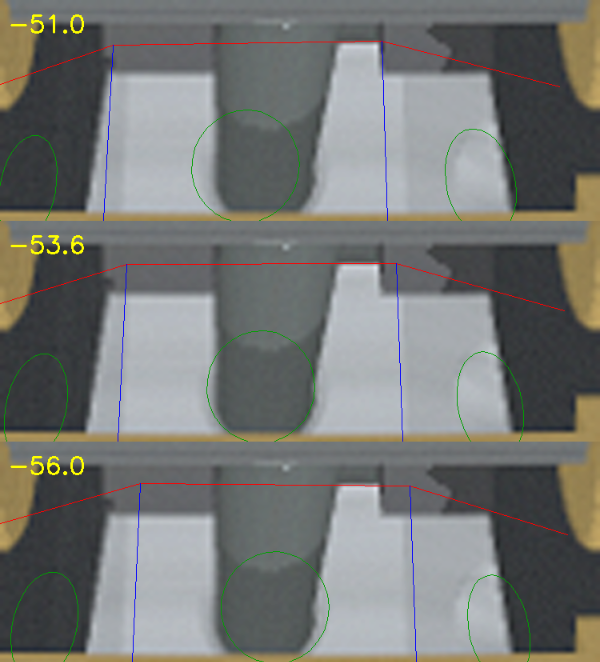

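View pics/w23.png

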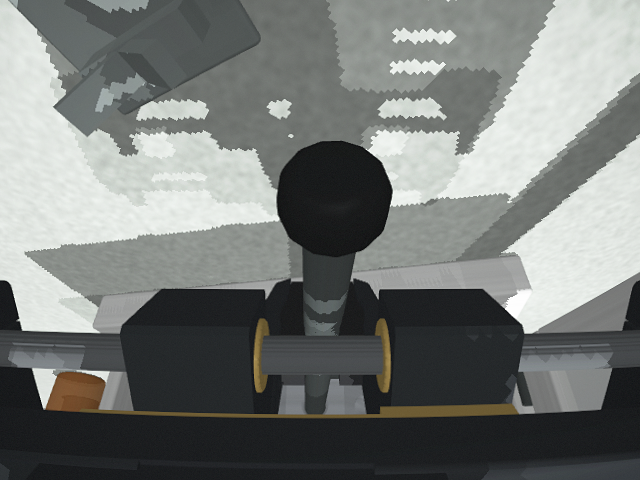

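>>> play_rows:
  increments:
    - [0, 0.2, -4.8, -4.2, 0, 0, 0]
    - [0, 0.3, -6.6, -5.6, 0, 0, 0]
    - [0, 0.3, -6.6, -5.6, 0, 0, 0]
    - [0, 0.3, -6.6, -5.6, 0, 0, 0]
    - [0, 0.3, -6.6, -5.6, 0, 0, 0]
    - [0, 0.3, -6.6, -5.6, 0, 0, 0]
    - [0, 0, 0, 0, 0, 0, 0]
    - [0, 0, 0, 0, 0, 0, 0]

```text
clock: 29.4
tool_pos: [0.6272, 0.2359, 0.0677]
eef_rot: [0.897, 0.292, 0.104, 0.315]
contact_force: [0.2, -0.4, -2.5]
opening: 0.124
```

```bash
python3 - <<'E'
from h import *
barstate();where()
tips("w24");im=cv2.imread("pics/w24.png");crop(im,240,120,400,420,2.5,"w24k")
E
python3 ov.py w24 -51 -53.6 -56
```

```text
t 29.4 yaw -55.02 tip r 89.8 lat 3.8 dz -1.2 gripz 79.8 F ax/lat/z 0.39 -0.08 -2.46 lean 38.8 q [-0.86  1.07  0.23  1.63  0.78  0.69 -0.78]
t 29.4 pos [0.6272 0.2359 0.0677] yaw -53.82 lean 38.76 xz 0.0028 F [ 0.1609 -0.3616 -2.4616] open 0.12439411836473191 q [-0.8636  1.0651  0.2331  1.6343  0.7827  0.695  -0.7821]
```

View pics/w24ov.png

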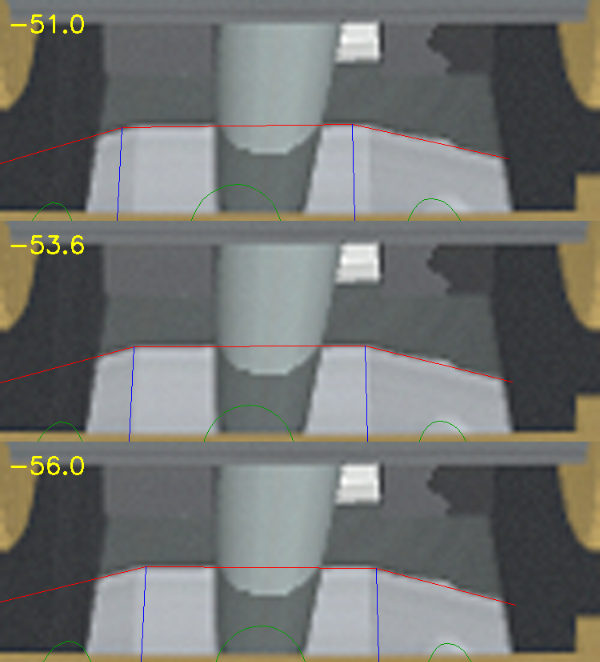

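View pics/w24k.png

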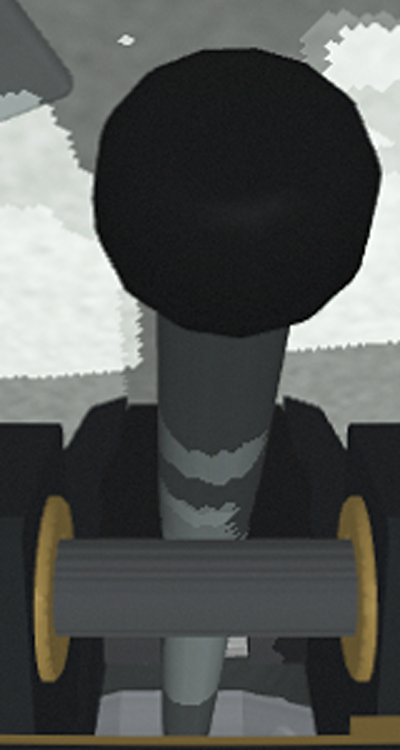

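Run:
```python
from h import *
from scipy.optimize import least_squares
c=lc("w8");Rc=np.array([[1,0,0],[0,.9666,-.2565],[0,.2565,.9666]]);tc=np.array([0,-.0662,-.1461])
c['R']=Rc;c['t']=-Rc@tc;th=np.linspace(0,2*np.pi,60)
def f(q,tip,kn,rd=.003,tr=.0045):
    x0,pitch,zz,yo=q[0]/1000,q[1],q[2],np.radians(q[3])
    L=np.radians(37-pitch);d=np.array([np.sin(yo),np.cos(yo)*np.cos(L),np.cos(yo)*np.sin(L)]);u=np.array([0,-np.sin(L),np.cos(L)]);e=np.cross(u,d)
    g=np.array([q[4]/1000,0,-.019+zz/1000])
    def ring(x,rad): return [g+x*d+rad*(np.cos(t)*u+np.sin(t)*e) for t in th]
    k=proj(c,ring(x0-.238,.0125-rd)+ring(x0-.238+rd,.0125)+ring(x0-.220-rd,.0125)+ring(x0-.22,.0125-rd))
    t=proj(c,ring(x0,tr))
    return np.array([k[:,1].min()-kn[0],k[:,1].max()-kn[1],k[:,0].min()-kn[2],k[:,0].max()-kn[3],t[:,1].max()-tip[1],t[:,0].mean()-tip[0]])
print(least_squares(f,[160,0,0,0,0],args=((321.5,413),(136.5,252.5,266,379))).x)
for tr in(413,416,419):
  s=least_squares(f,[160,0,0,0,0],args=((314.8,tr),(138.8,254.8,277,392)));print(tr,s.x,s.fun)
```

```text
[158.4804  -2.1061   3.6085  -0.0762   0.0819]
413 [158.7492  -2.3126   2.7666  -1.9409   0.2631] [-0.3927  0.3814  0.3864 -0.3896  0.0153  0.0088]
416 [159.2512  -1.7943   1.8926  -1.9351   0.285 ] [-0.362   0.3503  0.356  -0.3589  0.0151  0.0081]
419 [159.7363  -1.2799   1.033   -1.9294   0.3062] [-0.329   0.3172  0.3234 -0.3259  0.0146  0.0073]
```

```bash
cat >> h.py <<'E'
YO=-1.93; OFF=.017; LEAN=38.8; GX=-.0492
def restp(dz,lean=None):
    o=REST.copy();o[2]+=dz;return tcp_for_bar(o,RY,LEAN if lean is None else lean)
def reststate():
    st=r.get_state();R=Rot.from_quat(st['eef_rot']).as_matrix();p=np.array(st['tool_pos'])
    g,d=bargeo(p,R);o=g-GX*d;e=o-REST;B=b(RY);l=np.array([-B[1],B[0],0])
    print("t",round(st['clock'],2),"bar yaw err",(np.degrees(np.arctan2(d[1],d[0]))-RY).round(2),"pitch",np.degrees(np.arcsin(d[2])).round(2),"ax/lat/dz mm",(e@B*1000).round(1),(e@l*1000).round(1),(e[2]*1000).round(1),"F",np.round(st['contact_force'],1),"open",round(st['opening'],3),"q",np.round(st['q'],2))
E
python3 - <<'E'
from h import *
p,O=restp(.05)
plan2([(p,O,0,13),(p,O,0,3)],0,0)
E
```

```text
[[0,-8.9,-8.2,-7.1,0,0.023,-0.029],[0,-8.5,-8.4,-7.3,0,0.023,-0.029],[0,-8.1,-8.7,-7.5,0,0.023,-0.029],[0,-7.7,-8.9,-7.7,0,0.023,-0.029],[0,-7.3,-9.1,-7.8,0,0.023,-0.029],[0,-6.8,-9.3,-8,0,0.023,-0.029],[0,-6.4,-9.5,-8.1,0,0.023,-0.029],[0,-5.9,-9.7,-8.3,0,0.023,-0.029]]
[[0,-5.4,-9.8,-8.4,0,0.023,-0.029],[0,-5,-10,-8.5,0,0.023,-0.029],[0,-4.5,-10.1,-8.6,0,0.023,-0.029],[0,-4,-10.2,-8.7,0,0.023,-0.029],[0,-3.5,-10.3,-8.8,0,0.023,-0.029],[0,0,0,0,0,0,0],[0,0,0,0,0,0,0],[0,0,0,0,0,0,0]]
max shift 14.063783274780652 turn 2.1207179679335226
```

>>> play_rows:
  increments:
    - [0, -8.9, -8.2, -7.1, 0, 0.023, -0.029]
    - [0, -8.5, -8.4, -7.3, 0, 0.023, -0.029]
    - [0, -8, -8.7, -7.5, 0, 0.023, -0.029]
    - [0, -7.7, -8.9, -7.7, 0, 0.023, -0.029]
    - [0, -7.3, -9, -7.8, 0, 0.023, -0.029]
    - [0, -6.8, -9.3, -8, 0, 0.023, -0.029]
    - [0, -6.4, -9.5, -8, 0, 0.023, -0.029]
    - [0, -6, -9.7, -8.3, 0, 0.023, -0.029]

```text
clock: 30.45
tool_pos: [0.5202, 0.261, 0.0723]
eef_rot: [0.843, 0.422, 0.152, 0.296]
contact_force: [1.2, -0.3, -3.1]
opening: 0.126
```

Run:
```python
from h import *
reststate()
p,O=restp(.045)
plan2([(p,O,0,6),(p,O,0,2)],0,0)
```

```text
t 30.45 bar yaw err -10.13 pitch 0.07 ax/lat/dz mm 69.9 8.9 49.7 F [ 1.2 -0.3 -3.1] open 0.126 q [-1.19  1.05  0.49  2.03  1.16  0.28 -1.15]
[[0,-4.3,-9.3,-6.5,0,0.018,-0.024],[0,-4,-9.4,-6.6,0,0.018,-0.024],[0,-3.6,-9.4,-6.6,0,0.018,-0.024],[0,-3.3,-9.5,-6.7,0,0.018,-0.024],[0,-2.9,-9.6,-6.7,0,0.018,-0.024],[0,-2.6,-9.7,-6.8,0,0.018,-0.024],[0,0,0,0,0,0,0],[0,0,0,0,0,0,0]]
max shift 12.162236636408618 turn 1.7188733853924696
```

>>> play_rows:
  increments:
    - [0, -4.3, -9.3, -6.5, 0, 0.018, -0.024]
    - [0, -4, -9.4, -6.6, 0, 0.018, -0.024]
    - [0, -3.6, -9.4, -6.6, 0, 0.018, -0.024]
    - [0, -3.3, -9.5, -6.7, 0, 0.018, -0.024]
    - [0, -3, -9.6, -6.7, 0, 0.018, -0.024]
    - [0, -2.6, -9.7, -6.8, 0, 0.018, -0.024]
    - [0, 0, 0, 0, 0, 0, 0]
    - [0, 0, 0, 0, 0, 0, 0]

```text
clock: 31.45
tool_pos: [0.4517, 0.2836, 0.0685]
eef_rot: [0.8, 0.5, 0.178, 0.281]
contact_force: [-0.9, 0.8, -2.9]
opening: 0.126
```

Run:
```python
from h import *
reststate()
snap("wrist","w25")
p,O=restp(.02)
plan2([(p,O,0,6),(p,O,0,2)],0,0)
```

```text
t 31.45 bar yaw err 0.65 pitch 0.02 ax/lat/dz mm -0.3 3.5 45.8 F [-0.9  0.8 -2.9] open 0.126 q [-1.3   1.03  0.42  2.21  1.86  0.33 -1.83]
[[0,-0.5,-2.7,3.4,0,-0.002,0.001],[0,-0.5,-2.7,3.4,0,-0.002,0.001],[0,-0.5,-2.7,3.4,0,-0.002,0.001],[0,-0.5,-2.7,3.4,0,-0.002,0.001],[0,-0.5,-2.7,3.4,0,-0.002,0.001],[0,-0.5,-2.7,3.4,0,-0.002,0.001],[0,0,0,0,0,0,0],[0,0,0,0,0,0,0]]
max shift 4.370354676682432 turn 0.12811725781509187
```

View pics/w25.png

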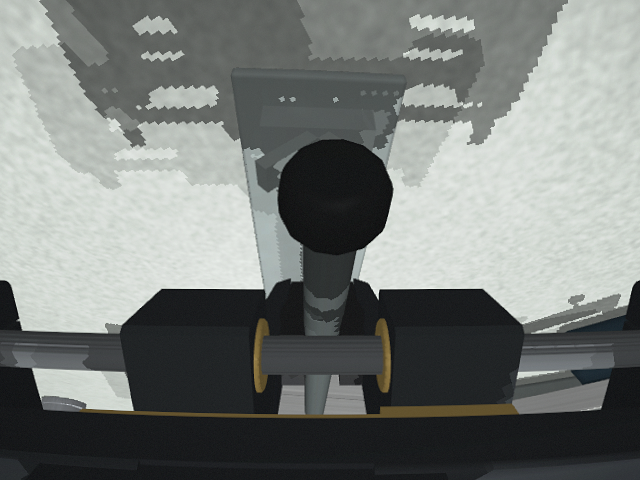

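Good alignment over the rest; descend to near the vees.

>>> play_rows:
  increments:
    - [0, -0.6, -3.7, 4.6, 0, -0.002, 0.001]
    - [0, -0.6, -3.7, 4.6, 0, -0.002, 0.001]
    - [0, -0.6, -3.7, 4.6, 0, -0.002, 0.001]
    - [0, -0.6, -3.7, 4.6, 0, -0.002, 0.001]
    - [0, -0.5, -3.7, 4.6, 0, -0.002, 0.001]
    - [0, -0.5, -3.3, 4.1, 0, -0.002, 0.001]
    - [0, 0, 0, 0, 0, 0, 0]
    - [0, 0, 0, 0, 0, 0, 0]

```text
clock: 32.5
tool_pos: [0.4514, 0.2803, 0.0307]
eef_rot: [0.802, 0.495, 0.174, 0.284]
contact_force: [-0.7, -0.7, -2.9]
opening: 0.124
```

Run:
```python
from h import *
reststate()
p,O=restp(.001)
plan2([(p,O,0,4)],0,0)
```

```text
t 32.5 bar yaw err -0.14 pitch 0.1 ax/lat/dz mm 0.9 -0.1 8.2 F [-0.7 -0.7 -2.9] open 0.124 q [-1.25  1.1   0.35  2.2   1.91  0.4  -1.92]
[[0,0,-1.3,1.2,0,0.001,0],[0,0,-1.3,1.2,0,0.001,0],[0,0,-1.3,1.2,0,0.001,0],[0,0,-1.3,1.2,0,0.001,0]]
max shift 1.7691806012954132 turn 0.057295779513082325
```

>>> play_rows:
  increments:
    - [0, 0, -1.3, 1.3, 0, 0, 0]
    - [0, 0, -1.3, 1.3, 0, 0, 0]
    - [0, 0, -1.2, 1.3, 0, 0, 0]
    - [0, 0, -1.2, 1.3, 0, 0, 0]
    - [0, 0, -0.6, 0.8, 0, 0, 0]
    - [0, 0, 0, 0, 0, 0, 0]
    - [0.2, 0, 0, 0, 0, 0, 0]
    - [0.5, 0, 0, 0, 0, 0, 0]

```text
clock: 33.5
tool_pos: [0.452, 0.2804, 0.0235]
eef_rot: [0.802, 0.495, 0.176, 0.285]
contact_force: [0.0, -1.0, -0.3]
opening: 0.292
```

Run:
```python
from h import *
reststate()
snap("wrist","w26")
```

```text
t 33.5 bar yaw err -0.17 pitch 0.29 ax/lat/dz mm 1.4 0.2 1.0 F [ 0.  -1.  -0.3] open 0.292 q [-1.24  1.11  0.33  2.19  1.92  0.41 -1.94]
```

View pics/w26.png

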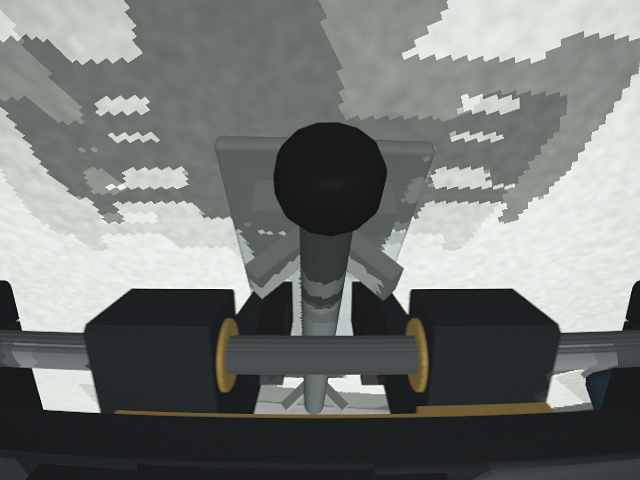

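>>> play_rows:
  increments:
    - [0.9, 0, 0, 0, 0, 0, 0]
    - [0.9, 0, 0, 0, 0, 0, 0]
    - [0.9, 0, 0, 0, 0, 0, 0]
    - [0.9, 0, 0.5, -10, 0, 0, 0]
    - [0.9, 0, 1, -16, 0, 0, 0]
    - [0.9, 0, 2, -20, 0, 0, 0]
    - [0.9, 0, 4, -20, 0, 0, 0]
    - [0.9, 0, 6, -20, 0, 0, 0]

```text
clock: 34.55
tool_pos: [0.4106, 0.3004, 0.1017]
eef_rot: [0.803, 0.494, 0.175, 0.284]
contact_force: [-0.5, -0.3, 0.0]
opening: 0.901
```

Run:
```python
from h import *
where()
w,im=snap("wrist","w27")
print(proj(w,[REST+x*b(RY) for x in (-.128,-.119,-.11,-.05,.03,.11)]).round(0).tolist())
t,im=snap("top","t27");crop(im,20,40,330,310,2.5,"t27c")
s,im=snap("scene","s27");crop(im,80,330,440,480,2.2,"s27c")
```

```text
t 34.55 pos [0.4106 0.3004 0.1017] yaw -26.76 lean 38.95 xz 0.0006 F [-0.516  -0.3218  0.0312] open 0.9010635897012851 q [-1.4967  1.0186  0.6143  2.2317  1.5156  0.1668 -1.5492]
[[328.0, 119.0], [327.0, 136.0], [326.0, 151.0], [322.0, 228.0], [319.0, 292.0], [317.0, 331.0]]
```

View pics/w27.png

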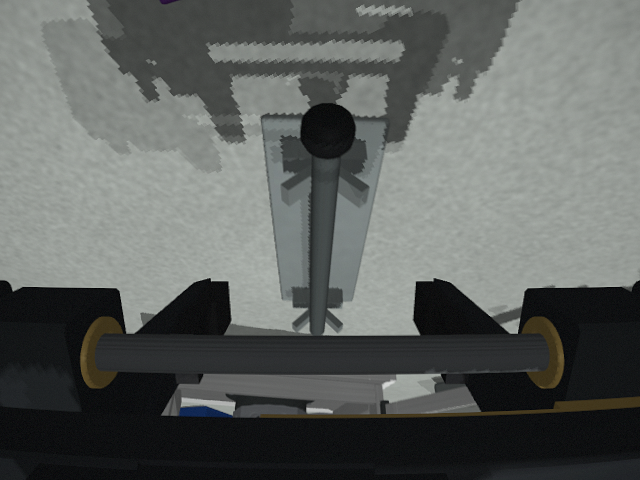

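View pics/t27c.png

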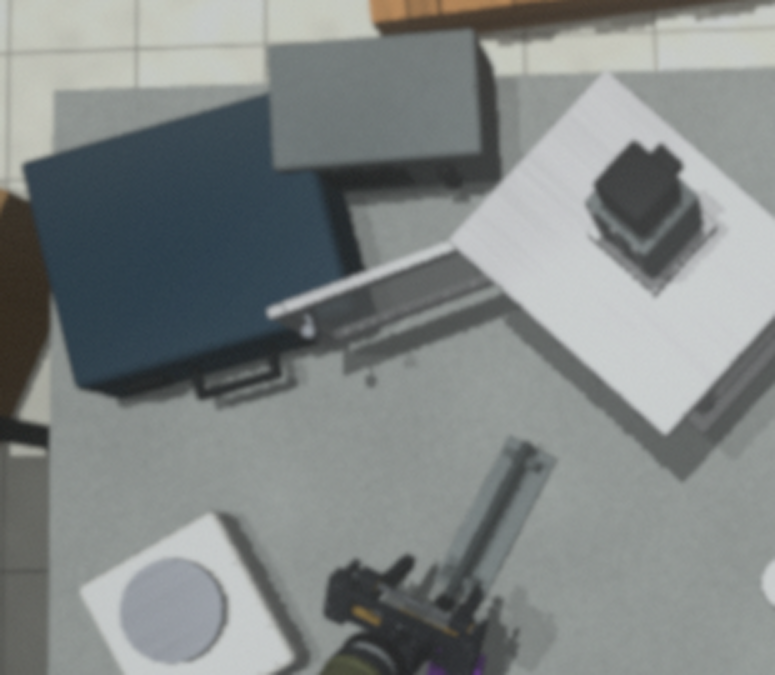

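View pics/s27c.png

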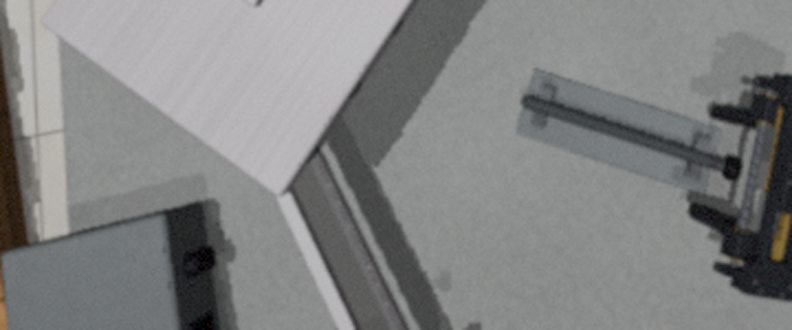

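Run:
```python
from h import *
t=lc("t27");s=lc("s27")
for n,uv in [("blue a",(148,108)),("blue b",(162,150)),("blue near corner R",(150,172)),("blue L",(51,194)),("grey corner L",(129,108)),("grey corner R",(213,101))]:
    print(n,[atz(t,uv,z)[:2].round(3).tolist() for z in(0,.05,.1,.15)])
print("grey scene",[atz(s,(80+165/2.2,330+208/2.2),z)[:2].round(3).tolist() for z in (0,.05,.1,.15,.2)])
print(proj(t,[(.757,.376,.2),(.735,.39,.235),(.7157,.4359,.235),(.74,.445,.18)]))
```

```text
blue a [[0.952, 0.489], [0.934, 0.47], [0.916, 0.451], [0.898, 0.432]]
blue b [[0.809, 0.443], [0.796, 0.425], [0.783, 0.408], [0.77, 0.391]]
blue near corner R [[0.737, 0.483], [0.726, 0.464], [0.716, 0.445], [0.705, 0.427]]
blue L [[0.673, 0.811], [0.665, 0.781], [0.656, 0.752], [0.648, 0.722]]
grey corner L [[0.954, 0.553], [0.936, 0.531], [0.918, 0.51], [0.9, 0.489]]
grey corner R [[0.969, 0.273], [0.951, 0.261], [0.932, 0.249], [0.914, 0.237]]
grey scene [[0.971, 0.25], [0.952, 0.248], [0.933, 0.246], [0.913, 0.245], [0.894, 0.243]]
[[161.0075 149.9581]
 [151.6297 154.7766]
 [135.245  162.0992]
 [139.8003 158.1328]]
```

Run:
```python
from h import *
plan2([((.50,.335,.235),ori(-35,25),.6,3),((.715,.415,.30),ori(-52,0),.6,6),((.715,.415,.30),ori(-52,0),.6,1)],0,0)
```

```text
[[0.6,23.6,44.6,-21,0.082,-0.026,0.041],[0.6,24.7,41.7,-25.2,0.082,-0.026,0.041],[0.6,25.6,38.4,-29.1,0.082,-0.026,0.041],[0.6,31.5,24.3,-0.6,0.072,-0.011,0.049],[0.6,32.6,22.6,-2.7,0.072,-0.011,0.049],[0.6,33.6,20.7,-4.6,0.072,-0.011,0.049],[0.6,34.5,18.6,-6.4,0.072,-0.011,0.049],[0.6,35.3,16.4,-8,0.072,-0.011,0.049]]
[[0.6,35.9,14.1,-9.5,0.072,-0.011,0.049],[0.6,0,0,0,0,0,0]]
max shift 54.65455150305416 turn 5.45996011564706
```

>>> play_rows:
  increments:
    - [0.6, 23.6, 44.6, -21, 0.082, -0.026, 0.041]
    - [0.6, 24.7, 41.7, -25, 0.082, -0.026, 0.041]
    - [0.6, 25.6, 38.4, -29, 0.082, -0.026, 0.041]
    - [0.6, 31.5, 24.3, -0.6, 0.072, -0.011, 0.049]
    - [0.6, 32.6, 22.6, -2.7, 0.072, -0.011, 0.049]
    - [0.6, 33.6, 20.7, -4.6, 0.072, -0.011, 0.049]
    - [0.6, 34.5, 18.6, -6.4, 0.072, -0.011, 0.049]
    - [0.6, 35.3, 16.4, -8, 0.072, -0.011, 0.049]

```text
clock: 35.7
tool_pos: [0.6409, 0.4092, 0.2524]
eef_rot: [0.925, 0.37, 0.057, 0.071]
contact_force: [0.8, 0.6, 0.4]
opening: 0.603
```

Run:
```python
from h import *
where()
w,im=snap("wrist","w28")
plan2([((.72,.418,.285),ori(-52,0),.6,4),((.72,.418,.285),ori(-52,0),.6,2)],0,0)
```

```text
t 35.7 pos [0.6409 0.4092 0.2524] yaw -46.09 lean 10.4 xz 0.0527 F [0.7816 0.5872 0.3632] open 0.6033221821623811 q [-0.6385  0.8467 -0.1462  1.1637  0.317   1.0981 -0.1106]
[[0.6,15.1,11.3,-4.6,0.043,-0.018,0.022],[0.6,15.2,10.7,-5.4,0.043,-0.018,0.022],[0.6,15.4,10.1,-6.1,0.043,-0.018,0.022],[0.6,15.5,9.5,-6.8,0.043,-0.018,0.022],[0.6,0,0,0,0,0,0],[0.6,0,0,0,0,0,0]]
max shift 19.41288232076834 turn 2.953373744039383
```

View pics/w28.png

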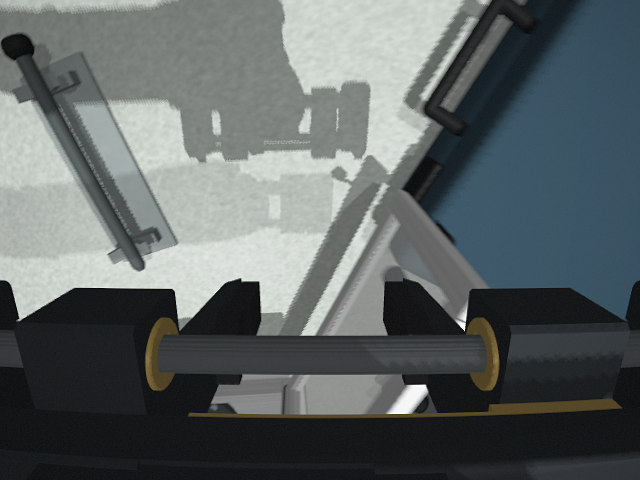

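Run:
```python
from h import *
w=lc("w28")
h=np.array([.7971,.1995])
for a in (105,109,113):
    e=h+.274*np.array([np.cos(np.radians(a)),np.sin(np.radians(a))]);print(a,proj(w,[(*e,.235),(*e,.06)]).round(0).tolist())
im=cv2.imread("pics/w28.png");crop(im,330,150,520,330,4,"w28c")
```

```text
105 [[512.0, 308.0], [417.0, 200.0]]
109 [[484.0, 295.0], [400.0, 191.0]]
113 [[453.0, 283.0], [382.0, 183.0]]
```

View pics/w28c.png

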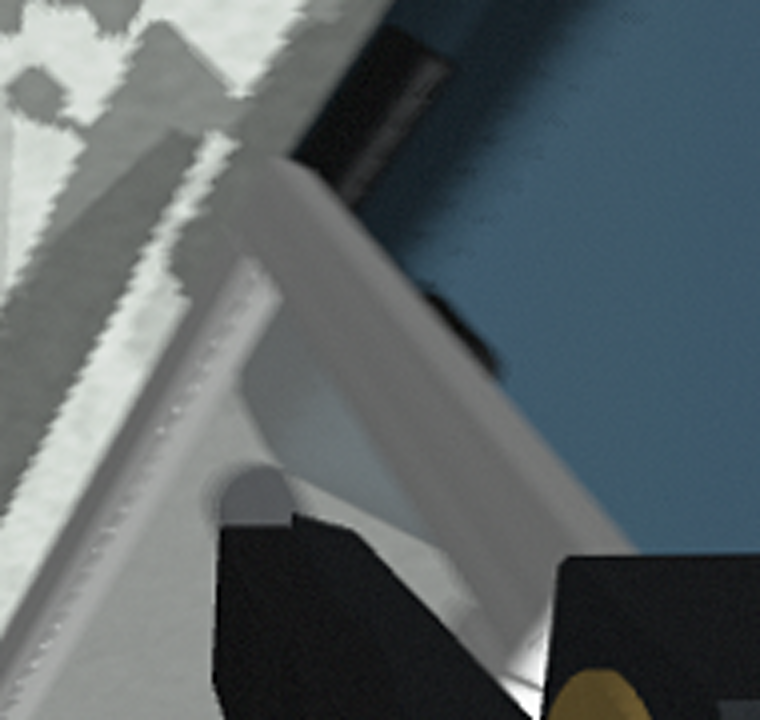

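Run:
```python
from h import *
plan2([((.655,.41,.285),ori(-54,5),.6,2),((.722,.418,.288),ori(-62,0),.6,4),((.722,.418,.288),ori(-62,0),.6,2)],0,0)
```

```text
[[0.6,3.8,3.7,-14.3,0.043,-0.04,0.061],[0.6,3.5,2.8,-14.6,0.043,-0.04,0.061],[0.6,14.7,8.3,0,0.022,-0.002,0.035],[0.6,15,7.7,-0.2,0.022,-0.002,0.035],[0.6,15.3,7.2,-0.4,0.022,-0.002,0.035],[0.6,15.5,6.7,-0.6,0.022,-0.002,0.035],[0.6,0,0,0,0,0,0],[0.6,0,0,0,0,0,0]]
max shift 16.914195221765656 turn 4.851568976071988
```

>>> play_rows:
  increments:
    - [0.6, 3.8, 3.7, -16, 0.043, -0.04, 0.06]
    - [0.6, 3.5, 2.8, -16, 0.043, -0.04, 0.06]
    - [0.6, 14.7, 8.3, 0, 0.022, -0.002, 0.035]
    - [0.6, 15, 7.7, 0, 0.022, -0.002, 0.035]
    - [0.6, 15.3, 7.2, 0, 0.022, -0.002, 0.035]
    - [0.6, 15.5, 6.7, 0, 0.022, -0.002, 0.035]
    - [0.6, 0, 0, 0, 0, 0, 0]
    - [0.6, 0, 0, 0, 0, 0, 0]

```text
clock: 36.75
tool_pos: [0.7247, 0.4036, 0.2815]
eef_rot: [0.974, 0.226, -0.012, 0.006]
contact_force: [0.2, -0.3, 0.1]
opening: 0.597
```

```bash
cat >> h.py <<'E'
HG=np.array([.7971,.1995])
def dpt(a,rr,off=0,z=.19):
    a=np.radians(a);l=np.array([np.cos(a),np.sin(a)]);n=np.array([l[1],-l[0]]);return np.array([*(HG+rr*l+off*n),z])
def doorpos(a):
    st=r.get_state();p=np.array(st['tool_pos'])[:2]-HG;an=np.radians(a);l=np.array([np.cos(an),np.sin(an)]);n=np.array([l[1],-l[0]]);print("r",(p@l).round(4),"off outward",(p@n).round(4),"tcp dir",np.degrees(np.arctan2(p[1],p[0])).round(1))
E
python3 - <<'E'
from h import *
where();doorpos(109)
w,im=snap("wrist","w29")
print(proj(w,[dpt(109,x,0,.235) for x in(.274,.23,.15)]).round(0).tolist())
P=dpt(109,.23,0,.2)
plan2([(P,ori(-62,0),.6,5),(P,ori(-62,0),.6,1)],0,0)
E
```

```text
t 36.75 pos [0.7247 0.4036 0.2815] yaw -63.83 lean 1.54 xz -0.0259 F [ 0.1569 -0.3047  0.0911] open 0.5969159481779627 q [-0.5342  1.0627 -0.1445  0.5423  0.129   1.568  -0.1518]
r 0.2165 off outward -0.002 tcp dir 109.5
[[343.0, 161.0], [332.0, 244.0], [314.0, 370.0]]
[[0.6,1.2,-2.8,16.3,0.001,0.005,-0.006],[0.6,1.1,-2.8,16.3,0.001,0.005,-0.006],[0.6,1,-2.7,16.3,0.001,0.005,-0.006],[0.6,1,-2.7,16.3,0.001,0.005,-0.006],[0.6,0.9,-2.7,16.3,0.001,0.005,-0.006],[0.6,0,0,0,0,0,0]]
max shift 16.58221939307281 turn 0.45114741903365485
```

View pics/w29.png

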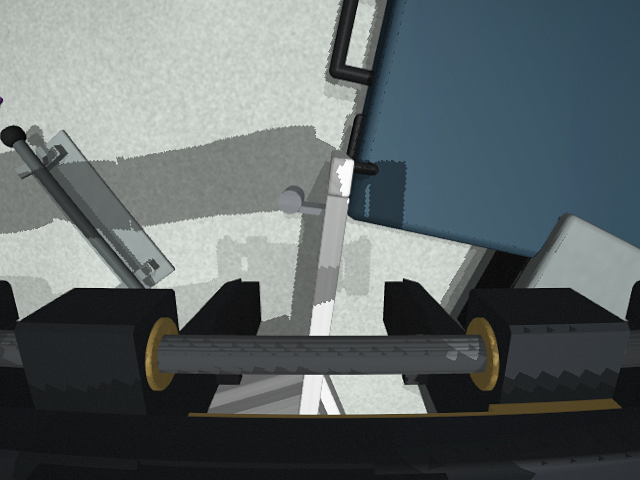

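>>> play_rows:
  increments:
    - [0.6, 0.5, 0, 16, 0.004, 0.01, -0.006]
    - [0.6, 0.5, 0, 16, 0.004, 0.01, -0.006]
    - [0.6, 0.5, 0, 16, 0.004, 0.005, -0.006]
    - [0.6, 0.5, 0, 15, 0.004, 0, -0.006]
    - [0.6, 0.5, 0, 12, 0.004, 0, -0.006]
    - [0.6, 0, 0, 0, 0, 0, 0]
    - [0.45, 0, 0, 0, 0, 0, 0]
    - [0.4, 0, 0, 0, 0, 0, 0]

```text
clock: 37.8
tool_pos: [0.7228, 0.4061, 0.2076]
eef_rot: [0.97, 0.244, -0.001, -0.006]
contact_force: [1.4, -0.3, 0.7]
opening: 0.41
```

Run:
```python
from h import *
where();doorpos(109)
# door sweep plan: follow arc, dir 109->? yaw=dir-171ish
w=[]
for k in range(1,9):
    a=109+6*k; w.append((dpt(a,.2165,0,.205),ori(a-171,0),.4,1))
plan2(w,0,0)
```

```text
t 37.8 pos [0.7228 0.4061 0.2076] yaw -61.81 lean 0.73 xz 0.0006 F [ 1.4163 -0.2641  0.7226] open 0.4097137207887843 q [-0.5153  1.0679 -0.1657  0.7482  0.1363  1.3316 -0.1359]
r 0.2195 off outward -0.003 tcp dir 109.8
[[0.4,-20.1,1,2.6,-0.013,-0.001,-0.101],[0.4,-22.5,-2.4,0,0,0,-0.105],[0.4,-22.5,-2.4,0,0,0,-0.105],[0.4,-22.5,-2.4,0,0,0,-0.105],[0.4,-22.5,-2.4,0,0,0,-0.105],[0.4,-22.5,-2.4,0,0,0,-0.105],[0.4,-22.5,-2.4,0,0,0,-0.105],[0.4,-22.5,-2.4,0,0,0,-0.105]]
max shift 22.627637967759693 turn 6.016056848873644
```

>>> play_rows:
  increments:
    - [0.4, -10, 0.5, 1, -0.01, 0, -0.06]
    - [0.4, -14, -1, 0.5, -0.005, 0, -0.066]
    - [0.4, -14, -1.5, 0, 0, 0, -0.066]
    - [0.4, -14.5, -1.5, 0, 0, 0, -0.066]
    - [0.4, -14.5, -1.5, 0, 0, 0, -0.066]
    - [0.4, -14.5, -1.5, 0, 0, 0, -0.066]
    - [0.4, -14.5, -1.5, 0, 0, 0, -0.066]
    - [0.4, -14.5, -1.5, 0, 0, 0, -0.066]

```text
clock: 38.8
tool_pos: [0.6367, 0.3423, 0.2105]
eef_rot: [0.87, 0.493, 0.009, 0.0]
contact_force: [1.0, 1.3, 0.2]
opening: 0.395
```

Run:
```python
from h import *
where();doorpos(139)
w,im=snap("wrist","w30")
st=r.get_state();p=np.array(st['tool_pos']);a0=np.degrees(np.arctan2(*(p[:2]-HG)[::-1]))
w=[]
for k in range(1,9):
    a=a0+4*k; w.append((dpt(a,.2165,0,.207),ori(a-171,0),.4,1))
plan2(w,0,0)
```

```text
t 38.8 pos [0.6367 0.3423 0.2105] yaw -30.91 lean 1.02 xz 0.0152 F [1.0244 1.2946 0.2233] open 0.3954782218998508 q [-0.4212  0.8603 -0.2978  1.2696  0.2651  1.0317  0.278 ]
r 0.2148 off outward 0.0026 tcp dir 138.3
[[0.4,-14.5,-4.7,3.4,0.01,-0.012,-0.048],[0.4,-15,-1.8,0,0,0,-0.07],[0.4,-15,-1.8,0,0,0,-0.07],[0.4,-15,-1.8,0,0,0,-0.07],[0.4,-15,-1.8,0,0,0,-0.07],[0.4,-15,-1.8,0,0,0,-0.07],[0.4,-15,-1.8,0,0,0,-0.07],[0.4,-15,-1.8,0,0,0,-0.07]]
max shift 15.617298101784444 turn 4.010704565915763
```

View pics/w30.png

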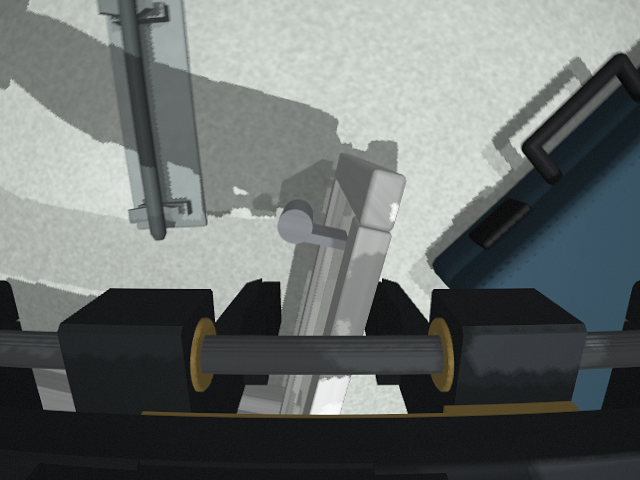

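>>> play_rows:
  increments:
    - [0.4, -14.5, -3, 1.5, 0.005, -0.006, -0.055]
    - [0.4, -15, -2, 0.5, 0.005, -0.006, -0.066]
    - [0.4, -15, -1.8, 0, 0, 0, -0.068]
    - [0.4, -15, -1.8, 0, 0, 0, -0.068]
    - [0.4, -15, -1.8, 0, 0, 0, -0.068]
    - [0.4, -15, -1.8, 0, 0, 0, -0.068]
    - [0.4, -12, -1.5, 0, 0, 0, -0.055]
    - [0.4, -6, -0.5, 0, 0, 0, -0.02]

```text
clock: 39.85
tool_pos: [0.5919, 0.2477, 0.2128]
eef_rot: [0.73, 0.684, 0.007, 0.001]
contact_force: [0.6, 0.4, -0.8]
opening: 0.398
```

Run:
```python
from h import *
where();doorpos(168)
w,im=snap("wrist","w31")
s,im=snap("scene","s31");crop(im,130,200,430,430,2.6,"s31c")
```

```text
t 39.85 pos [0.5919 0.2477 0.2128] yaw -3.69 lean 0.86 xz 0.0102 F [ 0.5913  0.3842 -0.8143] open 0.3984453602003042 q [-0.2301  0.7601 -0.4421  1.5461  0.3813  0.9067  0.7081]
r 0.2108 off outward 0.0045 tcp dir 166.8
```

View pics/w31.png

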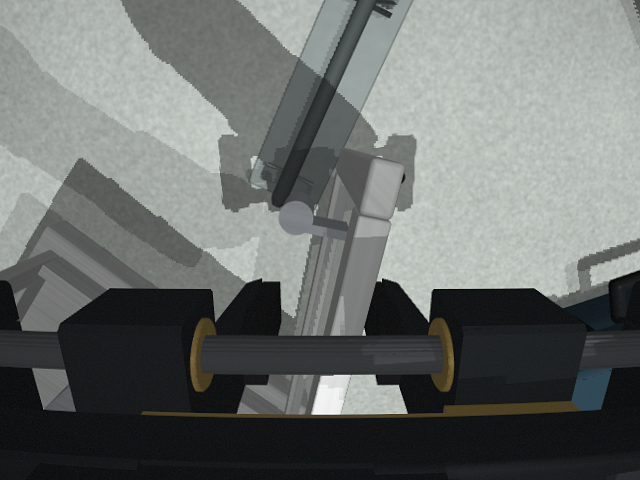

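View pics/s31c.png

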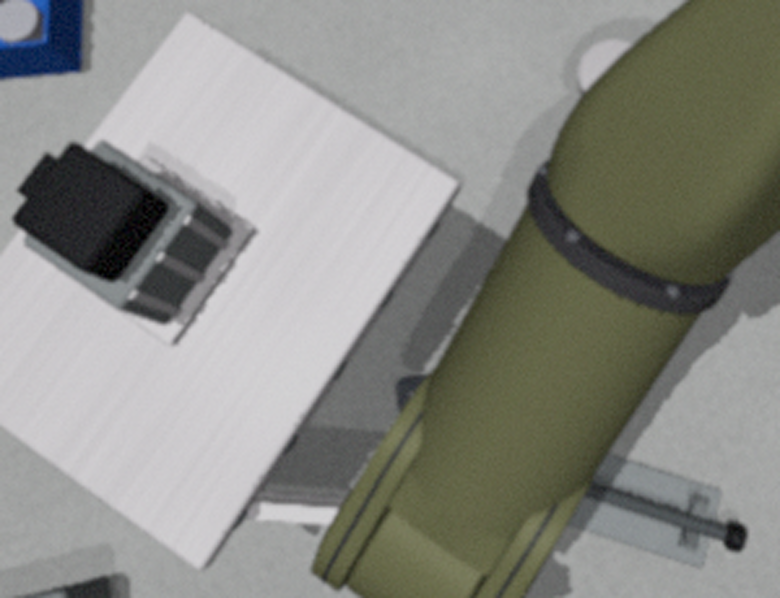

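Run:
```python
from h import *
from clr import clear
w=lc("w31")
for a in(162,165,168): print(a,proj(w,[dpt(a,.274,.006,.235),dpt(a,.274,-.006,.235)]).round(0).tolist())
st=r.get_state();p=np.array(st['tool_pos']);a0=167
wp=[]
for k in range(1,9):
    a=a0+31*k/8; P=dpt(a,.215+.015*k/8,0,.212);O=ori(-3.7-38*k/8,0);wp.append((P,O,.6,1))
    if k in(4,8): print(a,clear(P,O))
plan2(wp,0,0)
```

```text
162 [[437.0, 176.0], [403.0, 166.0]]
165 [[396.0, 165.0], [361.0, 157.0]]
168 [[354.0, 156.0], [318.0, 151.0]]
182.5 [185.  36. 127.]
198.0 [198.  19.  91.]
[[0.6,-14,-8.1,0.5,0.011,-0.01,0.082],[0.6,-14.8,-1.5,0,0,0,0.083],[0.6,-15,0.7,0,0,0,0.083],[0.6,-14.8,3,0,0,0,0.083],[0.6,-14.3,5.2,0,0,0,0.083],[0.6,-13.5,7.4,0,0,0,0.083],[0.6,-12.3,9.4,0,0,0,0.083],[0.6,-10.8,11.2,0,0,0,0.083]]
max shift 16.182088863926065 turn 4.774839274869005
```

>>> play_rows:
  increments:
    - [0.6, -10, -6, 0.3, 0.005, -0.005, 0.07]
    - [0.6, -14.8, -2.5, 0.2, 0.005, -0.005, 0.08]
    - [0.6, -15, 0, 0, 0, 0, 0.083]
    - [0.6, -14.8, 3, 0, 0, 0, 0.083]
    - [0.6, -14.3, 5.2, 0, 0, 0, 0.083]
    - [0.6, -13.5, 7.4, 0, 0, 0, 0.083]
    - [0.6, -12, 9, 0, 0, 0, 0.08]
    - [0.6, -5, 5, 0, 0, 0, 0.03]

```text
clock: 40.95
tool_pos: [0.5782, 0.1516, 0.214]
eef_rot: [0.901, 0.435, 0.004, -0.005]
contact_force: [0.0, 0.8, -0.7]
opening: 0.6
```

Run:
```python
from h import *
from clr import clear
where();doorpos(190)
w,im=snap("wrist","w32")
for a in(183,186,189,192,195): print(a,proj(w,[dpt(a,.274,.006,.235),dpt(a,.274,-.006,.235)]).round(0).tolist())
st=r.get_state();print(clear(np.array(st['tool_pos']),Rot.from_quat(st['eef_rot']).as_matrix()))
```

```text
t 40.95 pos [0.5782 0.1516 0.214 ] yaw -38.48 lean 0.74 xz 0.0119 F [ 0.0288  0.7869 -0.7038] open 0.6003295467668799 q [-0.1611  0.687  -0.29    1.6808  0.2408  0.8011  0.3435]
r 0.2238 off outward -0.0092 tcp dir -167.7
183 [[313.0, 138.0], [286.0, 163.0]]
186 [[281.0, 168.0], [256.0, 193.0]]
189 [[252.0, 198.0], [230.0, 223.0]]
192 [[226.0, 228.0], [206.0, 254.0]]
195 [[202.0, 259.0], [185.0, 284.0]]
[191.  27. 105.]
```

View pics/w32.png

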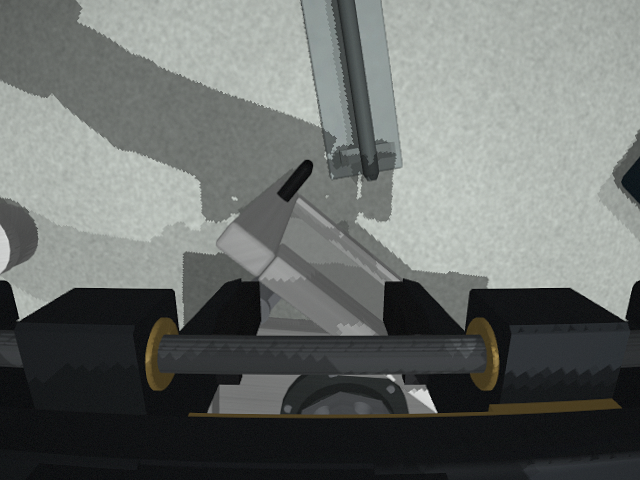

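Run:
```python
from h import *
A=191
P1=np.array([.578,.152,.285]);Q=dpt(A,.225,.085,.25);Q2=dpt(A,.225,.075,.105)
print(Q,Q2)
plan2([(P1,ori(-40,0),.5,4),(Q,ori(-58,22),.2,4),(Q2,ori(-62,40),0,5),(Q2,ori(-62,40),0,3)],0,0)
```

```text
[0.56 0.24 0.25] [0.5619 0.2302 0.105 ]
[[0.5,0.4,-0.3,-17.8,-0.001,-0.003,0.006],[0.5,0.3,-0.3,-17.8,-0.001,-0.003,0.006],[0.5,0.3,-0.3,-17.8,-0.001,-0.003,0.006],[0.5,0.2,-0.3,-17.8,-0.001,-0.003,0.006],[0.2,14,-17.6,8.7,-0.095,-0.015,0.078],[0.2,12.6,-19.4,6.8,-0.095,-0.015,0.078],[0.2,11.2,-20.8,4.7,-0.095,-0.015,0.078],[0.2,9.6,-22,2.5,-0.095,-0.015,0.078]]
[[0,-0.7,-9.1,27.6,-0.063,-0.007,0.012],[0,-0.6,-10.8,27,-0.063,-0.007,0.012],[0,-0.6,-12.5,26.2,-0.063,-0.007,0.012],[0,-0.6,-14.1,25.4,-0.063,-0.007,0.012],[0,-0.6,-15.7,24.5,-0.063,-0.007,0.012],[0,0,0,0,0,0,0],[0,0,0,0,0,0,0],[0,0,0,0,0,0,0]]
max shift 29.104982391336367 turn 7.094966706833802
```

>>> play_rows:
  increments:
    - [0.6, 0.4, -0.3, -18, 0, -0.003, 0.006]
    - [0.6, 0.3, -0.3, -18, 0, -0.003, 0.006]
    - [0.6, 0.3, -0.3, -18, 0, -0.003, 0.006]
    - [0.6, 0.2, -0.3, -18, 0, -0.003, 0.006]
    - [0.5, 14, -17.6, 4, -0.08, -0.015, 0.078]
    - [0.3, 12.6, -20, 5, -0.095, -0.015, 0.078]
    - [0.2, 11, -21, 4.7, -0.095, -0.015, 0.078]
    - [0.2, 9.6, -22, 2.5, -0.095, -0.015, 0.078]

```text
clock: 42.0
tool_pos: [0.5654, 0.242, 0.2616]
eef_rot: [0.947, 0.262, 0.053, 0.18]
contact_force: [0.3, 0.7, -0.4]
opening: 0.208
```

Run:
```python
from h import *
where();doorpos(191)
w,im=snap("wrist","w33")
Q2=dpt(191,.225,.075,.105)
plan2([(Q2,ori(-62,40),0,6),(Q2,ori(-62,40),0,2)],0,0)
```

```text
t 42.0 pos [0.5654 0.242  0.2616] yaw -58.97 lean 21.58 xz 0.0061 F [ 0.3102  0.6723 -0.4417] open 0.20754813036601705 q [-0.6925  0.663   0.0288  1.6256  0.4445  0.9465 -0.4084]
r 0.2193 off outward 0.0859 tcp dir 169.6
[[0,-1.9,-6.4,25,-0.054,-0.006,0.009],[0,-1.8,-7.7,24.6,-0.054,-0.006,0.009],[0,-1.8,-9,24.1,-0.054,-0.006,0.009],[0,-1.7,-10.3,23.6,-0.054,-0.006,0.009],[0,-1.7,-11.6,23,-0.054,-0.006,0.009],[0,-1.6,-12.8,22.4,-0.054,-0.006,0.009],[0,0,0,0,0,0,0],[0,0,0,0,0,0,0]]
max shift 25.876050703304784 turn 3.1554320876205875
```

View pics/w33.png

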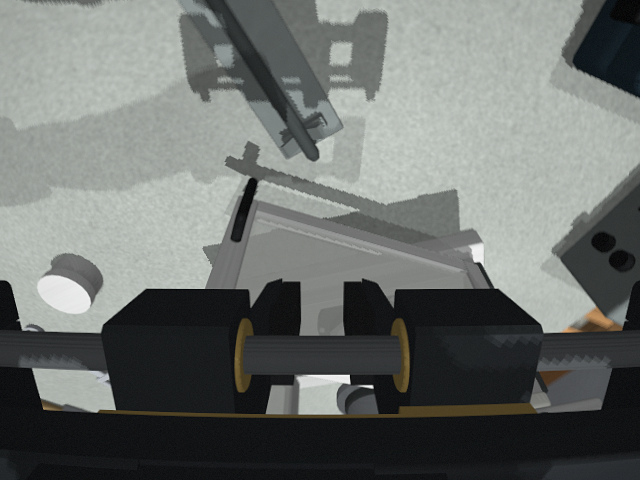

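Run:
```python
from h import *
w=lc("w33")
for a in range(180,200,3): print(a,proj(w,[dpt(a,.264,.038,.135),dpt(a,.264,.038,.065),dpt(a,.274,.006,.06)]).round(0).tolist())
```

```text
180 [[277.0, 155.0], [285.0, 121.0], [259.0, 145.0]]
183 [[266.0, 170.0], [276.0, 134.0], [252.0, 158.0]]
186 [[257.0, 184.0], [268.0, 147.0], [246.0, 170.0]]
189 [[249.0, 199.0], [261.0, 160.0], [241.0, 183.0]]
192 [[242.0, 213.0], [255.0, 172.0], [238.0, 195.0]]
195 [[236.0, 226.0], [249.0, 184.0], [235.0, 207.0]]
198 [[231.0, 240.0], [245.0, 196.0], [233.0, 219.0]]
```

Run:
```python
from h import *
from clr import clear
Q2=dpt(195,.225,.055,.105);print(Q2,clear(Q2,ori(-58,40)))
plan2([(Q2,ori(-58,40),0,7),(Q2,ori(-58,40),0,1)],0,0)
```

```text
[0.5655 0.1944 0.105 ] [132. 154. 142.]
[[0,-3.9,-1.2,23.1,-0.047,0,-0.001],[0,-3.9,-2.2,23,-0.047,0,-0.001],[0,-3.9,-3.3,22.9,-0.047,0,-0.001],[0,-3.9,-4.4,22.7,-0.047,0,-0.001],[0,-3.9,-5.4,22.4,-0.047,0,-0.001],[0,-3.9,-6.5,22.2,-0.047,0,-0.001],[0,-3.8,-7.5,21.8,-0.047,0,-0.001],[0,0,0,0,0,0,0]]
max shift 23.46294951620533 turn 2.6935110977172445
```

>>> play_rows:
  increments:
    - [0, -3.9, -1.2, 23, -0.047, 0, -0.001]
    - [0, -3.9, -2.2, 23, -0.047, 0, -0.001]
    - [0, -3.9, -3.3, 23, -0.047, 0, -0.001]
    - [0, -3.9, -4.4, 22.7, -0.047, 0, -0.001]
    - [0, -3.9, -5.4, 22.4, -0.047, 0, -0.001]
    - [0, -3.9, -6.5, 22, -0.047, 0, -0.001]
    - [0, -3.8, -7.5, 20, -0.047, 0, -0.001]
    - [0, 0, 0, 0, 0, 0, 0]

```text
clock: 43.05
tool_pos: [0.5664, 0.2065, 0.0996]
eef_rot: [0.9, 0.268, 0.1, 0.328]
contact_force: [-0.1, -0.1, 1.6]
opening: 0.007
```

Run:
```python
from h import *
where();doorpos(195)
w,im=snap("wrist","w34")
# push path
wp=[]
st=r.get_state();p=np.array(st['tool_pos'])
P=dpt(195,.225,.012,.105);wp.append((P,ori(-56,40),0,4))
for k in range(1,13):
    a=195+31*k/12;wp.append((dpt(a,.225,.004,.105),ori(-56+12*k/12,40),0,1))
plan2(wp,0,0)
```

```text
t 43.05 pos [0.5664 0.2065 0.0996] yaw -56.77 lean 40.06 xz 0.0041 F [-0.114  -0.1224  1.624 ] open 0.007097940353344435 q [-0.9546  0.9933  0.3116  1.8152  0.7642  0.6406 -0.8694]
r 0.221 off outward 0.0665 tcp dir 178.3
[[0,-5.4,10.2,7.2,0,0.001,-0.004],[0,-5.4,10.2,7.2,0,0.001,-0.004],[0,-5.5,10.2,7.2,0,0.001,-0.004],[0,-5.5,10.2,7.2,0,0.001,-0.004],[0,-5.9,13.2,11,0,0.011,-0.013],[0,-3,7.4,6.2,0,0.011,-0.013],[0,-2.7,7.5,6.3,0,0.011,-0.013],[0,-2.5,7.5,6.3,0,0.011,-0.013]]
[[0,-2.2,7.6,6.4,0,0.011,-0.013],[0,-1.9,7.6,6.4,0,0.011,-0.013],[0,-1.6,7.7,6.4,0,0.011,-0.013],[0,-1.3,7.7,6.5,0,0.011,-0.013],[0,-1.1,7.7,6.5,0,0.011,-0.013],[0,-0.8,7.7,6.5,0,0.011,-0.013],[0,-0.5,7.8,6.5,0,0.011,-0.013],[0,-0.2,7.8,6.5,0,0.011,-0.013]]
max shift 18.16727827716634 turn 0.9757119664652093
```

View pics/w34.png

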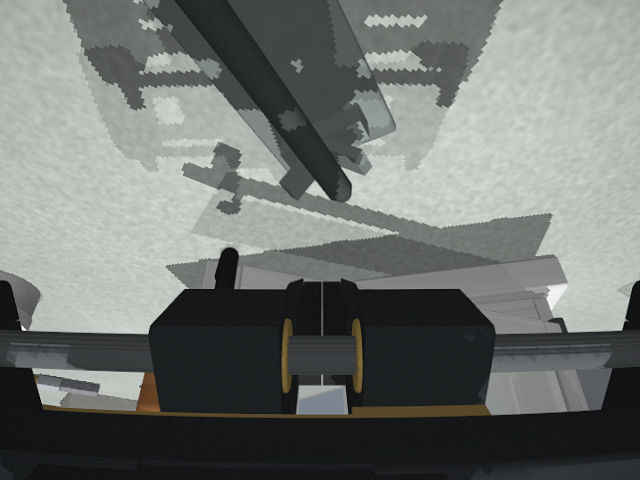

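>>> play_rows:
  increments:
    - [0, -5.4, 10, 7, 0, 0.001, -0.004]
    - [0, -5.4, 10, 7, 0, 0.001, -0.004]
    - [0, -5.5, 10, 7, 0, 0.001, -0.004]
    - [0, -5.5, 10, 7, 0, 0.001, -0.004]
    - [0, -4, 9, 7, 0, 0.011, -0.013]
    - [0, -3, 8, 6.5, 0, 0.011, -0.013]
    - [0, -2.7, 8, 6.5, 0, 0.011, -0.013]
    - [0, -2.5, 8, 6.5, 0, 0.011, -0.013]

```text
clock: 44.1
tool_pos: [0.5945, 0.1056, 0.1106]
eef_rot: [0.89, 0.305, 0.114, 0.32]
contact_force: [0.3, 0.6, -0.5]
opening: 0.001
```

Run:
```python
from h import *
where();doorpos(205)
st=r.get_state();p=np.array(st['tool_pos'])
w,im=snap("wrist","w35")
from scipy.optimize import brentq
for a in range(195,228,3):
    q=p[:2]-HG;an=np.radians(a);l=np.array([np.cos(an),np.sin(an)]);n=np.array([l[1],-l[0]]);print(a,(q@l).round(3),(q@n).round(4),end="; ")
```

```text
t 44.1 pos [0.5945 0.1056 0.1106] yaw -52.04 lean 39.77 xz 0.008 F [ 0.2747  0.5743 -0.4737] open 0.0010048382664746094 q [-0.8885  0.9831  0.4888  1.9835  1.0163  0.3444 -0.9337]
r 0.2233 off outward 0.0005 tcp dir -155.1
195 0.22 -0.0383; 198 0.222 -0.0267; 201 0.223 -0.0151; 204 0.223 -0.0034; 207 0.223 0.0083; 210 0.222 0.02; 213 0.221 0.0316; 216 0.219 0.0431; 219 0.216 0.0545; 222 0.213 0.0658; 225 0.21 0.0768;
```

View pics/w35.png

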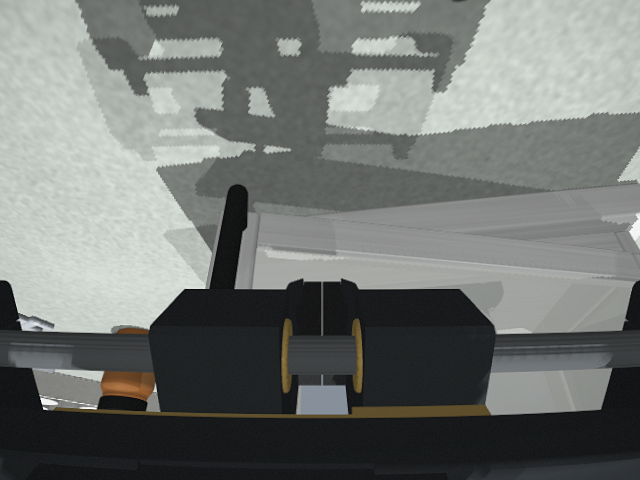

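Run:
```python
from h import *
from clr import clear
wp=[]
for k in range(1,9):
    a=205+2.0*k;wp.append((dpt(a,.225,.002,.106),ori(-52+8*k/8,40),0,1))
plan2(wp,0,0)
print(clear(dpt(226.4,.225,.006,.106),ori(-43.6,40)))
```

```text
[[0,-1.5,-0.4,6.4,-0.001,0.008,-0.02],[0,-1.6,5.9,4.9,0,0.011,-0.013],[0,-1.4,5.9,5,0,0.011,-0.013],[0,-1.3,5.9,5,0,0.011,-0.013],[0,-1.2,6,5,0,0.011,-0.013],[0,-1,6,5,0,0.011,-0.013],[0,-0.9,6,5,0,0.011,-0.013],[0,-0.8,6,5,0,0.011,-0.013]]
max shift 7.901898506055364 turn 1.2355180908248415
[143.  21.  -8.]
```

>>> play_rows:
  increments:
    - [0, -1.5, 5, 6.5, 0, 0.009, -0.015]
    - [0, -1.5, 6.5, 6, 0, 0.011, -0.013]
    - [0, -1.4, 7, 6, 0, 0.011, -0.013]
    - [0, -1.3, 7, 6, 0, 0.011, -0.013]
    - [0, -1.2, 7, 6, 0, 0.011, -0.013]
    - [0, -1, 7, 6, 0, 0.011, -0.013]
    - [0, -0.9, 7, 6, 0, 0.011, -0.013]
    - [0, -0.8, 7, 6, 0, 0.011, -0.013]

```text
clock: 45.15
tool_pos: [0.6327, 0.0443, 0.1081]
eef_rot: [0.867, 0.364, 0.133, 0.312]
contact_force: [0.5, -0.6, -0.1]
opening: -0.001
```

Run:
```python
from h import *
where()
st=r.get_state();p=np.array(st['tool_pos'])
for a in range(213,228,2):
    q=p[:2]-HG;an=np.radians(a);l=np.array([np.cos(an),np.sin(an)]);n=np.array([l[1],-l[0]]);print(a,(q@l).round(3),(q@n).round(4),end="; ")
w,im=snap("wrist","w36")
```

```text
t 45.15 pos [0.6327 0.0443 0.1081] yaw -44.34 lean 39.65 xz 0.0039 F [ 0.4922 -0.5914 -0.0782] open -0.0012313421956869576 q [-0.7763  0.9998  0.5545  2.0389  1.7914  0.203  -1.4846]
213 0.222 -0.0406; 215 0.224 -0.0328; 217 0.225 -0.025; 219 0.225 -0.0172; 221 0.226 -0.0093; 223 0.226 -0.0014; 225 0.226 0.0065; 227 0.226 0.0144;
```

View pics/w36.png

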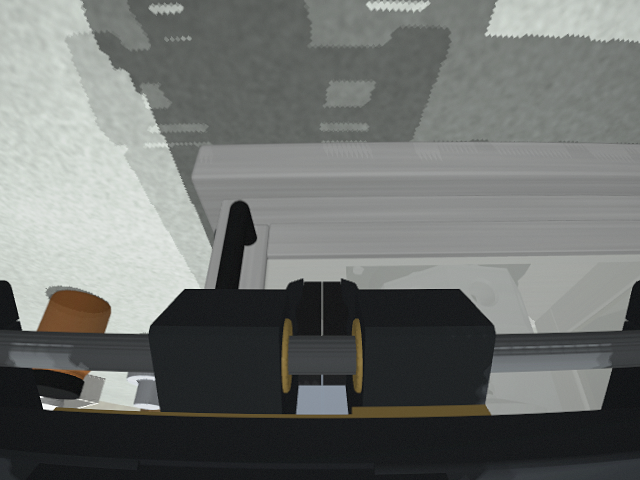

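>>> play_rows:
  increments:
    - [0, 0, 3, 2.5, 0, 0, 0]
    - [0, 0, 3, 2.5, 0, 0, 0]
    - [0, 0, 3, 2.5, 0, 0, 0]
    - [0, 0, 3, 2.5, 0, 0, 0]
    - [0, 0, 4, 3.2, 0, 0, 0]
    - [0, 0, 4, 3.2, 0, 0, 0]
    - [0, 0, 5, 4, 0, 0, 0]
    - [0, 0, 5, 4, 0, 0, 0]

```text
clock: 46.2
tool_pos: [0.6354, 0.0431, 0.0987]
eef_rot: [0.873, 0.377, 0.124, 0.284]
contact_force: [-19.2, 14.5, 18.7]
opening: 0.006
```

Run:
```python
from h import *
where()
st=r.get_state();p=np.array(st['tool_pos'])
for a in range(221,234,2):
    q=p[:2]-HG;an=np.radians(a);l=np.array([np.cos(an),np.sin(an)]);n=np.array([l[1],-l[0]]);print(a,(q@l).round(3),(q@n).round(4),end="; ")
w,im=snap("wrist","w37")
```

```text
t 46.2 pos [0.6354 0.0431 0.0987] yaw -43.23 lean 36.06 xz 0.0016 F [-19.2302  14.5128  18.7382] open 0.006109053252632446 q [-0.7355  0.9929  0.546   2.0203  1.8082  0.1403 -1.4482]
221 0.225 -0.0119; 223 0.225 -0.0041; 225 0.225 0.0038; 227 0.225 0.0116; 229 0.224 0.0194; 231 0.223 0.0273; 233 0.222 0.035;
```

View pics/w37.png

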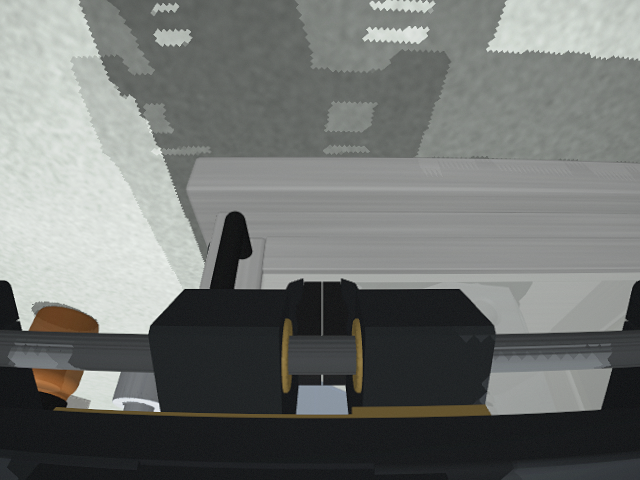

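>>> play_rows:
  increments:
    - [0, 0, -2, -4, 0, 0, 0]
    - [0, 0, -5, -5, -0.01, 0, 0]
    - [0, 0, -8, -7, -0.01, 0, 0]
    - [0, 0, -10, -9, -0.01, 0, 0]
    - [0, 0, -12, -12, -0.01, 0, 0]
    - [0, 0, -12, -14, 0, 0, 0]
    - [0, 0, -10, -14, 0, 0, 0]
    - [0, 0, 0, 0, 0, 0, 0]

```text
clock: 47.25
tool_pos: [0.5671, 0.1073, 0.1136]
eef_rot: [0.866, 0.376, 0.131, 0.302]
contact_force: [0.6, -1.0, 0.3]
opening: -0.001
```

Run:
```python
from h import *
where()
w,im=snap("wrist","w38")
print([ (a,proj(w,[dpt(a,.264,.038,.135),dpt(a,.264,.038,.065),dpt(a,.274,.006,.06)]).round(0).tolist()) for a in (222,224,226.4)])
```

```text
t 47.25 pos [0.5671 0.1073 0.1136] yaw -43.12 lean 38.45 xz -0.0002 F [ 0.5857 -0.997   0.2861] open -0.0005052402460644362 q [-0.9491  0.9724  0.5648  2.1351  1.6633  0.2012 -1.4714]
[(222, [[252.0, 381.0], [264.0, 263.0], [252.0, 282.0]]), (224, [[251.0, 386.0], [263.0, 271.0], [253.0, 289.0]]), (226.4, [[250.0, 391.0], [262.0, 280.0], [254.0, 297.0]])]
```

View pics/w38.png

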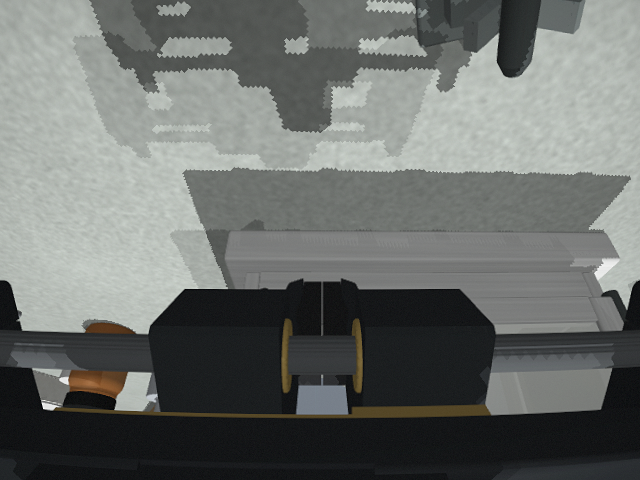

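Run:
```python
from h import *
P=np.array([.575,.22,.215])
plan2([(np.array([.555,.16,.17]),ori(-43.6,45),0,3),(P,ori(-43.6,52),0,4),(P,ori(-43.6,52),0,1)],0,0)
```

```text
[[0,10.1,-0.3,-24.2,-0.038,-0.002,0.002],[0,10.1,0.6,-24.2,-0.038,-0.002,0.002],[0,10.1,1.5,-24.2,-0.038,-0.002,0.002],[0,14.3,3.2,-12.7,-0.031,0,0],[0,14.3,3.6,-12.6,-0.031,0,0],[0,14.3,4,-12.5,-0.031,0,0],[0,14.3,4.4,-12.4,-0.031,0,0],[0,0,0,0,0,0,0]]
max shift 26.265947536687115 turn 2.183262425870297
```

>>> play_rows:
  increments:
    - [0, 10, -0.3, -24, -0.038, -0.002, 0.002]
    - [0, 10, 0.6, -24, -0.038, -0.002, 0.002]
    - [0, 10, 1.5, -24, -0.038, -0.002, 0.002]
    - [0, 14.3, 3.2, -12.7, -0.031, 0, 0]
    - [0, 14.3, 3.6, -12.6, -0.031, 0, 0]
    - [0, 14.3, 4, -12.5, -0.031, 0, 0]
    - [0, 14.3, 4.4, -12.4, -0.031, 0, 0]
    - [0, 0, 0, 0, 0, 0, 0]

```text
clock: 48.3
tool_pos: [0.5794, 0.2114, 0.2161]
eef_rot: [0.826, 0.347, 0.169, 0.411]
contact_force: [-0.3, 0.9, 1.1]
opening: 0.006
```

Run:
```python
from h import *
where()
w,im=snap("wrist","w39")
cv2.imwrite("pics/w39b.png",cv2.resize(im[::-1,::-1],(800,600)))
for a in (222,224,226.4):
    q=proj(w,[dpt(a,.264,.038,.135),dpt(a,.264,.038,.065),dpt(a,.274,.006,.06),dpt(a,.274,.006,.235)]);print(a,((639-q[:,0])*1.25).round(0),((479-q[:,1])*1.25).round(0))
```

```text
t 48.3 pos [0.5794 0.2114 0.2161] yaw -44.61 lean 52.75 xz -0.0052 F [-0.2972  0.8631  1.0938] open 0.005611309218626624 q [-1.15    0.9001  0.5041  1.9072  0.9559  0.6701 -0.8646]
222 [579. 563. 564. 602.] [310. 402. 383. 143.]
224 [576. 561. 560. 597.] [304. 394. 376. 142.]
226.4 [573. 558. 556. 590.] [298. 386. 369. 141.]
```

View pics/w39b.png

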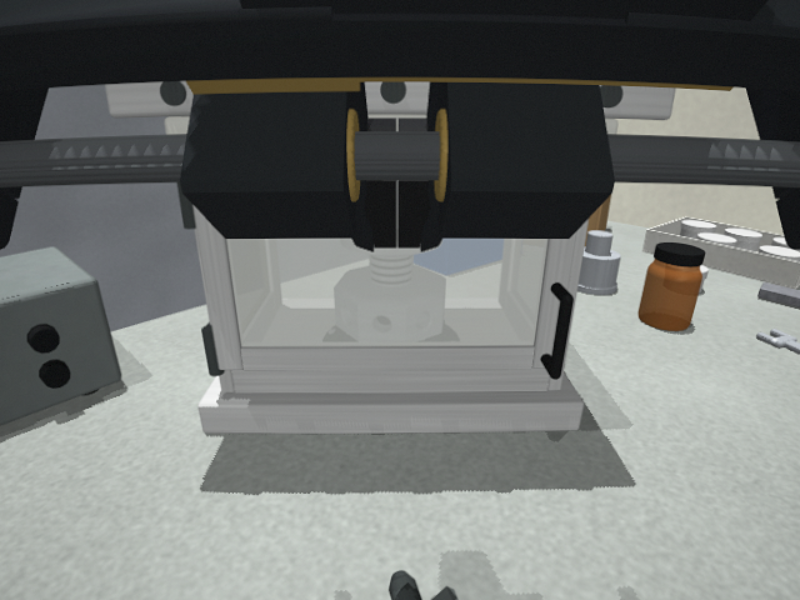

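Run:
```python
from h import *
P=np.array([.57,.222,.225])
plan2([(P,ori(-43.6,67),1,6),(P,ori(-43.6,67),1,2)],0,0)
c=tfc(cal("wrist"),P,ori(-43.6,67));q=proj(c,[HUB+[0,0,.155],HUB+[0,0,.1]]);print(q)
```

```text
[[1,0.4,-0.3,-2.9,-0.041,0.003,-0.001],[1,0.4,-0.2,-2.9,-0.041,0.003,-0.001],[1,0.4,-0.1,-2.9,-0.041,0.003,-0.001],[1,0.4,0,-2.9,-0.041,0.003,-0.001],[1,0.4,0.1,-2.9,-0.041,0.003,-0.001],[1,0.4,0.3,-2.9,-0.041,0.003,-0.001],[1,0,0,0,0,0,0],[1,0,0,0,0,0,0]]
max shift 2.9427877939124323 turn 2.3561038894475472
[[320.2075 305.8631]
 [320.2312 257.6915]]
```

>>> play_rows:
  increments:
    - [1, 0.4, -0.3, -3, -0.041, 0.003, -0.001]
    - [1, 0.4, -0.2, -3, -0.041, 0.003, -0.001]
    - [1, 0.4, 0, -3, -0.041, 0.003, -0.001]
    - [1, 0.4, 0, -3, -0.041, 0.003, -0.001]
    - [1, 0.4, 0, -3, -0.041, 0.003, -0.001]
    - [1, 0.4, 0.3, -3, -0.041, 0.003, -0.001]
    - [1, 0, 0, 0, 0, 0, 0]
    - [1, 0, 0, 0, 0, 0, 0]

```text
clock: 49.35
tool_pos: [0.5691, 0.2151, 0.2258]
eef_rot: [0.764, 0.325, 0.214, 0.514]
contact_force: [0.7, -0.4, -0.1]
opening: 0.888
```

Run:
```python
from h import *
where()
w,im=snap("wrist","w40")
f=im[::-1,::-1]
crop(f,200,60,440,280,3.2,"w40b")
q=proj(w,[HUB+[0,0,z-.08] for z in(.2,.22,.235,.25)]);print((639-q[:,0]-200)*3.2,(479-q[:,1]-60)*3.2)
```

```text
t 49.35 pos [0.5691 0.2151 0.2258] yaw -44.16 lean 67.74 xz -0.0069 F [ 0.6988 -0.3787 -0.091 ] open 0.888004124684489 q [-1.3085  1.0599  0.6314  1.9379  1.0473  0.7451 -1.0755]
[355.3652 355.6091 355.7981 355.9924] [475.5895 419.0625 376.3047 333.2601]
```

View pics/w40b.png

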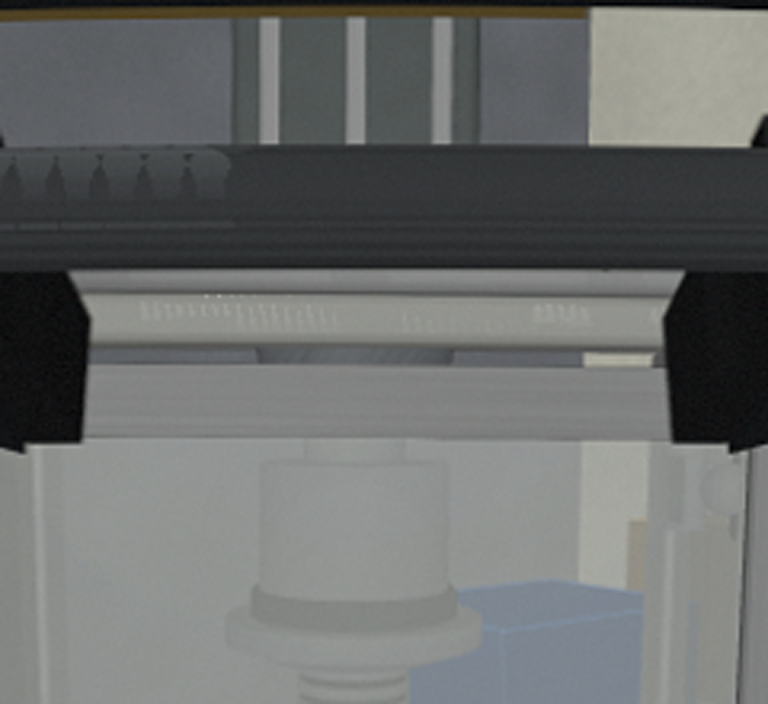

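Run:
```python
from h import *
from scipy.optimize import brentq
th=np.radians(np.arange(0,360,2))
def ring(R,z): return [[HUB[0]+R*np.cos(t),HUB[1]+R*np.sin(t),z] for t in th]
def meas(c,width,low,bottom_name):
    # flipped lower rim row -> original min row ; unflip
    f=lambda R,z:proj(c,ring(R,z))
    R=.045
    for _ in range(6):
        z=brentq(lambda z:f(R,z)[:,1].min()-(479-low),.10,.25)
        R*=width/np.ptp(f(R,z)[:,0])
    return R,z
print("before",meas(lc("w3"),193/2.25,130+165/2.25,""))
print("after",meas(lc("w40"),257/3.2,60+668/3.2,""))
```

```text
before (np.float64(0.04624993971754567), 0.13495469974621968)
after (np.float64(0.04634768597947124), 0.14014403904737893)
```

Run:
```python
from h import *
s,im=snap("scene","s41");crop(im,100,90,440,440,2,"s41c")
```

```text
(no output)
```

View pics/s41.png

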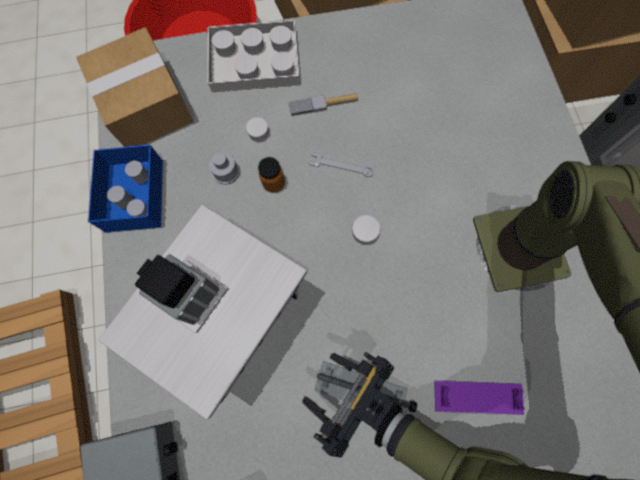

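Run:
```python
from plant import r
import numpy as np
s=r.get_state();print(s['clock'],np.round(s['contact_force'],2),np.abs(s['qd']).max())
print(r.finish_job())
```

```text
49.45 [-0.6   0.27  0.49] 0.003340532844922915
the job is handed in; nothing more can be done
None
```

The job is done and handed in at 49.5 s: the collar is on its stop, the bar is back in its rest, and the guard door is shut. No verdict came back.

**What I did**
- I turned the collar clockwise in two bites of the tommy bar. At the end a push of about 15 N at the hand, roughly ten times what it takes to turn the collar, moved it no further.
- I laid the bar back in both vees of the grey rest.
- I drew the door round by its top rail, then pushed it shut with the fingertips until it stopped at about 24 N sideways.

**Last checks**
- **Collar:** after I withdrew the bar, the hole measured about -53.8°, against the -53.6° expected with the die tight.
- **Bar:** it lay within about 1 mm of where it started.
- **Door:** the handle was seen where a shut door puts it, and the door stayed shut after the hand left.
- **Other things on the bench:** nothing had visibly moved.
- **At hand-in:** the wrist force was near zero and the arm was still.

**What failed or disagreed**
- Bar insertions missed the hole three times, pressing up to about 20 N on the collar. I corrected the bar's height and pitch and tried again.
- The door's top rail hid the contact between die and anvil, so I could not see it directly.
- The platen's rise measured about 5 mm from the pictures, against 6.8 mm expected; that measurement is only good to about 1.5 mm.
- I did not observe the catch clicking. I inferred it from the push against the stop and the door staying shut.

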